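Pack the proofing press from the tip-out bin

ROBOT

A 6-joint arm with a two-finger parallel gripper is mounted at the origin on a cart in front of the work surface, level with it; the furniture and walls round the work are solid. World frame = base frame: x ahead of the robot, y to its left, z up, the work surface at z = 0. Lengths are in mm, angles in degrees, forces in N, time in s.
With the tool pointing down it reaches from about 275 to 825 mm from the base axis. Payload 4.9 kg.
Tool frame: the origin (TCP) lies at the very end of the fingers, on their centre line; the grasp point (between the pads) lies r.grasp_offset behind it (r.grasp_offset is the distance from the TCP to the grasp point, in mm); z points along the fingers, y is the direction in which the jaws open and shut (so a half turn about z gives the same grasp; the last joint's range is limited). The gripper opens to 85 mm and grips with 20 to 120 N. Pads are 22 mm wide; open, the fingers measure 114 mm over their backs; the gripper's body (76 mm by 85 mm) begins 54 mm behind the grasp point. The pads swing forward as they close: fully open they stand 13 mm farther back than shut.
Start: joints at [68.629, 18.69, -11.035, 60.275, 0, 82.311], TCP at [130.088, 534.411, 231.281] pointing down, gripper open.
Joint ranges: [-152.03, 152.03], [-55.5, 102.48], [-74.3, 77.21], [-110.64, 120.58], [-84.22, 78.4], [-180, 180]. Speed limits (degrees/s): [147.25, 147.25, 180, 180, 180, 180].

INTERFACE

Orientations are given as a 3x3 rotation matrix whose columns are the frame's x, y, z axes.
In Python, from rig import r, optics, order, models gives the robot as it stands.
- The arm moves only by the tool arm_command, never from a script. Its argument "steps" is a list of rows, each a list of 2 entries, a list of its own where there are three numbers: the shift along the tool's x, y, z normalised to -1 to 1, where 1 is 750 mm, then the turn about the tool's z normalised to -1 to 1, where 1 is pi rad. A call has exactly 10 rows; each row is the pose to reach, as a shift and turn from the pose commanded when the call began, along the tool's axes at that moment, turning the shorter way round; what a row does not reach only later rows make up. A row lasts 1/10 s, in which the tool goes at most 50 mm and 8.59 degrees, less where a joint would pass 70% of its speed; a pose out of reach is approached as far as the arm can. A call with a number of a shift or a turn outside -1 to 1 is refused whole. A call with a gripper value outside its range is refused whole. "jaw" is the gripper's target within -1 to 1 (fully open at 1, half-way at 0, shut at -1), set as the call begins (left out, the last holds). The fingers move at their own pace and stop on an object; "grip_force" is the grip in N (left out, the last holds). Time passes only in rows, so rows that repeat a pose let the fingers close, or fill a call up. It gives the time, the measured TCP pose, the force and the opening at its end, in the units of the state.
- r.sense(): the state, without advancing time (a new reading comes with each control period).
- optics.capture(name): name is "side" or "top" or "wrist"; returns (picture, depth): 384x512x3 uint8, red, green, blue; 384x512 float32, mm along the optical axis (not along the pixel's ray), 0 where there is no reading.
- optics.camera_info(name): a dict with "fx", "fy", "cx", "cy" (pixels), "D" ([k1, k2, p1, p2, k3] as OpenCV has them; the pictures are not rectified), "rvec" (rotation vector, rad) and "tvec" (3), from world to camera coordinates, as OpenCV has them; the wrist camera has in their place "mount" (4x4, takes a point from camera to tool coordinates, whose origin is the TCP and whose axes are the flange's). Camera axes: x right, y down, z forward; pixel columns grow to the right and rows downward; lengths in mm; the calibration is good to about 2 mm. A picture is of the moment at which its call begins: read the wrist's pose just before it. camera_info takes no time and is no camera call.
- order.job_done(): hands the job in, once; it reports no verdict.
Trained networks look in the newest picture that a camera, given by its name, has taken for a name from the list of things; names that differ only in an ending like _2 or _b are one class to them, and where a whole thing is asked for, a point or a joint stands for the part that bears it (a point fixed in the world has none). Each returns a list of dicts, best first, with "confidence" (0 to 1); they miss things now and then, are a little off and sometimes report something else, mostly with a low value. They report only what shows in the picture. A call takes as long as a camera call.
- models.silhouettes(camera, query): "mask" (384x512 bool, what is visible of it) and "at" ([column, row] in pixels, amid what is visible of it).
- models.mark_of(camera, query): "at" ([column, row] in pixels: a listed point, or the origin of a listed thing).
The state is a dict: "t": time; "qpos": joint angles; "joint_vel": joint speeds; "joint_torque": joint torques, N m; "ee_pos": TCP position; "orientation": TCP orientation; "ft_force": force on the tool from outside, world axes, zero at the start; "wrist_torque": the same for the moment, N m; "opening": finger opening in mm.
Only numpy, scipy, OpenCV 4.12 (cv2) and the standard library are available. Lean on these libraries where they do the work, as an engineer would, in place of code of your own. Each camera call takes 0.05 s, during which the arm holds its last target.

TASK

Set up the little proofing press: tip the tip-out bin forward, take out every packing plate lying at its back (two or three) and lower them all over the tall guide rod of the press stand, one on another. Then lower the platen over the rod to lie on top of them, handle side up, and swing the bin back fully home; do not slam it either way. The plates and the platen must lie flat, with their tabs pointing squared-up across the length of the stand's foot.

Things in the scene. Friction and masses are not known exactly. Their poses are not given: they have to be found in the camera images.
- bin_cabinet: open-fronted wooden cabinet of the tip-out bin, fixed, 242 mm wide (y), 165 mm deep (x), 219 mm high, front facing -x. Origin: on the table, at the middle of the front, straight below the bin's pivot, which runs along y at x = 0, z = 12 mm. Roof (z = 210 to 219 mm) and tall side walls cover x = 110 to 165 mm, so the tabs can be reached only with the bin tipped forward.
- bin (a joint): tilt of the bin about its pivot, rad: 0 home (upright in the cabinet), growing as its top tips forward (cabinet -x) to the stop at 0.52. The pivot is stiff: let go near home it sinks home slowly or stays, fully forward it stays. Needs about 5 N at the lip. The bin is 212 mm wide (6 mm walls), 148 mm deep; its front panel is 10 mm thick and ends 162 mm above the pivot, side and back walls at 115 mm.
- bin_lip (a point): middle of the top edge of the finger lip, a steel strip 100 mm wide (y) and 8 mm thick that stands 30 mm above the bin's front panel and moves with the bin. At home it is 4 mm in front of the pivot and 192 mm above it (204 mm above the table). Hook it from behind to tip the bin forward, push it from in front to swing it home.
- bin_step (a point): middle of the step inside the bin that carries the plates' heads, moving with the bin; at home 53 mm behind and 100 mm above the pivot; axes as the cabinet's, tilting with the bin. Three places at y = -56, 0, 56 mm, parted by ribs 7 mm high, an 8 mm stop bar in front. From 22 mm behind this point the floor is 16 mm lower: the tabs stick out free above it. Back wall 89 mm behind it.
- packing_0: packing plate, bare aluminium, 10 mm thick: head 44 x 44 mm with a 17 mm hole in its middle, and a 20 mm wide tab along +x to 79 mm from the hole. Origin: centre of the hole at the underside; x along the tab, z up. 0.07 kg. Grip across the tab about 64 mm from the hole: the rod must pass beside the gripper. Starts in the bin, tab to the back. May be absent.
- packing_1: packing plate, bare aluminium, 10 mm thick: head 44 x 44 mm with a 17 mm hole in its middle, and a 20 mm wide tab along +x to 79 mm from the hole. Origin: centre of the hole at the underside; x along the tab, z up. 0.07 kg. Grip across the tab about 64 mm from the hole: the rod must pass beside the gripper. Starts in the bin, tab to the back. May be absent.
- packing_2: packing plate, bare aluminium, 10 mm thick: head 44 x 44 mm with a 17 mm hole in its middle, and a 20 mm wide tab along +x to 79 mm from the hole. Origin: centre of the hole at the underside; x along the tab, z up. 0.07 kg. Grip across the tab about 64 mm from the hole: the rod must pass beside the gripper. Starts in the bin, tab to the back. May be absent.
- press_stand: press stand, fixed: dark steel foot 80 x 150 x 10 mm (long side along y), on it a grey block 64 x 64 mm whose top is 40 mm above the table, and in its middle an upright steel rod of 12 mm diameter. Origin: on the table, on the rod's axis; x points squarely across the foot's length. Plates and platen belong on the block, tab along +x or -x.
- rod_tip (a point): top of the rod, 164 mm above the table; its last 8 mm taper to 5 mm diameter
- platen: platen: dark steel plate 14 mm thick, head 64 (x) x 80 (y) mm with a 17 mm hole through its middle, and a 22 mm wide tab that reaches along +x to 91 mm from the hole, with a wooden handle on it: 20 mm wide (y), from x = 43 to 89 mm, its top 27 mm above the underside. Origin: centre of the hole, at the underside; x along the tab, z up. 0.18 kg. Grip across the handle, about 70 mm from the hole. Lies on the table to start with.

How it is judged (in metres and radians):
On the way, in this order (a step that is already met when the one before it is completed fails the run):
1. the bin is tipped forward (more than 0.42 rad) (value of joint bin above 0.42 rad), for 0.2 s.
2. all packing plates lie flat on the press stand's block, over the rod (horizontal distance between each of packing_0, packing_1, packing_2 and press_stand below 0.006 m and z of packing_0 in the frame of press_stand between 0.036 and 0.0745 m and angle between the z axis of each of packing_0, packing_1, packing_2 and the z axis of press_stand, either way round below 0.06 rad and angle between the x axis of each of packing_0, packing_1, packing_2 and the x axis of press_stand, either way round below 0.26 rad and z of packing_1 in the frame of press_stand between 0.036 and 0.0745 m and z of packing_2 in the frame of press_stand between 0.036 and 0.0745 m), for 0.3 s.
At the end, for the whole second after the job is handed in: bin home (within 0.05 rad); all packing plates and, above them, the platen (handle up) lie over the rod, stacked flat (0.06 rad) on the block, within 6 mm of the rod's axis, tabs square across the foot (0.26 rad, either way); all released and at rest (all of step 2 and value of joint bin below 0.05 rad and horizontal distance between platen and press_stand below 0.006 m and z of platen in the frame of press_stand between 0.036 and 0.0735 m and angle between the z axis of platen and the z axis of press_stand, either way round below 0.06 rad and angle between the x axis of platen and the x axis of press_stand, either way round below 0.26 rad and angle between platen's own z axis and vertical below 0.06 rad and linear speed of each of platen, packing_0, packing_1, packing_2 below 0.02 m/s and z of each of packing_0, packing_1, packing_2 in the frame of platen below 0.004 m); the robot touches nothing.
It fails at once if the bin is slammed (faster than 4 rad/s) (velocity of joint bin above 4 rad/s or velocity of joint bin below -4 rad/s).
Of packing_0, packing_1, packing_2 only 2 to 3 are there at a start; the rules pass over those that are not, and their reading is None.
At some moment in a run one of platen may be knocked a few centimetres aside while the robot is not near it.
Once in a run the grip may slacken for a moment while it holds something.
It also fails if it takes over 210 s, if anything falls off the work surface, if the arm or the gripper's body presses on something with over 40 N, if the wrist force passes 120 N, or if a joint passes its speed limit or range.

## Working session

There is one attempt and no reset: what is moved stays moved. The work goes in short steps, Python scripts to look and compute and a tool call to move; the robot and the scene stay as the last step left them, time stands still between calls to the robot, and variables do not carry over. Pictures are saved under pics/ and viewed, and the job is handed in when it is done.

Besides the shell and the picture viewer there is one more tool, called after ">>>" as name([rows], argument=value, ...), one row to a line, values as JSON. arm_command: Moves the arm, as the interface text tells. Its arguments: {"type":"object","properties":{"steps":{"type":"array"},"jaw":{"type":"number"},"grip_force":{"type":"number"}},"required":["steps"]}

```bash
ls; mkdir -p pics; python3 - <<'E'
from rig import r, optics, order, models
import cv2,numpy as np
s=r.sense(); print(s); print(r.grasp_offset)
for n in ["side","top","wrist"]:
    p,d=optics.capture(n); cv2.imwrite(f"pics/{n}0.png",p[:,:,::-1]); print(n,optics.camera_info(n))
    np.save(f"{n}_d0.npy",d)
E
```

```text
pics
{'t': 0.0, 'qpos': array([ 6.86303213e+01,  1.87352982e+01, -1.10915131e+01,  6.02746358e+01,
       -2.81103158e-04,  8.23107815e+01]), 'joint_vel': array([-0.06246691,  0.01905014, -0.06338465, -0.04189372, -0.08713626,
       -0.05833264]), 'joint_torque': array([ 1.12792892e-03, -4.43397832e+01,  2.62440526e+01,  1.54240429e-02,
        1.22889587e-04, -5.68726506e-06]), 'ee_pos': array([129.8565201 , 533.85228056, 230.47545655]), 'orientation': array([[-9.71629760e-01,  2.36506235e-01, -6.40604344e-04],
       [ 2.36506989e-01,  9.71628386e-01, -1.65064374e-03],
       [ 2.32041828e-04, -1.75532198e-03, -9.99998432e-01]]), 'ft_force': array([-0.36517095, -0.05277592, -0.68536957]), 'wrist_torque': array([-0.01200772,  0.0381851 , -0.01804959]), 'opening': 85.52346776859054}
18.700000000000003
side {'fx': 443.4714085776701, 'fy': 443.4714085776701, 'cx': 249.912143341209, 'cy': 192.16620620245342, 'D': array([0.02068702, 0.        , 0.        , 0.        , 0.        ]), 'rvec': array([ 2.14180146, -0.04183607,  0.01988587]), 'tvec': array([-529.45936394,  144.2540395 , 1146.
[... 153 characters left out ...]
 ,  0.        ,  0.        ,  0.        ]), 'rvec': array([ 2.15264444, -2.20119006,  0.0974941 ]), 'tvec': array([  64.30553922,  552.63641942, 1150.52784206])}
wrist {'fx': 280.3840475782821, 'fy': 280.3840475782821, 'cx': 249.54928661367404, 'cy': 187.27216440028283, 'D': array([-0.05266698,  0.        ,  0.        ,  0.        ,  0.        ]), 'mount': array([[-7.23672954e-04, -9.45827599e-01, -3.24668490e-01,
         8.42758981e+01],
       [ 9.99999550e-01, -8.83555732e-04,  3.45025070e-04,
         6.80793737e-01],
       [-6.13196939e-04, -3.24668095e-01,  9.45827813e-01,
        -1.44064833e+02],
       [ 0.00000000e+00,  0.00000000e+00,  0.00000000e+00,
         1.00000000e+00]])}
```

View pics/side0.png

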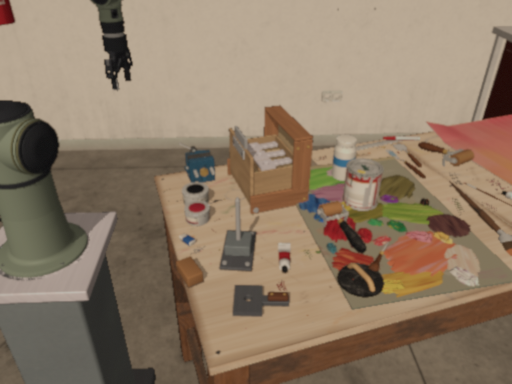

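View pics/top0.png

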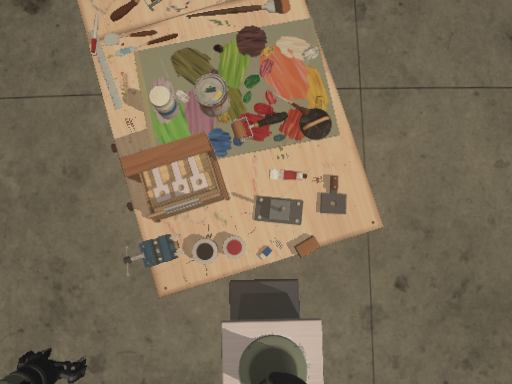

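View pics/wrist0.png

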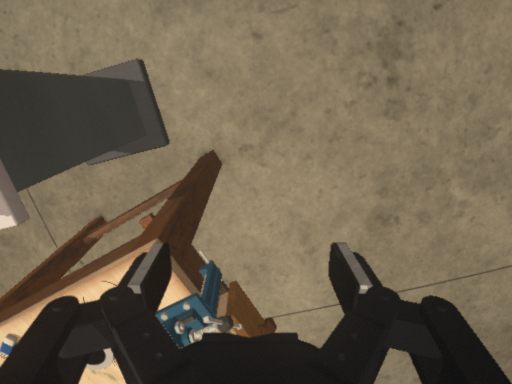

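The side and top views show the bin with three plates (top about (160–200,180)), the stand near (278,210) and the platen near (333,200). Next I'll write helpers and measure.

```bash
cat > h.py <<'E'
import numpy as np, cv2
from rig import r, optics, order, models
def info(n):
    c=optics.camera_info(n); K=np.array([[c['fx'],0,c['cx']],[0,c['fy'],c['cy']],[0,0,1]])
    if 'mount' in c:
        s=r.sense(); T=np.eye(4); T[:3,:3]=s['orientation']; T[:3,3]=s['ee_pos']
        M=np.linalg.inv(T@np.array(c['mount'])); R=M[:3,:3]; t=M[:3,3]
    else:
        R=cv2.Rodrigues(np.array(c['rvec']))[0]; t=np.array(c['tvec'])
    return K,np.array(c['D']),R,t
def proj(n,P,I=None):
    K,D,R,t=I or info(n); P=np.atleast_2d(np.array(P,float))
    return cv2.projectPoints(P,cv2.Rodrigues(R)[0],t,K,D)[0][:,0]
def ray(n,uv,I=None):
    K,D,R,t=I or info(n); p=cv2.undistortPoints(np.array(uv,float).reshape(-1,1,2),K,D)[:,0]
    d=np.c_[p,np.ones(len(p))]; return -R.T@t, d@R   # world origin, dirs (per unit depth)
def atz(n,uv,z,I=None):
    o,d=ray(n,uv,I); return o+d*((z-o[2])/d[:,2])[:,None]
def cloud(n,dep,mask=None,I=None):
    m=dep>0
    if mask is not None: m&=mask
    v,u=np.nonzero(m); o,d=ray(n,np.c_[u,v],I); return o+d*dep[v,u][:,None],np.c_[u,v]
def cap(n,f=None,crop=None,k=1):
    I=info(n); p,d=optics.capture(n)
    if f:
        q=p[:,:,::-1]
        if crop: q=q[crop[1]:crop[3],crop[0]:crop[2]]
        if k!=1: q=cv2.resize(q,None,fx=k,fy=k,interpolation=cv2.INTER_CUBIC)
        cv2.imwrite(f'pics/{f}.png',q)
    return p,d,I
E
python3 - <<'E'
from h import *
for n in ['top','side']:
    p,d,I=cap(n,n+'1',(110,110,370,290) if n=='top' else (150,90,350,330),3 if n=='top' else 2.4)
    for q in ['press_stand','bin_cabinet','bin','packing_0','platen']:
        for x in models.silhouettes(n,q)[:4]:
            P,uv=cloud(n,d,x['mask'],I)
            print(n,q,round(x['confidence'],2),np.round(x['at']),len(P),np.round(np.median(P,0)) if len(P) else '')
            np.save(f'm_{n}_{q}.npy',x['mask']) if x is not None else 0
    for q in ['rod_tip','bin_lip','bin_step','platen','press_stand','bin_cabinet','packing_0']:
        print(n,q,[(round(x['confidence'],2),np.round(x['at'],1)) for x in models.mark_of(n,q)[:4]])
    for q,z in [('rod_tip',164),('platen',0),('press_stand',0),('bin_cabinet',0),('bin_lip',204)]:
        for x in models.mark_of(n,q)[:1]: print(q,atz(n,x['at'],z,I)[0].round(1))
print(r.sense()['t'])
E
```

```text
top press_stand 0.78 [276. 209.] 1194 [497. -29.  12.]
top bin_cabinet 0.6 [181. 172.] 4667 [613. 260. 127.]
top bin_cabinet 0.5 [158. 190.] 348 [565. 323. 122.]
top bin 0.78 [182. 189.] 2532 [559. 252. 107.]
top packing_0 0.88 [161. 189.] 332 [565. 323. 122.]
top packing_0 0.87 [178. 181.] 364 [581. 267. 122.]
top packing_0 0.55 [194. 177.] 334 [598. 216. 122.]
top platen 0.56 [333. 200.] 631 [ 526. -210.   15.]
top platen 0.47 [182. 171.] 4919 [611. 260. 124.]
top rod_tip [(0.89, array([285. , 206.6]))]
top bin_lip [(0.98, array([179. , 204.1])), (0.22, array([285.4, 205.6]))]
top bin_step [(0.9, array([178.9, 189.3])), (0.51, array([202.4, 184.2])), (0.28, array([283.1, 208.4]))]
top platen [(0.76, array([332.6, 204.2]))]
top press_stand [(0.59, array([279.3, 210.7]))]
top bin_cabinet [(0.74, array([192.2, 207.8]))]
top packing_0 [(0.91, array([200.6, 179.8])), (0.66, array([182.6, 185.8])), (0.6, array([164.7, 193.3]))]
rod_tip [501. -40. 164.]
platen [ 513.3 -209.7    0. ]
press_stand [496.2 -36.2   0. ]
bin_cabinet [511.8 244.9   0. ]
bin_lip [512.  247.9 204. ]
side press_stan
[... 202 characters left out ...]
 packing_0 0.6 [255. 146.] 141 [564. 320. 122.]
side packing_0 0.54 [273. 161.] 308 [597. 214. 121.]
side platen 0.57 [255. 302.] 1277 [ 529. -219.   14.]
side rod_tip []
side bin_lip [(0.95, array([235.9, 132.3])), (0.27, array([264.2, 164.3]))]
side bin_step [(0.83, array([257.8, 158.5]))]
side platen [(0.81, array([249.6, 304. ]))]
side press_stand [(0.77, array([239.5, 250.8]))]
side bin_cabinet [(0.7, array([241.1, 192.6]))]
side packing_0 [(0.66, array([254.3, 148.4])), (0.59, array([256.4, 158.9])), (0.57, array([266.3, 165.5])), (0.47, array([239.7, 250.3]))]
platen [ 521.1 -212.8    0. ]
press_stand [502.  -31.4   0. ]
bin_cabinet [511.9 243.4   0. ]
bin_lip [499.8 242.2 204. ]
1.95
```

View pics/top1.png

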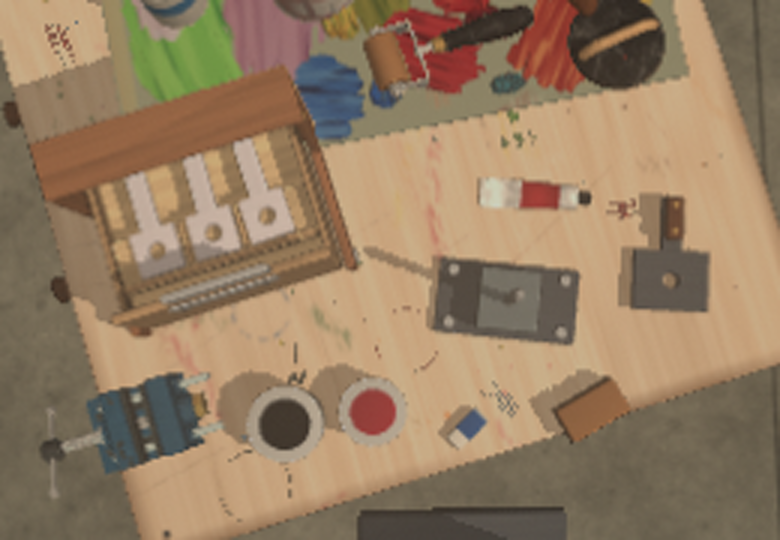

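View pics/side1.png

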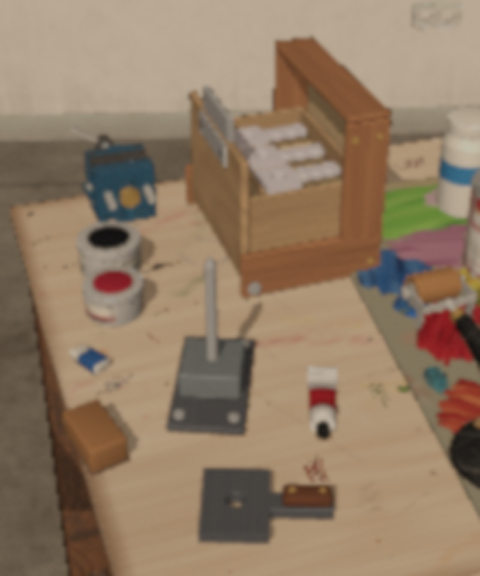

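```bash
python3 - <<'E'
from h import *
for n in ['top','side']:
    d=np.load(f'{n}_d0.npy')
    P,uv=cloud(n,d)
    def box(name,c):
        Q=P[c]
        if len(Q)<10: print(n,name,len(Q));return
        r_=cv2.minAreaRect(Q[:,:2].astype(np.float32)); print(n,name,len(Q),np.round(r_[0],1),np.round(r_[1],1),round(r_[2],1),'z',np.median(Q[:,2]).round(1))
    x,y,z=P.T
    near=(abs(x-590)<200)&(abs(y-250)<180)
    box('roof',near&(abs(z-219)<4))
    box('lip',near&(abs(z-203)<5)&(x<560))
    box('plates',near&(abs(z-122)<4))
    st=(abs(x-497)<70)&(abs(y+35)<110)
    box('foot',st&(abs(z-10)<3)); box('block',st&(abs(z-40)<3)); box('rodtop',st&(z>150)); box('rod',st&(z>60))
    pl=(abs(x-520)<110)&(abs(y+210)<80)
    box('platen',pl&(abs(z-14)<3)); box('handle',pl&(abs(z-27)<3.5))
    box('platenAll',pl&(z>7))
E
```

```text
top roof 1700 [648.8 284. ] [ 55.9 241.8] 16.5 z 218.8
top lip 112 [513.1 244.1] [ 8.1 99.2] 16.4 z 204.0
top plates 1216 [581.5 253. ] [166.3 239.6] 22.6 z 121.9
top foot 556 [497.7 -45.9] [178.9  87.5] 79.6 z 10.2
top block 320 [499.4 -32.8] [63.6 63.4] 83.1 z 39.9
top rodtop 15 [498.9 -32.2] [ 8.4 10.7] 0.2 z 160.1
top rod 25 [498.6 -32.3] [10.8  9.7] 84.5 z 156.2
top platen 436 [ 545.6 -211.5] [ 81.6 120.7] 85.6 z 14.3
top handle 76 [ 505.2 -182.5] [ 27.2 213.7] 68.9 z 27.4
top platenAll 633 [ 511.6 -201.9] [ 98.6 226.1] 78.7 z 14.9
side roof 675 [645.3 283. ] [ 57.3 244.1] 16.8 z 218.8
side lip 60 [511.2 241.6] [  9.  100.2] 16.5 z 202.9
side plates 970 [588.2 261.1] [176.3 242.6] 18.5 z 121.7
side foot 543 [497.8 -32.8] [153.   79.8] 82.9 z 9.9
side block 371 [498.1 -33.3] [66.6 63.3] 82.1 z 40.0
side rodtop 29 [497.7 -35. ] [10.   9.5] 59.8 z 157.4
side rod 175 [496.9 -34.4] [10.4 12.1] 56.3 z 115.6
side platen 865 [ 502.5 -204.9] [ 89.5 208. ] 77.1 z 14.2
side handle 144 [ 504.5 -184.6] [ 28.9 209.3] 69.8 z 26.8
side platenAll 1177 [ 501.5 -205.5] [ 92.9 209.6] 75.8 z 14.4
```

```bash
cat >> h.py <<'E'
import json,os
CF='cmd.json'
def Rt(yaw):
    a=np.radians(yaw); x=np.array([np.cos(a),np.sin(a),0]); z=np.array([0,0,-1.]); return np.c_[x,np.cross(z,x),z]
def getc(): 
    return json.load(open(CF)) if os.path.exists(CF) else [130.088,534.411,231.281,166.318]
def plan(*wps):
    """wps: (x,y,z,yaw,nrows); fills 10 rows; prints each distinct row"""
    c=getc(); R=Rt(c[3]); rows=[]; cur=np.array(c,float)
    for w in wps:
        t=np.array(w[:4],float); t[3]=cur[3]+(t[3]-cur[3]+180)%360-180; n=w[4]
        for i in range(1,n+1):
            p=cur+(t-cur)*i/n; s=R.T@(p[:3]-c[:3])/750; tn=-((p[3]-c[3]))/180
            rows.append([[float(v) for v in np.round(s,4)],round(float(tn),4)])
        cur=t
    assert len(rows)<=10
    while len(rows)<10: rows.append(rows[-1])
    e=np.array(c[:3])+R@np.array(rows[-1][0])*750
    json.dump([*e.tolist(),c[3]-rows[-1][1]*180],open(CF,'w'))
    print(json.dumps(rows).replace(' ',''))
CO=np.array([515.5,244.6]); CY=16.5
def cab(x,y,z=0):
    a=np.radians(CY); p=CO+x*np.array([np.cos(a),np.sin(a)])+y*np.array([-np.sin(a),np.cos(a)]); return [*p.tolist(),z]
def st():
    s=r.sense(); o=s['orientation']; print('t',round(s['t'],2),'pos',s['ee_pos'].round(1),'cmd',np.round(getc(),1),'yaw',np.degrees(np.arctan2(o[1,0],o[0,0])).round(1),'F',s['ft_force'].round(1),'open',round(s['opening'],1),'q',s['qpos'].round(0))
E
python3 - <<'E'
from h import *
print(cab(26,0,260))
plan((*cab(26,0,260),196.5,10))
E
```

```text
[540.429313106573, 251.98439896230198, 260]
[[[-0.0621,-0.0236,-0.0038],-0.0168],[[-0.1241,-0.0473,-0.0077],-0.0335],[[-0.1862,-0.0709,-0.0115],-0.0503],[[-0.2483,-0.0946,-0.0153],-0.0671],[[-0.3103,-0.1182,-0.0191],-0.0838],[[-0.3724,-0.1419,-0.023],-0.1006],[[-0.4345,-0.1655,-0.0268],-0.1174],[[-0.4965,-0.1892,-0.0306],-0.1341],[[-0.5586,-0.2128,-0.0345],-0.1509],[[-0.6207,-0.2365,-0.0383],-0.1677]]
```

>>> arm_command([
  [[-0.0621,-0.0236,-0.0038],-0.0168],
  [[-0.1241,-0.0473,-0.0077],-0.0335],
  [[-0.1862,-0.0709,-0.0115],-0.0503],
  [[-0.2483,-0.0946,-0.0153],-0.0671],
  [[-0.3103,-0.1182,-0.0191],-0.0838],
  [[-0.3724,-0.1419,-0.023],-0.1006],
  [[-0.4345,-0.1655,-0.0268],-0.1174],
  [[-0.4965,-0.1892,-0.0306],-0.1341],
  [[-0.5586,-0.2128,-0.0345],-0.1509],
  [[-0.6207,-0.2365,-0.0383],-0.1677],
], jaw=-1, grip_force=60)

```text
t: 2.95
ee_pos: [542.0, 250.5, 260.3]
orientation: [[-0.958, -0.286, 0.0], [-0.286, 0.958, 0.0], [-0.0, 0.0, -1.0]]
ft_force: [-0.2, 1.3, 0.3]
opening: -0.1
```

```bash
python3 - <<'E'
from h import *
st()
p,d,I=cap('wrist','w2')
st()
plan((*cab(26,0,185),196.5,6))
E
```

```text
t 2.95 pos [542.  250.5 260.3] cmd [540.4 252.  260.  196.5] yaw -163.4 F [-0.2  1.3  0.3] open -0.1 q [18. 23. -1. 66.  0.  1.]
t 3.0 pos [548.6 245.7 260.2] cmd [540.4 252.  260.  196.5] yaw -163.7 F [ 5.9 -2.7  1.1] open 0.1 q [17. 23. -0. 66. -0.  1.]
[[[0.0,0.0,0.0167],0.0],[[0.0,0.0,0.0333],0.0],[[0.0,0.0,0.05],0.0],[[0.0,0.0,0.0667],0.0],[[0.0,0.0,0.0833],0.0],[[0.0,0.0,0.1],0.0],[[0.0,0.0,0.1],0.0],[[0.0,0.0,0.1],0.0],[[0.0,0.0,0.1],0.0],[[0.0,0.0,0.1],0.0]]
```

View pics/w2.png

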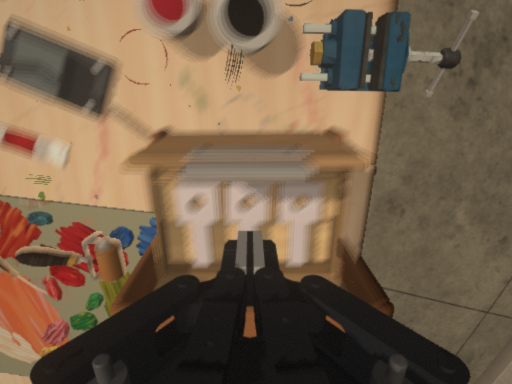

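The wrist view shows the closed fingers behind the lip (about (255,160)) and above the plates. It is blurred because the arm was still moving. Now descending.

>>> arm_command([
  [[0,0,0],0],
  [[0,0,0],0],
  [[0,0,0.02],0],
  [[0,0,0.035],0],
  [[0,0,0.05],0],
  [[0,0,0.065],0],
  [[0,0,0.08],0],
  [[0,0,0.1],0],
  [[0,0,0.1],0],
  [[0,0,0.1],0],
])

```text
t: 4.0
ee_pos: [540.2, 252.0, 184.8]
orientation: [[-0.959, -0.284, -0.001], [-0.284, 0.959, -0.0], [0.001, 0.0, -1.0]]
ft_force: [0.1, 0.7, -0.7]
opening: 0.1
```

```bash
python3 - <<'E'
from h import *
st()
p,d,I=cap('wrist','w3')
# lip cloud at z~204
P,uv=cloud('wrist',d,None,I); a=np.radians(CY)
Q=P[:,:2]-CO; cx=Q@[np.cos(a),np.sin(a)]; cy=Q@[-np.sin(a),np.cos(a)]
m=(abs(P[:,2]-204)<4)&(abs(cx)<25)&(abs(cy)<80); print(m.sum(),np.percentile(cx[m],[2,50,98]).round(1),np.percentile(cy[m],[2,98]).round(1), np.median(P[m,2]))
# tip forward
w=[]
for i,th in enumerate(np.linspace(0.05,0.3,7)):
    w.append((*cab(-183*np.sin(th)+9,0,12+181*np.cos(th)-1),196.5,2 if i==0 else 1))
plan(*w)
E
```

```text
t 4.0 pos [540.2 252.  184.8] cmd [540.4 252.  185.  196.5] yaw -163.5 F [ 0.1  0.7 -0.7] open 0.1 q [18. 25. -8. 57.  0.  1.]
4015 [-6.1 -2.8 19.3] [-45.3  47.9] 205.03165399710855
[[[0.0174,0.0,-0.0045],0.0],[[0.0349,0.0,-0.009],0.0],[[0.045,0.0,-0.0083],0.0],[[0.0551,0.0,-0.0072],0.0],[[0.0652,0.0,-0.0056],0.0],[[0.0751,0.0,-0.0037],0.0],[[0.085,0.0,-0.0013],0.0],[[0.0948,0.0,0.0015],0.0],[[0.0948,0.0,0.0015],0.0],[[0.0948,0.0,0.0015],0.0]]
```

View pics/w3.png

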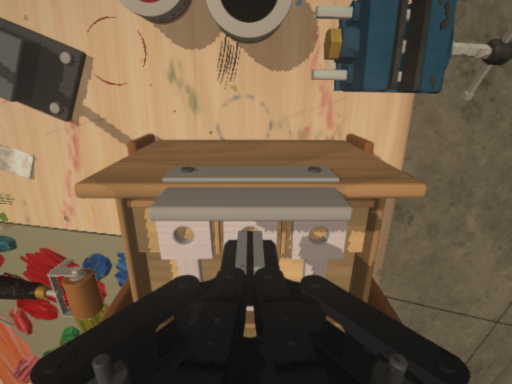

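The fingers are behind the lip, whose top edge is at row 195–215. Pulling it forward.

>>> arm_command([
  [[0.0174,0.0,-0.0045],0.0],
  [[0.0349,0.0,-0.009],0.0],
  [[0.045,0.0,-0.0083],0.0],
  [[0.0551,0.0,-0.0072],0.0],
  [[0.0652,0.0,-0.0056],0.0],
  [[0.0751,0.0,-0.0037],0.0],
  [[0.085,0.0,-0.0013],0.0],
  [[0.0948,0.0,0.0015],0.0],
  [[0.0948,0.0,0.0015],0.0],
  [[0.0948,0.0,0.0015],0.0],
])

```text
t: 5.05
ee_pos: [470.5, 231.3, 182.9]
orientation: [[-0.959, -0.284, -0.004], [-0.284, 0.959, -0.001], [0.004, 0.0, -1.0]]
ft_force: [0.4, 0.5, -0.3]
opening: -0.2
```

```bash
python3 - <<'E'
from h import *
st()
w=[]
for i,th in enumerate(np.linspace(0.3,0.53,9)[1:]):
    w.append((*cab(-183*np.sin(th)+9,0,12+181*np.cos(th)-2),196.5,1))
plan(*w)
E
```

```text
t 5.05 pos [470.5 231.3 182.9] cmd [472.3 231.8 183.9 196.5] yaw -163.5 F [ 0.4  0.5 -0.3] open -0.2 q [ 18.  18. -19.  53.   0.   2.]
[[[0.0067,0.0,0.0034],0.0],[[0.0133,0.0,0.0058],0.0],[[0.0198,0.0,0.0083],0.0],[[0.0263,0.0001,0.011],0.0],[[0.0326,0.0001,0.0139],0.0],[[0.0389,0.0001,0.017],0.0],[[0.0451,0.0001,0.0202],0.0],[[0.0512,0.0001,0.0236],0.0],[[0.0512,0.0001,0.0236],0.0],[[0.0512,0.0001,0.0236],0.0]]
```

>>> arm_command([
  [[0.0067,0.0,0.0034],0.0],
  [[0.0133,0.0,0.0058],0.0],
  [[0.0198,0.0,0.0083],0.0],
  [[0.0263,0.0,0.011],0.0],
  [[0.0326,0.0,0.0139],0.0],
  [[0.0389,0.0,0.017],0.0],
  [[0.0451,0.0,0.0202],0.0],
  [[0.0512,0.0,0.0236],0.0],
  [[0.0512,0.0,0.0236],0.0],
  [[0.0512,0.0,0.0236],0.0],
])

```text
t: 6.05
ee_pos: [439.9, 222.2, 168.7]
orientation: [[-0.959, -0.284, 0.01], [-0.284, 0.959, 0.003], [-0.01, 0.0, -1.0]]
ft_force: [9.5, 3.0, 7.0]
opening: 0.1
```

```bash
python3 - <<'E'
from h import *
st()
cap('wrist','w4');p,d,I=cap('side','s4',(150,90,350,330),2.4)
P,uv=cloud('side',d,None,I); a=np.radians(CY)
Q=P[:,:2]-CO; cx=Q@[np.cos(a),np.sin(a)]; cy=Q@[-np.sin(a),np.cos(a)]
m=(abs(cy+35)<8)&(P[:,2]>130)&(cx<0)&(cx>-140); 
for x,z in sorted(zip(cx[m],P[m,2]))[::8]: print(round(x),round(z),end='; ')
E
```

```text
t 6.05 pos [439.9 222.2 168.7] cmd [435.4 220.9 166.2 196.5] yaw -163.5 F [9.5 3.  7. ] open 0.1 q [ 18.  15. -26.  48.  -0.   2.]
-129 477; -127 460; -126 475; -125 465; -125 494; -124 481; -124 456; -124 507; -123 500; -123 532; -123 497; -122 452; -122 447; -122 498; -121 528; -121 532; -120 520; -120 452; -119 476; -119 530; -118 489; -118 520; -117 521; -117 540; -116 530; -116 491; -115 515; -115 456; -115 519; -114 539; -114 529; -113 498; -113 454; -112 500; -112 482; -111 506; -111 517; -111 524; -110 461; -110 502; -110 480; -109 400; -109 416; -108 486; -108 425; -108 532; -107 414; -107 465; -106 508; -106 474; -106 451; -105 333; -105 509; -105 499; -105 536; -105 472; -104 474; -104 436; -104 364; -104 325; -103 516; -103 333; -103 478; -103 460; -102 376; -102 472; -102 392; -102 320; -102 389; -102 323; -101 497; -101 313; -101 528; -101 537; -101 534; -100 371; -100 310; -100 545; -100 467; -99 360; -99 311; -99 526; -99 478; -99 179; -99 422; -98 513; -98 401; -98 393; -98 406; -98 491; -97 354; -97 469; -97 314; -97 326; -97 471; -96 396; -96 539; -96 364; -96 485;
[... 1234 characters left out ...]
-70 467; -70 495; -70 416; -70 421; -70 476; -69 511; -69 131; -69 458; -68 510; -68 396; -68 437; -68 434; -68 530; -67 511; -67 478; -67 492; -67 468; -66 480; -66 489; -66 435; -65 302; -65 509; -65 528; -65 475; -65 371; -64 365; -64 335; -64 372; -64 323; -63 390; -63 305; -62 497; -62 433; -62 430; -61 314; -61 305; -61 322; -60 390; -60 480; -59 494; -59 493; -59 502; -58 322; -58 480; -58 497; -58 451; -58 475; -57 489; -57 505; -56 461; -56 473; -55 485; -55 502; -54 525; -53 485; -53 465; -53 517; -52 530; -52 495; -51 473; -51 531; -50 533; -50 479; -49 449; -49 470; -48 472; -48 474; -47 452; -47 513; -46 531; -45 462; -45 483; -45 485; -44 517; -43 474; -43 467; -13 131; -4 136;
```

View pics/s4.png

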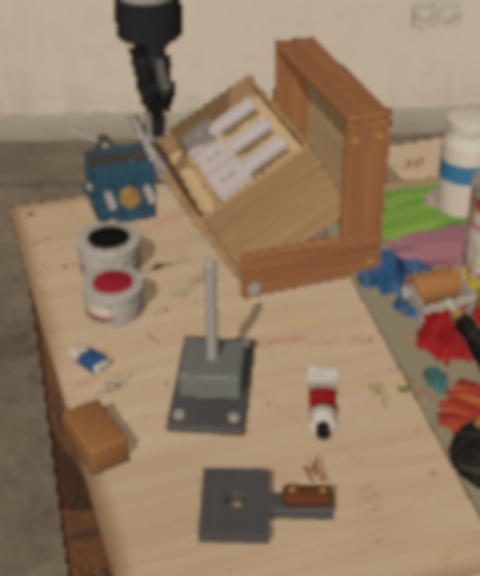

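View pics/w4.png

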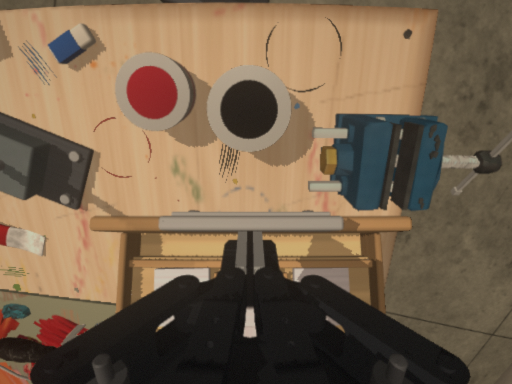

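The bin is at its stop (the lip at cab (-99,179) matches 0.52 rad) and the plates are still on the step. Now I'll back off and look from above.

```bash
python3 - <<'E'
from h import *
plan((*cab(-70,0,171),196.5,2),(*cab(-60,0,250),196.5,3),(*cab(49,0,260),196.5,4))
E
```

```text
[[[-0.009,-0.0,-0.0032],0.0],[[-0.018,-0.0,-0.0064],0.0],[[-0.0224,-0.0,-0.0415],0.0],[[-0.0269,-0.0,-0.0766],0.0],[[-0.0313,-0.0001,-0.1118],0.0],[[-0.0677,-0.0001,-0.1151],0.0],[[-0.104,-0.0001,-0.1184],0.0],[[-0.1403,-0.0001,-0.1218],0.0],[[-0.1767,-0.0001,-0.1251],0.0],[[-0.1767,-0.0001,-0.1251],0.0]]
```

>>> arm_command([
  [[-0.009,0,-0.0032],0.0],
  [[-0.018,0,-0.0064],0.0],
  [[-0.0224,0,-0.0415],0.0],
  [[-0.0269,0,-0.0766],0.0],
  [[-0.0313,0,-0.1118],0.0],
  [[-0.0677,0,-0.1151],0.0],
  [[-0.104,0,-0.1184],0.0],
  [[-0.1403,0,-0.1218],0.0],
  [[-0.1767,0,-0.1251],0.0],
  [[-0.1767,0,-0.1251],0.0],
], jaw=-0.06)

```text
t: 7.15
ee_pos: [564.2, 258.7, 258.4]
orientation: [[-0.959, -0.284, -0.002], [-0.284, 0.959, -0.001], [0.002, -0.0, -1.0]]
ft_force: [-0.6, 0.2, 0.3]
opening: 40.4
```

>>> arm_command([
  [[0,0,0],0],
  [[0,0,0],0],
  [[0,0,0],0],
  [[0,0,0],0],
  [[0,0,0],0],
  [[0,0,0],0],
  [[0,0,0],0],
  [[0,0,0],0],
  [[0,0,0],0],
  [[0,0,0],0],
])

```text
t: 8.15
ee_pos: [562.5, 258.5, 260.0]
orientation: [[-0.959, -0.284, -0.0], [-0.284, 0.959, 0.0], [0.0, 0.0, -1.0]]
ft_force: [-0.0, -1.3, -0.3]
opening: 40.6
```

```bash
cat >> h.py <<'E'
def tocab(P):
    a=np.radians(CY); Q=P[:,:2]-CO
    return np.c_[Q@[np.cos(a),np.sin(a)],Q@[-np.sin(a),np.cos(a)],P[:,2]]
E
python3 - <<'E'
from h import *
st()
p,d,I=cap('wrist','w5')
for x in models.silhouettes('wrist','packing_0')[:4]:
    P,uv=cloud('wrist',d,x['mask'],I); C=tocab(P)
    c=C.mean(0); u,s,v=np.linalg.svd(C-np.median(C,0)); print(round(x['confidence'],2),np.round(x['at']),len(C),'med',np.median(C,0).round(1),'n',v[2].round(2),'ax',v[0].round(2),'min',np.percentile(C,2,axis=0).round(1),'max',np.percentile(C,98,axis=0).round(1))
    # centreline in y for tab (top 50% cab x)
    t=C[C[:,0]>np.percentile(C[:,0],60)]; print(' tab', t.mean(0).round(1), np.percentile(t[:,1],[3,97]).round(1))
E
```

```text
t 8.15 pos [562.5 258.5 260. ] cmd [562.5 258.5 260.  196.5] yaw -163.5 F [-0.  -1.3 -0.3] open 40.6 q [18. 25.  3. 68.  0.  1.]
0.95 [251. 140.] 3381 med [  6.3   0.4 141.8] n [ 0.49  0.01 -0.87] ax [ 0.87 -0.03  0.49] min [-27.  -19.6 123.3] max [ 58.7  22.2 171.7]
 tab [3.640e+01 1.000e-01 1.588e+02] [-9.7  9.7]
0.89 [310. 137.] 3422 med [  6.6  57.6 141.9] n [-0.5  -0.01  0.87] ax [0.87 0.   0.5 ] min [-27.1  36.7 123.2] max [ 58.3  78.9 171.5]
 tab [ 36.8  57.8 159.3] [48.6 68. ]
```

View pics/w5.png

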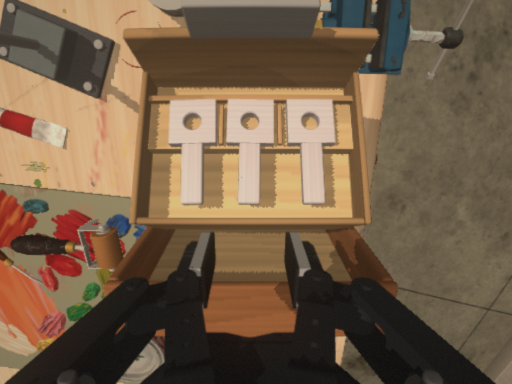

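All three plates show, at image columns 192, 250 and 311, tilted 30° in the tipped bin. I'll pick the middle one first.

```bash
python3 - <<'E'
from h import *
plan((*cab(46,0.2,200),196.5,3),(*cab(46,0.2,150),196.5,5))
d=np.load('top_d0.npy'); P,_=cloud('top',d)
# free space height map 10mm
for X in range(660,360,-15):
    row=''
    for Y in range(150,-300,-15):
        m=(abs(P[:,0]-X)<7.5)&(abs(P[:,1]-Y)<7.5); row+= ' . ' if not m.any() else '%3d'%min(99,max(0,np.percentile(P[m,2],90)))
    print(X,row)
E
```

```text
[[[0.0013,0.0001,0.0267],0.0],[[0.0027,0.0002,0.0533],0.0],[[0.004,0.0003,0.08],0.0],[[0.004,0.0003,0.0933],0.0],[[0.004,0.0003,0.1067],0.0],[[0.004,0.0003,0.12],0.0],[[0.004,0.0003,0.1333],0.0],[[0.004,0.0003,0.1467],0.0],[[0.004,0.0003,0.1467],0.0],[[0.004,0.0003,0.1467],0.0]]
660   1  1  2  2  2  2  3  3  1  3  2  2  3  1  2  3  1  2  1  2  3  2  1  3  4  2  1  3  3  2
645  37  3  3  1  3  2  1  2  4  1  3  2  2  2  2  2  1  3  3  2  3  3  3  3  3  3  2  3  2  3
630  61  2  3  3  2  2  2  1  3  3  2  5  4  6 13 10  5  2  2  2  2  2  3  2  2  1  4  2  2  1
615  61  3  2  1  1  3  1  1  2  1  2  4  5 11 15 17 22 23 19  2  2  2  3  2  2  3  3  2  3  3
600  63  3  2  1  1  2  2  3  3  2  2  5  3  4 13 16 22 24 16  2  4  3  3  0 29 28  3  1  2  3
585  99 61  2  2  1  2  1  2  1  0  3  2  3  3  3  2  2  3  1  2  2  3  3  2 29 30  1  2  2  2
570  99 61  2  2  2  4  3  3  2  2  1  2  2  2  3  3  4  2  1  2  2  1  3  6 30 29  2  2  2  2
555  99 62 22  3  2  3  1  1  1  3  1  3  2  2  1  1  0  3  2  2  2  2 14 13 22 15  2  1  2  2
540  99 99 23  3  1  2  3  2 12 13 12 10 10 10  8  7  2  2  
[... 378 characters left out ...]
  3  1  3  2  2  2 13 14 13  2  4  2
465   1  2  4  3  2  1  2  3 11 10 11 39 39 42 40 13 16 11  3  3  3  3  3  2  1  2  2  2  3  2
450   1  1  2  2  2  2  2  1  3  1  2  1  2  2  5  8  9  6  3  3  2  3  1  1  3  4  2  2  2  2
435   3  2  3  2  1  3  2  2  2  4  2  2  3  2  3  3  2  2  3  2  2  2  2  2  2  2  2  4  1  3
420   2 37 41 42 39  2  2  2  4  2  1  2  2  1  2  2  2  3  1 20  3  1  3  3  2  3  2  3  3  1
405   3 42 43 43 42 38  2  2  4  2  3  2  3  1  1  3  2 25 32 32 29  2  2  4  3  3  2  1  0  0
390  40 42 42 43 42 40  1  2  2  1 10  3  3  2  3  4 30 32 33 32 33  2  3  2  2  1 .  .  .  . 
375  11 43 42 43 43 39  2  2  2 14 14  5  2  3  2  5 32 32 32 33 30  4 .  .  .  .  .  .  .  .
```

>>> arm_command([
  [[0.0013,0.0001,0.0267],0.0],
  [[0.0027,0.0002,0.0533],0.0],
  [[0.004,0.0003,0.08],0.0],
  [[0.004,0.0003,0.0933],0.0],
  [[0.004,0.0003,0.1067],0.0],
  [[0.004,0.0003,0.12],0.0],
  [[0.004,0.0003,0.1333],0.0],
  [[0.004,0.0003,0.1467],0.0],
  [[0.004,0.0003,0.1467],0.0],
  [[0.004,0.0003,0.1467],0.0],
])

```text
t: 9.25
ee_pos: [559.5, 257.9, 149.9]
orientation: [[-0.959, -0.284, -0.0], [-0.284, 0.959, -0.0], [0.0, -0.0, -1.0]]
ft_force: [-0.5, -0.4, 0.9]
opening: 40.0
```

```bash
python3 - <<'E'
from h import *
st(); p,d,I=cap('wrist','w6')
E
```

```text
t 9.25 pos [559.5 257.9 149.9] cmd [559.6 257.9 150.  196.5] yaw -163.5 F [-0.5 -0.4  0.9] open 40.0 q [18. 29. -7. 54.  0.  1.]
```

View pics/w6.png

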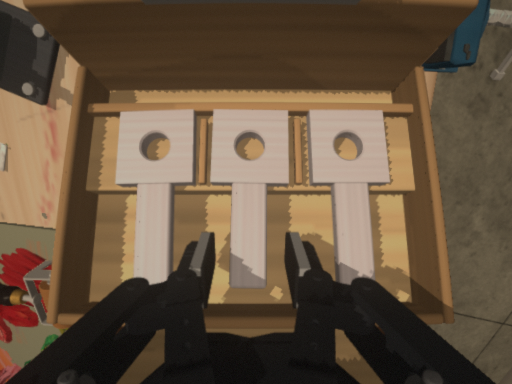

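The jaws straddle the middle tab at about (250,260), with no contact force. Closing.

>>> arm_command([
  [[0,0,0],0],
  [[0,0,0],0],
  [[0,0,0],0],
  [[0,0,0],0],
  [[0,0,0],0],
  [[0,0,0],0],
  [[0,0,0],0],
  [[0,0,0],0],
  [[0,0,0],0],
  [[0,0,0],0],
], jaw=-1, grip_force=35)

```text
t: 10.3
ee_pos: [560.1, 258.0, 150.5]
orientation: [[-0.959, -0.284, 0.001], [-0.284, 0.959, 0.0], [-0.001, 0.0, -1.0]]
ft_force: [1.2, 0.1, 6.2]
opening: 18.5
```

```bash
python3 - <<'E'
from h import *
st()
plan((*cab(46-20,0.2,150+35),196.5,4),(*cab(20,0.2,270),196.5,5))
E
```

```text
t 10.3 pos [560.1 258.  150.5] cmd [559.6 257.9 150.  196.5] yaw -163.5 F [1.2 0.1 6.2] open 18.5 q [18. 29. -7. 54. -0.  1.]
[[[0.0067,0.0,-0.0117],0.0],[[0.0134,0.0,-0.0233],0.0],[[0.02,0.0,-0.035],0.0],[[0.0267,0.0,-0.0467],0.0],[[0.0283,0.0,-0.0694],0.0],[[0.0299,0.0,-0.092],0.0],[[0.0315,0.0,-0.1147],0.0],[[0.0331,0.0,-0.1374],0.0],[[0.0347,0.0,-0.16],0.0],[[0.0347,0.0,-0.16],0.0]]
```

>>> arm_command([
  [[0.0067,0.0,-0.0117],0.0],
  [[0.0134,0.0,-0.0233],0.0],
  [[0.02,0.0,-0.035],0.0],
  [[0.0267,0.0,-0.0467],0.0],
  [[0.0283,0.0,-0.0694],0.0],
  [[0.0299,0.0,-0.092],0.0],
  [[0.0315,0.0,-0.1147],0.0],
  [[0.0331,0.0,-0.1374],0.0],
  [[0.0347,0.0,-0.16],0.0],
  [[0.0347,0.0,-0.16],0.0],
])

```text
t: 11.3
ee_pos: [535.2, 250.8, 272.8]
orientation: [[-0.959, -0.284, 0.004], [-0.284, 0.959, 0.001], [-0.004, 0.0, -1.0]]
ft_force: [0.3, 0.3, -1.7]
opening: 19.2
```

```bash
python3 - <<'E'
from h import *
st(); p,d,I=cap('wrist','w7')
plan((600,130,270,180,5),(635,55,200,172.9,5))
E
```

```text
t 11.3 pos [535.2 250.8 272.8] cmd [534.6 250.5 270.  196.5] yaw -163.5 F [ 0.3  0.3 -1.7] open 19.2 q [18. 22. -1. 68.  0.  1.]
[[[-0.0076,-0.0358,-0.0],0.0183],[[-0.0152,-0.0715,-0.0],0.0367],[[-0.0228,-0.1073,-0.0],0.055],[[-0.0303,-0.143,-0.0],0.0734],[[-0.0379,-0.1788,-0.0],0.0917],[[-0.0412,-0.2006,0.0186],0.0996],[[-0.0445,-0.2224,0.0373],0.1075],[[-0.0477,-0.2442,0.056],0.1154],[[-0.051,-0.2661,0.0746],0.1232],[[-0.0543,-0.2879,0.0933],0.1311]]
```

View pics/w7.png

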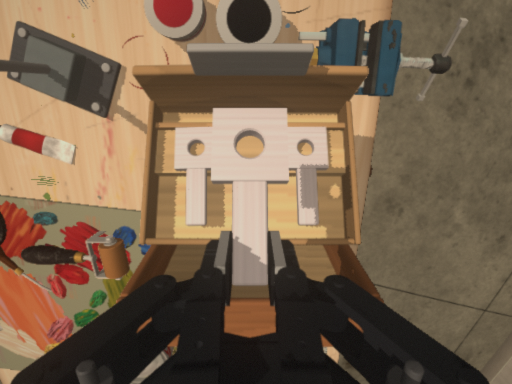

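The plate is held straight between the jaws, with its hole at (249,145). Now carrying it to the free table spot.

>>> arm_command([
  [[-0.0076,-0.0358,0],0.0183],
  [[-0.0152,-0.0715,0],0.0367],
  [[-0.0228,-0.1073,0],0.055],
  [[-0.0303,-0.143,0],0.0734],
  [[-0.0379,-0.1788,0],0.0917],
  [[-0.0412,-0.2006,0.0186],0.0996],
  [[-0.0445,-0.2224,0.0373],0.1075],
  [[-0.0477,-0.2442,0.056],0.1154],
  [[-0.051,-0.2661,0.0746],0.1232],
  [[-0.0543,-0.2879,0.0933],0.1311],
])

```text
t: 12.35
ee_pos: [634.9, 54.3, 198.2]
orientation: [[-0.992, 0.125, -0.001], [0.125, 0.992, 0.0], [0.001, -0.0, -1.0]]
ft_force: [0.2, -0.7, -0.7]
opening: 19.3
```

```bash
python3 - <<'E'
from h import *
st(); c=getc()
plan((*c[:3],c[3],2),(635,55,75,172.9,4),(635,55,50,172.9,3))
E
```

```text
t 12.35 pos [634.9  54.3 198.2] cmd [635.   55.  200.  172.9] yaw 172.8 F [ 0.2 -0.7 -0.7] open 19.3 q [-2. 29.  0. 61.  0.  5.]
[[[0.0,0.0,0.0],-0.0],[[0.0,0.0,0.0],-0.0],[[0.0,-0.0,0.0417],0.0],[[0.0,-0.0,0.0833],0.0],[[0.0,-0.0,0.125],0.0],[[0.0,-0.0,0.1667],0.0],[[0.0,-0.0,0.1778],0.0],[[0.0,-0.0,0.1889],0.0],[[0.0,-0.0,0.2],0.0],[[0.0,-0.0,0.2],0.0]]
```

>>> arm_command([
  [[0,0,0],0],
  [[0,0,0],0],
  [[0,0,0.0417],0],
  [[0,0,0.0833],0],
  [[0,0,0.125],0],
  [[0,0,0.1667],0],
  [[0,0,0.1778],0],
  [[0,0,0.1889],0],
  [[0,0,0.2],0],
  [[0,0,0.2],0],
], grip_force=25)

```text
t: 13.35
ee_pos: [635.3, 55.2, 50.2]
orientation: [[-0.992, 0.123, 0.0], [0.123, 0.992, 0.0], [-0.0, 0.0, -1.0]]
ft_force: [-0.9, -0.5, -0.9]
opening: 19.1
```

```bash
python3 - <<'E'
from h import *
st()
plan((635,55,24,172.9,9))
E
```

```text
t 13.35 pos [635.3  55.2  50.2] cmd [635.   55.   50.  172.9] yaw 172.9 F [-0.9 -0.5 -0.9] open 19.1 q [ -2.  37. -10.  43.   0.   5.]
[[[0.0,-0.0,0.0039],0.0],[[0.0,-0.0,0.0077],0.0],[[0.0,-0.0,0.0116],0.0],[[0.0,-0.0,0.0154],0.0],[[0.0,-0.0,0.0193],0.0],[[0.0,-0.0,0.0231],0.0],[[0.0,-0.0,0.027],0.0],[[0.0,-0.0,0.0308],0.0],[[0.0,-0.0,0.0347],0.0],[[0.0,-0.0,0.0347],0.0]]
```

>>> arm_command([
  [[0,0,0.0039],0],
  [[0,0,0.0077],0],
  [[0,0,0.0116],0],
  [[0,0,0.0154],0],
  [[0,0,0.0193],0],
  [[0,0,0.0231],0],
  [[0,0,0.027],0],
  [[0,0,0.0308],0],
  [[0,0,0.0347],0],
  [[0,0,0.0347],0],
])

```text
t: 14.35
ee_pos: [637.1, 54.8, 25.1]
orientation: [[-0.992, 0.124, 0.004], [0.124, 0.992, -0.0], [-0.004, 0.0, -1.0]]
ft_force: [3.0, -0.0, 4.4]
opening: 18.9
```

```bash
python3 - <<'E'
from h import *
st()
p,d,I=cap('wrist','w8')
for x in models.silhouettes('wrist','packing_0')[:1]:
    P,uv=cloud('wrist',d,x['mask'],I); c=np.median(P,0); u,s,v=np.linalg.svd(P-c); print(x['confidence'],c.round(1),'n',v[2].round(3),'ax',v[0].round(3))
plan((635,55,6,172.9,9))
E
```

```text
t 14.35 pos [637.1  54.8  25.1] cmd [635.   55.   24.  172.9] yaw 172.9 F [ 3.  -0.   4.4] open 18.9 q [ -2.  39. -11.  40.  -0.   5.]
0.55 [591.1  59.2  23. ] n [-0.335  0.047  0.941] ax [ 0.936 -0.102  0.338]
[[[0.0,-0.0,0.0027],0.0],[[0.0,-0.0,0.0053],0.0],[[0.0,-0.0,0.008],0.0],[[0.0,-0.0,0.0107],0.0],[[0.0,-0.0,0.0133],0.0],[[0.0,-0.0,0.016],0.0],[[0.0,-0.0,0.0186],0.0],[[0.0,-0.0,0.0213],0.0],[[0.0,-0.0,0.024],0.0],[[0.0,-0.0,0.024],0.0]]
```

View pics/w8.png

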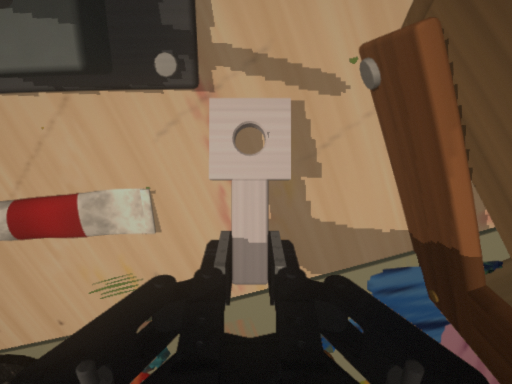

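The press is rotating the plate as intended, with the tilt down from 0.51 to about 0.34. Continuing.

>>> arm_command([
  [[0,0,0.0027],0],
  [[0,0,0.0053],0],
  [[0,0,0.008],0],
  [[0,0,0.0107],0],
  [[0,0,0.0133],0],
  [[0,0,0.016],0],
  [[0,0,0.0186],0],
  [[0,0,0.0213],0],
  [[0,0,0.024],0],
  [[0,0,0.024],0],
])

```text
t: 15.45
ee_pos: [634.6, 55.0, 5.5]
orientation: [[-0.992, 0.124, -0.001], [0.124, 0.992, 0.0], [0.001, -0.0, -1.0]]
ft_force: [2.2, 0.1, 3.3]
opening: 19.1
```

```bash
python3 - <<'E'
from h import *
st()
p,d,I=cap('wrist','w9')
for x in models.silhouettes('wrist','packing_0')[:1]:
    P,uv=cloud('wrist',d,x['mask'],I); c=np.median(P,0); u,s,v=np.linalg.svd(P-c); print(x['confidence'],c.round(1),'n',v[2].round(3),'ax',v[0].round(3))
E
```

```text
t 15.45 pos [634.6  55.    5.5] cmd [635.   55.    6.  172.9] yaw 172.9 F [2.2 0.1 3.3] open 19.1 q [ -2.  40. -11.  38.   0.   5.]
0.66 [582.3  60.2  15. ] n [-0.113  0.014  0.994] ax [ 0.987 -0.111  0.114]
```

View pics/w9.png

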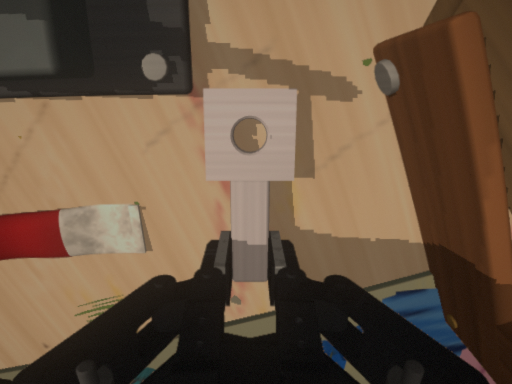

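Tilt is now 0.11. A few millimetres more, then a firmer grip.

```bash
python3 - <<'E'
from h import *
plan((635,55,2.0,172.9,5))
E
```

```text
[[[0.0,-0.0,0.0011],0.0],[[0.0,-0.0,0.0021],0.0],[[0.0,-0.0,0.0032],0.0],[[0.0,-0.0,0.0042],0.0],[[0.0,-0.0,0.0053],0.0],[[0.0,-0.0,0.0053],0.0],[[0.0,-0.0,0.0053],0.0],[[0.0,-0.0,0.0053],0.0],[[0.0,-0.0,0.0053],0.0],[[0.0,-0.0,0.0053],0.0]]
```

>>> arm_command([
  [[0,0,0.0011],0],
  [[0,0,0.0022],0],
  [[0,0,0.0032],0],
  [[0,0,0.0043],0],
  [[0,0,0.0053],0],
  [[0,0,0.0053],0],
  [[0,0,0.0053],0],
  [[0,0,0.0053],0],
  [[0,0,0.0053],0],
  [[0,0,0.0053],0],
])

```text
t: 16.55
ee_pos: [635.1, 55.0, 2.0]
orientation: [[-0.992, 0.124, 0.0], [0.124, 0.992, 0.0], [-0.0, 0.0, -1.0]]
ft_force: [2.7, -0.6, 3.3]
opening: 19.0
```

```bash
python3 - <<'E'
from h import *
st()
plan((635,55,60,172.9,7))
E
```

```text
t 16.55 pos [635.1  55.    2. ] cmd [635.   55.    2.  172.9] yaw 172.9 F [ 2.7 -0.6  3.3] open 19.0 q [ -2.  40. -12.  38.   0.   5.]
[[[0.0,-0.0,-0.011],0.0],[[0.0,-0.0,-0.0221],0.0],[[0.0,-0.0,-0.0331],0.0],[[0.0,-0.0,-0.0442],0.0],[[0.0,-0.0,-0.0552],0.0],[[0.0,-0.0,-0.0663],0.0],[[0.0,-0.0,-0.0773],0.0],[[0.0,-0.0,-0.0773],0.0],[[0.0,-0.0,-0.0773],0.0],[[0.0,-0.0,-0.0773],0.0]]
```

>>> arm_command([
  [[0,0,0],0],
  [[0,0,-0.011],0],
  [[0,0,-0.022],0],
  [[0,0,-0.035],0],
  [[0,0,-0.05],0],
  [[0,0,-0.065],0],
  [[0,0,-0.0773],0],
  [[0,0,-0.0773],0],
  [[0,0,-0.0773],0],
  [[0,0,-0.0773],0],
], grip_force=70)

```text
t: 17.55
ee_pos: [634.5, 55.0, 59.5]
orientation: [[-0.992, 0.123, -0.001], [0.123, 0.992, 0.0], [0.001, -0.0, -1.0]]
ft_force: [0.5, -0.5, -0.6]
opening: 18.1
```

```bash
cat >> h.py <<'E'
def held(f,q='packing_0'):
    """pose of held plate in tool coordinates: top surface plane, hole centre"""
    p,d,I=cap('wrist',f); s=r.sense(); R=s['orientation']; T=s['ee_pos']
    S=models.silhouettes('wrist',q)
    best=None
    for x in S:
        P,uv=cloud('wrist',d,x['mask'],I); C=(P-T)@R
        if len(C)<500: continue
        print('cand',round(x['confidence'],2),np.round(x['at']),len(C),np.median(C,0).round(1))
        if abs(np.median(C[:,1]))<12 and best is None: best=(C,x['mask'],I,R,T)
    if best is None: print('none'); return
    C,m,I,R,T=best
    for _ in range(3):
        c=np.median(C,0); n=np.linalg.svd(C-C.mean(0),full_matrices=False)[2][2]; n=n*np.sign(-n[2])
        e=(C-C.mean(0))@n; C=C[abs(e)<max(1,2*e.std())]
    # hole from mask: contours (child)
    mm=m.astype(np.uint8); cs,hh=cv2.findContours(mm,cv2.RETR_CCOMP,cv2.CHAIN_APPROX_NONE)
    hs=[k for k in range(len(cs)) if hh[0][k][3]>=0 and cv2.contourArea(cs[k])>60]
    print('tool normal',n.round(3),'ctr',C.mean(0).round(1),'nholes',len(hs))
    for k in hs:
        M=cv2.moments(cs[k]); uv=[M['m10']/M['m00'],M['m01']/M['m00']]
        o,dd=ray('wrist',uv,I); o=(o-T)@R; dd=(dd@R)[0]
        t=((C.mean(0)-o)@n)/(dd@n); print('hole px',np.round(uv,1),'tool xyz',(o+t*dd).round(1),'area',cv2.contourArea(cs[k]))
E
python3 - <<'E'
from h import *
st(); held('w10'); print(models.mark_of('wrist','packing_0'))
E
```

```text
t 17.55 pos [634.5  55.   59.5] cmd [635.   55.   60.  172.9] yaw 172.9 F [ 0.5 -0.5 -0.6] open 18.1 q [-2. 36. -9. 44. -0.  5.]
cand 0.63 [250. 160.] 11471 [ 53.6   0.5 -10.6]
tool normal [ 0.094 -0.001 -0.996] ctr [ 49.    0.7 -11.1] nholes 1
hole px [249.5 134.2] tool xyz [64.7  0.8 -9.6] area 904.5
[{'at': [249.8, 135.0], 'confidence': 0.71}]
```

View pics/w10.png

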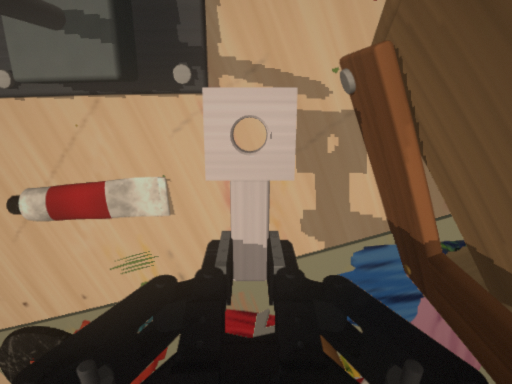

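```bash
python3 - <<'E'
from h import *
plan((635,55,195,172.9,4),(562,-42,195,172.9,5))
E
```

```text
[[[0.0,-0.0,-0.045],0.0],[[0.0,-0.0,-0.09],0.0],[[0.0,-0.0,-0.135],0.0],[[0.0,-0.0,-0.18],0.0],[[0.0161,-0.0281,-0.18],0.0],[[0.0323,-0.0562,-0.18],0.0],[[0.0484,-0.0842,-0.18],0.0],[[0.0645,-0.1123,-0.18],0.0],[[0.0806,-0.1404,-0.18],0.0],[[0.0806,-0.1404,-0.18],0.0]]
```

>>> arm_command([
  [[0,0,-0.045],0],
  [[0,0,-0.09],0],
  [[0,0,-0.135],0],
  [[0,0,-0.18],0],
  [[0.0161,-0.0281,-0.18],0],
  [[0.0323,-0.0562,-0.18],0],
  [[0.0484,-0.0842,-0.18],0],
  [[0.0645,-0.1123,-0.18],0],
  [[0.0806,-0.1404,-0.18],0],
  [[0.0806,-0.1404,-0.18],0],
])

```text
t: 18.7
ee_pos: [560.2, -43.8, 194.7]
orientation: [[-0.992, 0.126, -0.002], [0.126, 0.992, -0.0], [0.002, -0.001, -1.0]]
ft_force: [-0.1, 0.3, 0.4]
opening: 17.7
```

>>> arm_command([
  [[0,0,0],0],
  [[0,0,0],0],
  [[0,0,0],0],
  [[0,0,0],0],
  [[0,0,0],0],
  [[0,0,0],0],
  [[0,0,0],0],
  [[0,0,0],0],
  [[0,0,0],0],
  [[0,0,0],0],
])

```text
t: 19.7
ee_pos: [562.0, -42.0, 195.0]
orientation: [[-0.992, 0.124, 0.0], [0.124, 0.992, -0.0], [-0.0, -0.0, -1.0]]
ft_force: [0.6, 0.4, -0.4]
opening: 18.2
```

```bash
python3 - <<'E'
from h import *
st(); held('w11'); I=info('wrist')
for x in models.mark_of('wrist','rod_tip')[:2]:
    s=r.sense(); w=atz('wrist',x['at'],164,I)[0]; print(x,w.round(1),'tool',((w-s['ee_pos'])@s['orientation']).round(1))
p,d,I=cap('side','s11',(190,170,310,290),5)
for n in ['side','top']:
    if n=='top': optics.capture(n)
    for x in models.mark_of(n,'rod_tip')[:2]: print(n,x,atz(n,x['at'],164)[0].round(1))
E
```

```text
t 19.7 pos [562. -42. 195.] cmd [562.  -42.  195.  172.9] yaw 172.9 F [ 0.6  0.4 -0.4] open 18.2 q [-12.  22. -12.  56.  -0.  -5.]
cand 0.8 [251. 160.] 11487 [ 53.4   0.5 -10.5]
tool normal [ 0.095 -0.    -0.995] ctr [ 49.4   0.7 -10.9] nholes 1
hole px [249.6 133.9] tool xyz [64.9  0.8 -9.4] area 893.5
{'at': [254.8, 128.2], 'confidence': 0.56} [500.4 -30.3 164. ] tool [62.6  4.  31. ]
side {'at': [238.4, 193.8], 'confidence': 0.63} [502.1 -16.3 164. ]
top {'at': [285.3, 207.9], 'confidence': 0.8} [497.4 -40.7 164. ]
```

View pics/w11.png

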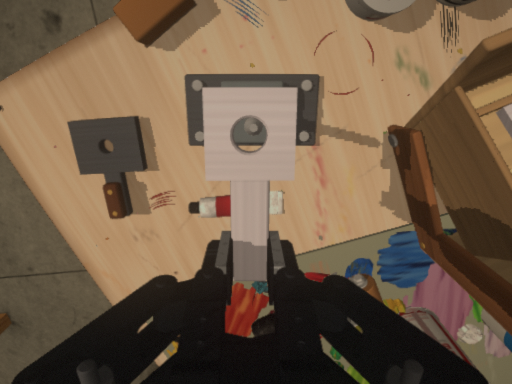

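View pics/s11.png

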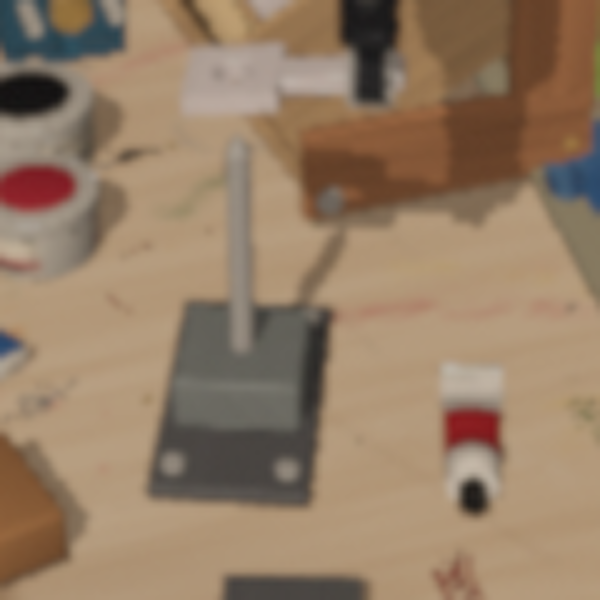

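```bash
python3 - <<'E'
from h import *
print(atz('side',[[237.4,198.2]],164).round(1))
p=cv2.imread('pics/w11.png'); cv2.imwrite('pics/w11z.png',cv2.resize(p[105:165,220:280],None,fx=10,fy=10,interpolation=cv2.INTER_CUBIC))
p,d,I=cap('wrist')
P,uv=cloud('wrist',d,None,I)
m=(abs(uv[:,0]-250)<17)&(abs(uv[:,1]-134)<17)&(P[:,2]>145)&(P[:,2]<175)
print(m.sum(),P[m].mean(0),uv[m].mean(0),uv[m].min(0),uv[m].max(0),P[m].max(0),P[m].min(0))
E
```

```text
[[499.4 -35.2 164. ]]
271 [499.35466754 -31.45509107 161.69727127] [252.67896679 126.31734317] [244 118] [262 135] [505.53772286 -25.38797699 167.26773112] [494.30016201 -37.10475838 148.23557109]
```

View pics/w11z.png

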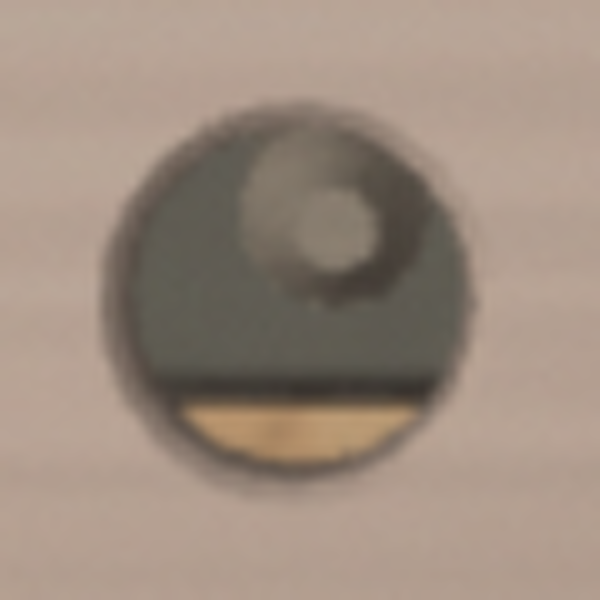

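```bash
cat >> h.py <<'E'
def tmove(dx,dy,z,n=6,yaw=None):
    c=getc(); R=Rt(c[3]); p=np.array(c[:3])+R@[dx,dy,0]; p[2]=z; plan((*p,c[3] if yaw is None else yaw,n))
def rodin():
    p,d,I=cap('wrist'); s=r.sense()
    P,uv=cloud('wrist',d,None,I); m=(abs(uv[:,0]-250)<20)&(abs(uv[:,1]-130)<25)&(abs(P[:,2]-164)<3)
    print('tipcloud',m.sum(),((P[m].mean(0)-s['ee_pos'])@s['orientation']).round(1) if m.any() else '')
    for x in models.mark_of('wrist','rod_tip')[:2]:
        w=atz('wrist',x['at'],164,I)[0]; print(x['confidence'],np.round(x['at'],1),w.round(1),'tool',((w-s['ee_pos'])@s['orientation']).round(1))
def zoom(f,x0,y0,x1,y1,k):
    p=cv2.imread(f'pics/{f}.png'); cv2.imwrite(f'pics/{f}z.png',cv2.resize(p[y0:y1,x0:x1],None,fx=k,fy=k,interpolation=cv2.INTER_CUBIC))
E
python3 - <<'E'
from h import *
tmove(-1.0,1.9,169)
E
```

```text
[[[-0.0002,0.0004,0.0058],-0.0],[[-0.0004,0.0008,0.0115],-0.0],[[-0.0007,0.0013,0.0173],-0.0],[[-0.0009,0.0017,0.0231],-0.0],[[-0.0011,0.0021,0.0289],-0.0],[[-0.0013,0.0025,0.0346],-0.0],[[-0.0013,0.0025,0.0346],-0.0],[[-0.0013,0.0025,0.0346],-0.0],[[-0.0013,0.0025,0.0346],-0.0],[[-0.0013,0.0025,0.0346],-0.0]]
```

>>> arm_command([
  [[0,0.001,0.006],0],
  [[0,0.002,0.012],0],
  [[-0.001,0.0025,0.018],0],
  [[-0.0013,0.0025,0.024],0],
  [[-0.0013,0.0025,0.03],0],
  [[-0.0013,0.0025,0.0347],0],
  [[-0.0013,0.0025,0.0347],0],
  [[-0.0013,0.0025,0.0347],0],
  [[-0.0013,0.0025,0.0347],0],
  [[-0.0013,0.0025,0.0347],0],
])

```text
t: 21.1
ee_pos: [563.4, -40.3, 169.2]
orientation: [[-0.992, 0.124, 0.0], [0.124, 0.992, -0.0], [-0.0, -0.0, -1.0]]
ft_force: [1.0, -0.7, -1.0]
opening: 18.0
```

```bash
python3 - <<'E'
from h import *
st(); held('w12'); rodin(); zoom('w12',220,105,280,165,10)
E
```

```text
t 21.1 pos [563.4 -40.3 169.2] cmd [563.2 -40.3 169.  172.9] yaw 172.9 F [ 1.  -0.7 -1. ] open 18.0 q [-12.  23. -14.  53.  -0.  -4.]
cand 0.92 [251. 160.] 11233 [ 53.6   1.  -10.5]
tool normal [ 0.094 -0.002 -0.996] ctr [ 49.4   0.7 -10.9] nholes 1
hole px [249.2 134. ] tool xyz [64.8  0.6 -9.5] area 944.5
tipcloud 215 [64.6  1.1  5.3]
0.58 [251.3 134.6] [501.6 -30.9 164. ] tool [62.4  1.7  5.1]
```

View pics/w12z.png

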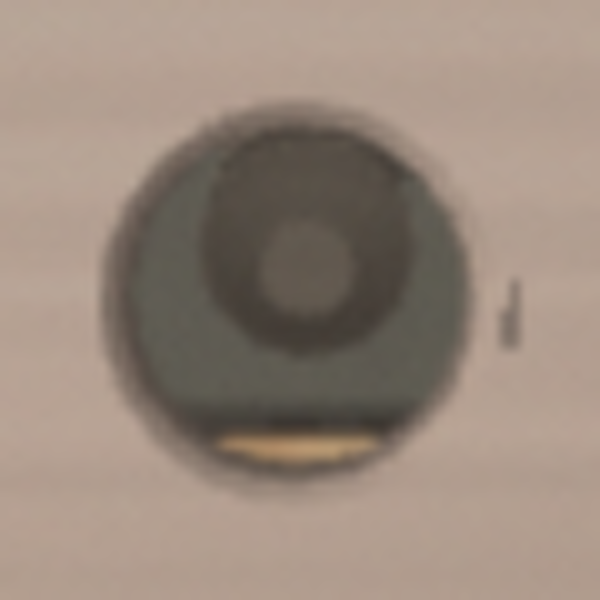

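The tip at (250.5,131.8) is centred in the hole to within about 0.7 mm. Lowering.

```bash
python3 - <<'E'
from h import *
tmove(0,0.5,140,9)
E
```

```text
[[[0.0,0.0001,0.0043],-0.0],[[-0.0,0.0001,0.0086],-0.0],[[0.0,0.0002,0.0129],-0.0],[[0.0,0.0003,0.0172],-0.0],[[-0.0,0.0004,0.0215],-0.0],[[0.0,0.0004,0.0258],-0.0],[[0.0,0.0005,0.0301],-0.0],[[-0.0,0.0006,0.0344],-0.0],[[0.0,0.0007,0.0387],-0.0],[[0.0,0.0007,0.0387],-0.0]]
```

>>> arm_command([
  [[0,0.0007,0.004],0],
  [[0,0.0007,0.008],0],
  [[0,0.0007,0.012],0],
  [[0,0.0007,0.016],0],
  [[0,0.0007,0.02],0],
  [[0,0.0007,0.025],0],
  [[0,0.0007,0.03],0],
  [[0,0.0007,0.035],0],
  [[0,0.0007,0.0387],0],
  [[0,0.0007,0.0387],0],
])

```text
t: 22.3
ee_pos: [562.9, -39.7, 139.4]
orientation: [[-0.992, 0.124, -0.001], [0.124, 0.992, 0.0], [0.001, 0.0, -1.0]]
ft_force: [-0.7, -0.4, -1.1]
opening: 17.8
```

```bash
python3 - <<'E'
from h import *
st(); held('w13'); zoom('w13',220,105,280,165,10)
tmove(0,0,80,9)
E
```

```text
t 22.3 pos [562.9 -39.7 139.4] cmd [563.3 -39.8 140.  172.9] yaw 172.9 F [-0.7 -0.4 -1.1] open 17.8 q [-12.  25. -16.  49.   0.  -4.]
cand 0.72 [250. 160.] 11659 [ 53.5   0.5 -10.1]
tool normal [ 0.105 -0.085 -0.991] ctr [ 49.5   0.7 -10.6] nholes 1
hole px [249.  134.6] tool xyz [64.8  0.5 -9. ] area 889.0
[[[0.0,0.0,0.0089],-0.0],[[0.0,0.0,0.0178],-0.0],[[0.0,0.0,0.0267],-0.0],[[0.0,0.0,0.0356],-0.0],[[0.0,0.0,0.0444],-0.0],[[0.0,0.0,0.0533],-0.0],[[0.0,0.0,0.0622],-0.0],[[0.0,0.0,0.0711],-0.0],[[0.0,0.0,0.08],-0.0],[[0.0,0.0,0.08],-0.0]]
```

View pics/w13z.png

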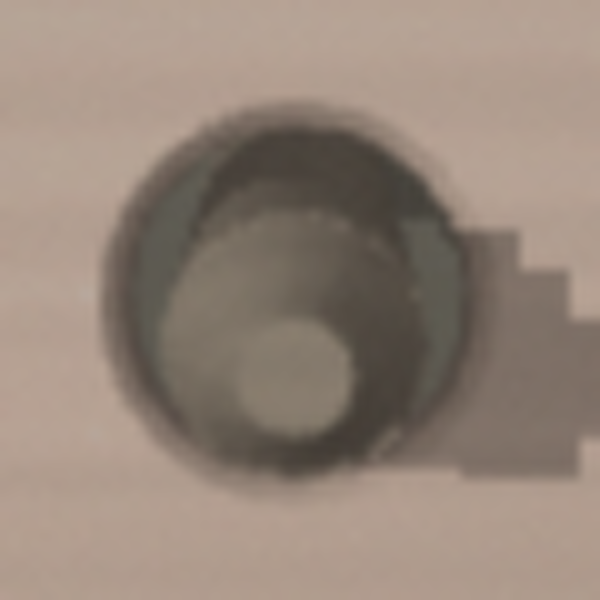

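The rod is through the hole with no contact force. Continuing down.

>>> arm_command([
  [[0,0,0.0089],0],
  [[0,0,0.0178],0],
  [[0,0,0.0267],0],
  [[0,0,0.0356],0],
  [[0,0,0.0444],0],
  [[0,0,0.0533],0],
  [[0,0,0.0622],0],
  [[0,0,0.0711],0],
  [[0,0,0.08],0],
  [[0,0,0.08],0],
])

```text
t: 23.4
ee_pos: [562.5, -39.6, 78.8]
orientation: [[-0.992, 0.124, -0.002], [0.124, 0.992, 0.0], [0.002, 0.0, -1.0]]
ft_force: [-0.1, 0.1, -0.4]
opening: 18.1
```

```bash
python3 - <<'E'
from h import *
st()
tmove(0,0,43,10)
E
```

```text
t 23.4 pos [562.5 -39.6  78.8] cmd [563.3 -39.8  80.  172.9] yaw 172.9 F [-0.1  0.1 -0.4] open 18.1 q [-12.  29. -20.  41.   0.  -4.]
[[[0.0,0.0,0.0049],-0.0],[[0.0,0.0,0.0099],-0.0],[[0.0,0.0,0.0148],-0.0],[[0.0,0.0,0.0197],-0.0],[[0.0,0.0,0.0247],-0.0],[[0.0,0.0,0.0296],-0.0],[[0.0,0.0,0.0345],-0.0],[[0.0,0.0,0.0395],-0.0],[[0.0,0.0,0.0444],-0.0],[[0.0,0.0,0.0493],-0.0]]
```

>>> arm_command([
  [[0,0,0.0049],0],
  [[0,0,0.0099],0],
  [[0,0,0.0148],0],
  [[0,0,0.0197],0],
  [[0,0,0.0247],0],
  [[0,0,0.0296],0],
  [[0,0,0.0345],0],
  [[0,0,0.0395],0],
  [[0,0,0.0444],0],
  [[0,0,0.0493],0],
])

```text
t: 24.4
ee_pos: [563.4, -39.8, 42.7]
orientation: [[-0.992, 0.124, 0.0], [0.124, 0.992, -0.0], [-0.0, -0.0, -1.0]]
ft_force: [1.4, 0.4, 2.5]
opening: 18.1
```

```bash
python3 - <<'E'
from h import *
st(); held('w14')
tmove(0,0,38,7)
E
```

```text
t 24.4 pos [563.4 -39.8  42.7] cmd [563.3 -39.8  43.  172.9] yaw 172.9 F [1.4 0.4 2.5] open 18.1 q [-12.  31. -22.  37.  -0.  -4.]
cand 0.56 [251. 118.] 6287 [ 71.    1.  -10.2]
cand 0.27 [ 30. 211.] 9448 [   7.6 -156.2   27.3]
tool normal [ 0.083 -0.001 -0.997] ctr [ 68.5   0.8 -10.3] nholes 0
[[[0.0,0.0,0.001],-0.0],[[0.0,0.0,0.0019],-0.0],[[0.0,0.0,0.0029],-0.0],[[0.0,0.0,0.0038],-0.0],[[0.0,0.0,0.0048],-0.0],[[0.0,0.0,0.0057],-0.0],[[0.0,0.0,0.0067],-0.0],[[0.0,0.0,0.0067],-0.0],[[0.0,0.0,0.0067],-0.0],[[0.0,0.0,0.0067],-0.0]]
```

View pics/w14.png

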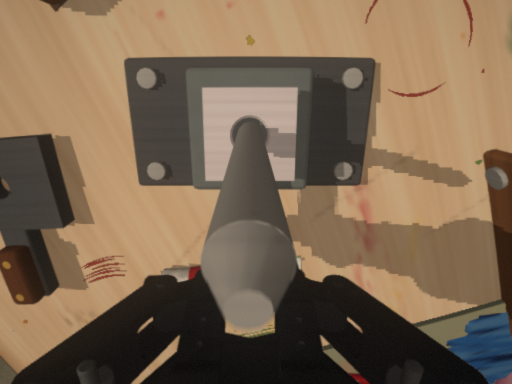

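The plate's far edge has touched the block and its yaw looks square. I'll press flat and release.

>>> arm_command([
  [[0,0,0.001],0],
  [[0,0,0.0019],0],
  [[0,0,0.0029],0],
  [[0,0,0.0038],0],
  [[0,0,0.0048],0],
  [[0,0,0.0057],0],
  [[0,0,0.0067],0],
  [[0,0,0.0067],0],
  [[0,0,0.0067],0],
  [[0,0,0.0067],0],
], grip_force=25)

```text
t: 25.5
ee_pos: [564.1, -40.1, 38.7]
orientation: [[-0.992, 0.123, 0.002], [0.123, 0.992, -0.001], [-0.002, -0.0, -1.0]]
ft_force: [-0.2, -0.2, 5.9]
opening: 17.8
```

>>> arm_command([
  [[0,0,0],0],
  [[0,0,0],0],
  [[0,0,0],0],
  [[0,0,0],0],
  [[0,0,0],0],
  [[0,0,0],0],
  [[0,0,0],0],
  [[0,0,0],0],
  [[0,0,0],0],
  [[0,0,0],0],
], jaw=-0.2)

```text
t: 26.5
ee_pos: [563.3, -39.8, 37.9]
orientation: [[-0.992, 0.124, -0.0], [0.124, 0.992, -0.0], [0.0, -0.0, -1.0]]
ft_force: [-0.7, -0.4, -0.7]
opening: 34.1
```

```bash
python3 - <<'E'
from h import *
st()
tmove(0,0,200,6)
E
```

```text
t 26.5 pos [563.3 -39.8  37.9] cmd [563.3 -39.8  38.  172.9] yaw 172.9 F [-0.7 -0.4 -0.7] open 34.1 q [-12.  32. -22.  36.  -0.  -4.]
[[[0.0,0.0,-0.036],-0.0],[[0.0,0.0,-0.072],-0.0],[[0.0,0.0,-0.108],-0.0],[[0.0,0.0,-0.144],-0.0],[[0.0,0.0,-0.18],-0.0],[[0.0,0.0,-0.216],-0.0],[[0.0,0.0,-0.216],-0.0],[[0.0,0.0,-0.216],-0.0],[[0.0,0.0,-0.216],-0.0],[[0.0,0.0,-0.216],-0.0]]
```

>>> arm_command([
  [[0,0,-0.02],0],
  [[0,0,-0.06],0],
  [[0,0,-0.1],0],
  [[0,0,-0.144],0],
  [[0,0,-0.18],0],
  [[0,0,-0.216],0],
  [[0,0,-0.216],0],
  [[0,0,-0.216],0],
  [[0,0,-0.216],0],
  [[0,0,-0.216],0],
])

```text
t: 27.5
ee_pos: [562.4, -39.6, 198.5]
orientation: [[-0.992, 0.124, -0.003], [0.124, 0.992, 0.001], [0.003, 0.0, -1.0]]
ft_force: [-0.1, -0.9, -0.1]
opening: 34.2
```

```bash
python3 - <<'E'
from h import *
st(); cap('wrist','w15')
p,d,I=cap('side','s15',(190,170,310,290),5)
plan((*cab(49,-40,270),196.5,8))
E
```

```text
t 27.5 pos [562.4 -39.6 198.5] cmd [563.3 -39.8 200.  172.9] yaw 172.9 F [-0.1 -0.9 -0.1] open 34.2 q [-12.  22. -12.  57.   0.  -4.]
[[[0.0036,0.0432,-0.0117],-0.0164],[[0.0072,0.0864,-0.0233],-0.0328],[[0.0108,0.1296,-0.035],-0.0492],[[0.0144,0.1728,-0.0467],-0.0655],[[0.018,0.216,-0.0583],-0.0819],[[0.0216,0.2592,-0.07],-0.0983],[[0.0252,0.3024,-0.0817],-0.1147],[[0.0288,0.3456,-0.0933],-0.1311],[[0.0288,0.3456,-0.0933],-0.1311],[[0.0288,0.3456,-0.0933],-0.1311]]
```

View pics/s15.png

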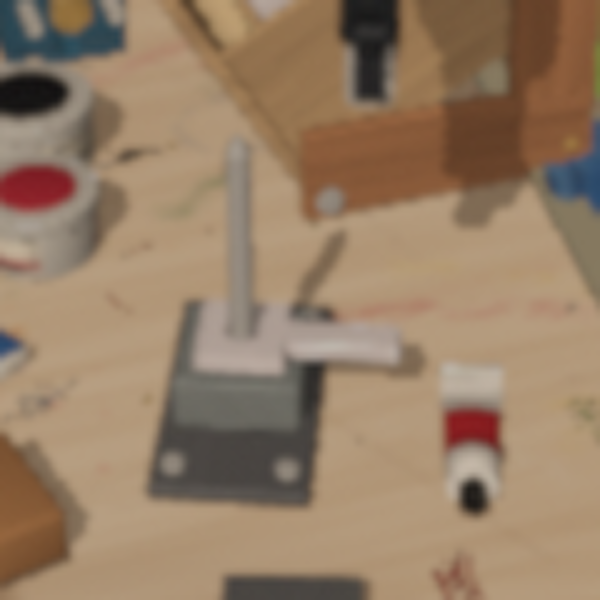

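View pics/w15.png

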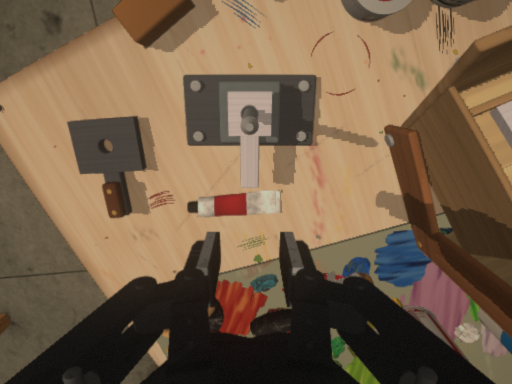

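Plate 1 lies flat on the block over the rod, square to the foot. Next is the plate on the cab -y side.

>>> arm_command([
  [[0.0036,0.0432,-0.02],-0.0164],
  [[0.0072,0.0864,-0.04],-0.0328],
  [[0.0108,0.1296,-0.06],-0.0492],
  [[0.0144,0.1728,-0.08],-0.0655],
  [[0.018,0.216,-0.0933],-0.0819],
  [[0.0216,0.2592,-0.0933],-0.0983],
  [[0.0252,0.3024,-0.0933],-0.1147],
  [[0.0288,0.3456,-0.0933],-0.1311],
  [[0.0288,0.3456,-0.0933],-0.1311],
  [[0.0288,0.3456,-0.0933],-0.1311],
], jaw=-0.06)

```text
t: 28.6
ee_pos: [573.5, 220.6, 269.1]
orientation: [[-0.958, -0.285, -0.001], [-0.285, 0.958, -0.001], [0.001, -0.0, -1.0]]
ft_force: [-1.6, 0.0, -0.2]
opening: 40.0
```

>>> arm_command([
  [[0,0,0],0],
  [[0,0,0],0],
  [[0,0,0],0],
  [[0,0,0],0],
  [[0,0,0],0],
  [[0,0,0],0],
  [[0,0,0],0],
  [[0,0,0],0],
  [[0,0,0],0],
  [[0,0,0],0],
])

```text
t: 29.6
ee_pos: [573.8, 220.2, 269.9]
orientation: [[-0.959, -0.284, 0.0], [-0.284, 0.959, 0.0], [-0.0, 0.0, -1.0]]
ft_force: [-0.4, 0.4, -1.0]
opening: 40.1
```

```bash
python3 - <<'E'
from h import *
st()
p,d,I=cap('wrist','w16')
for x in models.silhouettes('wrist','packing_0')[:4]:
    P,uv=cloud('wrist',d,x['mask'],I); C=tocab(P)
    c=C.mean(0); u,s,v=np.linalg.svd(C-np.median(C,0)); print(round(x['confidence'],2),np.round(x['at']),len(C),'med',np.median(C,0).round(1),'n',v[2].round(2),'ax',v[0].round(2),'min',np.percentile(C,2,axis=0).round(1),'max',np.percentile(C,98,axis=0).round(1))
    t=C[C[:,0]>np.percentile(C[:,0],60)]; print(' tab', t.mean(0).round(1), np.percentile(t[:,1],[3,97]).round(1))
E
```

```text
t 29.6 pos [573.8 220.2 269.9] cmd [573.9 220.1 270.  196.5] yaw -163.5 F [-0.4  0.4 -1. ] open 40.1 q [14. 25.  3. 69.  0. -2.]
0.64 [350. 138.] 3193 med [  6.7  57.  142.1] n [ 0.49  0.04 -0.87] ax [0.87 0.   0.49] min [-26.4  36.7 123.3] max [ 58.8  78.9 171.5]
 tab [ 37.3  57.  159.4] [48.2 67.3]
0.63 [235. 135.] 3114 med [  6.1 -52.9 142. ] n [-0.5   0.    0.87] ax [0.87 0.03 0.5 ] min [-26.8 -74.7 123.6] max [ 58.  -32.8 171.6]
 tab [ 36.3 -52.5 159.2] [-62.5 -42.4]
0.56 [66. 60.] 2121 med [ -77.1 -266.6   51. ] n [0.05 0.03 1.  ] ax [ 0.9  -0.44 -0.03] min [-115.7 -293.5   42.2] max [ -22.9 -233.9   52.9]
 tab [ -46.  -276.9   49.3] [-295.8 -249.9]
```

View pics/w16.png

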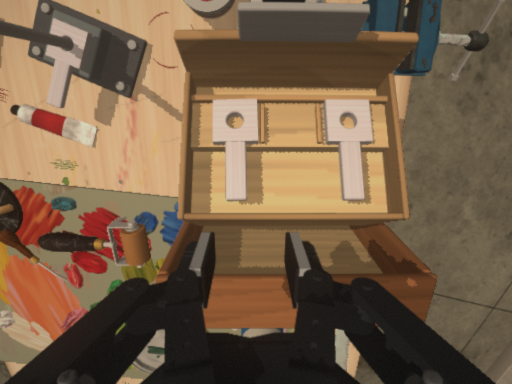

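```bash
python3 - <<'E'
from h import *
plan((*cab(46,-52.2,210),196.5,4),(*cab(46,-52.2,151),196.5,5))
E
```

```text
[[[0.001,-0.0041,0.02],0.0],[[0.002,-0.0081,0.04],0.0],[[0.003,-0.0122,0.06],0.0],[[0.004,-0.0162,0.08],0.0],[[0.004,-0.0162,0.0957],0.0],[[0.004,-0.0162,0.1114],0.0],[[0.004,-0.0162,0.1272],0.0],[[0.004,-0.0162,0.1429],0.0],[[0.004,-0.0162,0.1586],0.0],[[0.004,-0.0162,0.1586],0.0]]
```

>>> arm_command([
  [[0.001,-0.0041,0.02],0],
  [[0.002,-0.0081,0.04],0],
  [[0.003,-0.0122,0.06],0],
  [[0.004,-0.0162,0.08],0],
  [[0.004,-0.0162,0.0957],0],
  [[0.004,-0.0162,0.1114],0],
  [[0.004,-0.0162,0.1272],0],
  [[0.004,-0.0162,0.1429],0],
  [[0.004,-0.0162,0.1586],0],
  [[0.004,-0.0162,0.1586],0],
])

```text
t: 30.7
ee_pos: [573.2, 207.4, 148.9]
orientation: [[-0.959, -0.284, -0.003], [-0.284, 0.959, -0.001], [0.003, 0.0, -1.0]]
ft_force: [-0.8, -0.2, 0.3]
opening: 40.2
```

>>> arm_command([
  [[0,0,0],0],
  [[0,0,0],0],
  [[0,0,0],0],
  [[0,0,0],0],
  [[0,0,0],0],
  [[0,0,0],0],
  [[0,0,0],0],
  [[0,0,0],0],
  [[0,0,0],0],
  [[0,0,0],0],
], jaw=-1, grip_force=35)

```text
t: 31.7
ee_pos: [574.5, 207.7, 151.1]
orientation: [[-0.959, -0.284, 0.0], [-0.284, 0.959, 0.0], [-0.0, -0.0, -1.0]]
ft_force: [-0.8, -0.1, 0.7]
opening: 18.8
```

```bash
python3 - <<'E'
from h import *
st()
plan((*cab(46-20,-52.2,150+35),196.5,4),(*cab(20,-52.2,260),196.5,5))
E
```

```text
t 31.7 pos [574.5 207.7 151.1] cmd [574.4 207.6 151.  196.5] yaw -163.5 F [-0.8 -0.1  0.7] open 18.8 q [13. 29. -8. 53. -0. -4.]
[[[0.0067,-0.0,-0.0113],0.0],[[0.0133,-0.0,-0.0226],0.0],[[0.02,-0.0,-0.034],0.0],[[0.0267,-0.0,-0.0453],0.0],[[0.0283,-0.0,-0.0653],0.0],[[0.0299,-0.0,-0.0853],0.0],[[0.0315,-0.0,-0.1053],0.0],[[0.0331,-0.0,-0.1253],0.0],[[0.0347,-0.0,-0.1453],0.0],[[0.0347,-0.0,-0.1453],0.0]]
```

>>> arm_command([
  [[0.0067,0,-0.0113],0],
  [[0.0133,0,-0.0226],0],
  [[0.02,0,-0.034],0],
  [[0.0267,0,-0.0453],0],
  [[0.0283,0,-0.0653],0],
  [[0.0299,0,-0.0853],0],
  [[0.0315,0,-0.1053],0],
  [[0.0331,0,-0.1253],0],
  [[0.0347,0,-0.1453],0],
  [[0.0347,0,-0.1453],0],
])

```text
t: 32.7
ee_pos: [550.2, 200.4, 262.7]
orientation: [[-0.959, -0.284, 0.004], [-0.284, 0.959, 0.001], [-0.004, -0.0, -1.0]]
ft_force: [0.7, -0.0, -0.4]
opening: 19.1
```

```bash
python3 - <<'E'
from h import *
st(); p,d,I=cap('wrist','w17')
plan((605,125,260,180,5),(635,55,180,172.9,5))
E
```

```text
t 32.7 pos [550.2 200.4 262.7] cmd [549.5 200.2 260.  196.5] yaw -163.5 F [ 0.7 -0.  -0.4] open 19.1 q [13. 21. -3. 66.  0. -4.]
[[[-0.0085,-0.0234,0.0],0.0183],[[-0.017,-0.0469,0.0],0.0367],[[-0.0255,-0.0703,0.0],0.055],[[-0.034,-0.0938,0.0],0.0734],[[-0.0425,-0.1172,0.0],0.0917],[[-0.0448,-0.1374,0.0213],0.0996],[[-0.0472,-0.1575,0.0427],0.1075],[[-0.0496,-0.1777,0.064],0.1154],[[-0.0519,-0.1979,0.0853],0.1232],[[-0.0543,-0.2181,0.1067],0.1311]]
```

View pics/w17.png

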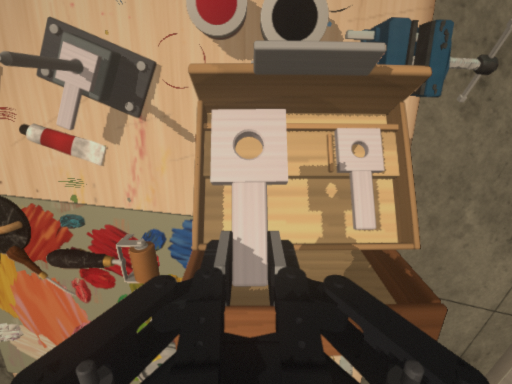

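Plate 2 is held straight. Taking it to the flattening spot.

>>> arm_command([
  [[-0.0085,-0.0234,0],0.0183],
  [[-0.017,-0.0469,0],0.0367],
  [[-0.0255,-0.0703,0],0.055],
  [[-0.034,-0.0938,0],0.0734],
  [[-0.0425,-0.1172,0],0.0917],
  [[-0.0448,-0.1374,0.0213],0.0996],
  [[-0.0472,-0.1575,0.0427],0.1075],
  [[-0.0496,-0.1777,0.064],0.1154],
  [[-0.0519,-0.1979,0.0853],0.1232],
  [[-0.0543,-0.2181,0.1067],0.1311],
])

```text
t: 33.75
ee_pos: [635.6, 52.7, 178.5]
orientation: [[-0.992, 0.128, -0.001], [0.128, 0.992, -0.0], [0.001, -0.0, -1.0]]
ft_force: [0.4, 0.7, -0.8]
opening: 19.2
```

```bash
python3 - <<'E'
from h import *
st(); c=getc()
plan((*c[:3],c[3],2),(635,55,75,172.9,4),(635,55,45,172.9,3))
plan((635,55,20,172.9,9))
plan((635,55,1.5,172.9,8))
E
```

```text
t 33.75 pos [635.6  52.7 178.5] cmd [635.   55.  180.  172.9] yaw 172.7 F [ 0.4  0.7 -0.8] open 19.2 q [-2. 30. -1. 59. -0.  5.]
[[[0.0,0.0,0.0],-0.0],[[0.0,0.0,0.0],-0.0],[[0.0,0.0,0.035],0.0],[[0.0,0.0,0.07],0.0],[[0.0,0.0,0.105],0.0],[[0.0,0.0,0.14],0.0],[[0.0,0.0,0.1533],0.0],[[0.0,0.0,0.1666],0.0],[[0.0,0.0,0.18],0.0],[[0.0,0.0,0.18],0.0]]
[[[0.0,0.0,0.0037],0.0],[[0.0,0.0,0.0074],0.0],[[0.0,0.0,0.0111],0.0],[[0.0,0.0,0.0148],0.0],[[0.0,0.0,0.0185],0.0],[[0.0,0.0,0.0222],0.0],[[0.0,0.0,0.0259],0.0],[[0.0,0.0,0.0296],0.0],[[0.0,0.0,0.0333],0.0],[[0.0,0.0,0.0333],0.0]]
[[[0.0,0.0,0.0031],0.0],[[0.0,0.0,0.0062],0.0],[[0.0,0.0,0.0093],0.0],[[0.0,0.0,0.0123],0.0],[[0.0,0.0,0.0154],0.0],[[0.0,0.0,0.0185],0.0],[[0.0,0.0,0.0216],0.0],[[0.0,0.0,0.0247],0.0],[[0.0,0.0,0.0247],0.0],[[0.0,0.0,0.0247],0.0]]
```

>>> arm_command([
  [[0,0,0],0],
  [[0,0,0],0],
  [[0,0,0.035],0],
  [[0,0,0.07],0],
  [[0,0,0.105],0],
  [[0,0,0.14],0],
  [[0,0,0.1533],0],
  [[0,0,0.1666],0],
  [[0,0,0.18],0],
  [[0,0,0.18],0],
], grip_force=25)

```text
t: 34.75
ee_pos: [634.7, 55.1, 44.4]
orientation: [[-0.992, 0.123, -0.001], [0.123, 0.992, 0.0], [0.001, -0.0, -1.0]]
ft_force: [-0.5, -0.9, -0.4]
opening: 19.0
```

>>> arm_command([
  [[0,0,0.0037],0],
  [[0,0,0.0074],0],
  [[0,0,0.0111],0],
  [[0,0,0.0148],0],
  [[0,0,0.0185],0],
  [[0,0,0.0222],0],
  [[0,0,0.0259],0],
  [[0,0,0.0296],0],
  [[0,0,0.0333],0],
  [[0,0,0.0333],0],
])

```text
t: 35.75
ee_pos: [637.0, 54.8, 21.1]
orientation: [[-0.992, 0.124, 0.004], [0.124, 0.992, -0.0], [-0.004, 0.0, -1.0]]
ft_force: [2.3, -0.4, 6.0]
opening: 19.1
```

>>> arm_command([
  [[0,0,0.0031],0],
  [[0,0,0.0062],0],
  [[0,0,0.0093],0],
  [[0,0,0.0123],0],
  [[0,0,0.0154],0],
  [[0,0,0.0185],0],
  [[0,0,0.0216],0],
  [[0,0,0.0247],0],
  [[0,0,0.0247],0],
  [[0,0,0.0247],0],
])

```text
t: 36.75
ee_pos: [634.6, 55.0, 1.2]
orientation: [[-0.992, 0.123, -0.001], [0.123, 0.992, 0.0], [0.001, -0.0, -1.0]]
ft_force: [1.5, -0.6, 3.1]
opening: 18.9
```

```bash
python3 - <<'E'
from h import *
st(); held('w18')
plan((635,55,60,172.9,9))
plan((635,55,195,172.9,4),(563.3,-40,195,172.9,5))
E
```

```text
t 36.75 pos [634.6  55.    1.2] cmd [635.   55.    1.5 172.9] yaw 172.9 F [ 1.5 -0.6  3.1] open 18.9 q [ -2.  40. -12.  38.   0.   5.]
cand 0.64 [  6. 151.] 1604 [ 65.1 -91.6 -44.3]
cand 0.61 [253. 158.] 11692 [ 53.2   0.6 -11.9]
tool normal [ 0.057 -0.    -0.998] ctr [ 48.5   0.8 -12.2] nholes 1
hole px [249.7 135.4] tool xyz [ 64.4   0.8 -11.3] area 890.0
[[[0.0,0.0,-0.0087],0.0],[[0.0,0.0,-0.0173],0.0],[[0.0,0.0,-0.026],0.0],[[0.0,0.0,-0.0347],0.0],[[0.0,0.0,-0.0433],0.0],[[0.0,0.0,-0.052],0.0],[[0.0,0.0,-0.0607],0.0],[[0.0,0.0,-0.0694],0.0],[[0.0,0.0,-0.078],0.0],[[0.0,0.0,-0.078],0.0]]
[[[0.0,0.0,-0.045],0.0],[[0.0,0.0,-0.09],0.0],[[0.0,0.0,-0.135],0.0],[[0.0,0.0,-0.18],0.0],[[0.0159,-0.0275,-0.18],0.0],[[0.0317,-0.055,-0.18],0.0],[[0.0475,-0.0825,-0.18],0.0],[[0.0634,-0.11,-0.18],0.0],[[0.0792,-0.1375,-0.18],0.0],[[0.0792,-0.1375,-0.18],0.0]]
```

View pics/w18.png

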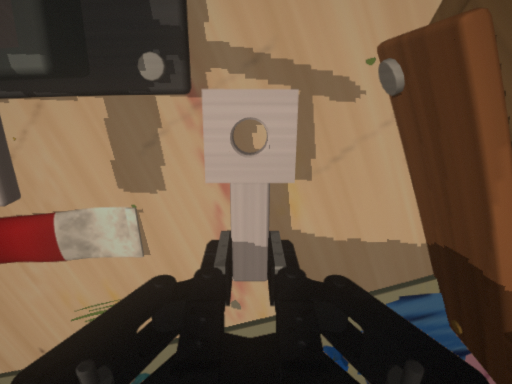

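>>> arm_command([
  [[0,0,0],0],
  [[0,0,-0.0087],0],
  [[0,0,-0.0173],0],
  [[0,0,-0.026],0],
  [[0,0,-0.0347],0],
  [[0,0,-0.0433],0],
  [[0,0,-0.052],0],
  [[0,0,-0.0607],0],
  [[0,0,-0.0694],0],
  [[0,0,-0.078],0],
], grip_force=70)

```text
t: 37.85
ee_pos: [635.0, 55.0, 60.5]
orientation: [[-0.992, 0.123, 0.0], [0.123, 0.992, -0.0], [-0.0, -0.0, -1.0]]
ft_force: [-1.1, -0.2, -0.9]
opening: 17.8
```

>>> arm_command([
  [[0,0,-0.045],0],
  [[0,0,-0.09],0],
  [[0,0,-0.135],0],
  [[0,0,-0.18],0],
  [[0.0159,-0.0275,-0.18],0],
  [[0.0317,-0.055,-0.18],0],
  [[0.0475,-0.0825,-0.18],0],
  [[0.0634,-0.11,-0.18],0],
  [[0.0792,-0.1375,-0.18],0],
  [[0.0792,-0.1375,-0.18],0],
])

```text
t: 38.85
ee_pos: [561.7, -41.8, 195.3]
orientation: [[-0.992, 0.126, -0.001], [0.126, 0.992, -0.001], [0.001, -0.001, -1.0]]
ft_force: [0.7, -0.5, -0.8]
opening: 18.0
```

```bash
python3 - <<'E'
from h import *
st(); tmove(0,0,172,7)
E
```

```text
t 38.85 pos [561.7 -41.8 195.3] cmd [563.3 -40.  195.  172.9] yaw 172.7 F [ 0.7 -0.5 -0.8] open 18.0 q [-12.  22. -12.  56.  -0.  -4.]
[[[0.0,0.0,0.0044],-0.0],[[0.0,0.0,0.0088],-0.0],[[0.0,0.0,0.0131],-0.0],[[0.0,0.0,0.0175],-0.0],[[0.0,0.0,0.0219],-0.0],[[0.0,0.0,0.0263],-0.0],[[0.0,0.0,0.0306],-0.0],[[0.0,0.0,0.0306],-0.0],[[0.0,0.0,0.0306],-0.0],[[0.0,0.0,0.0306],-0.0]]
```

>>> arm_command([
  [[0,0,0],0],
  [[0,0,0.0044],0],
  [[0,0,0.0088],0],
  [[0,0,0.0131],0],
  [[0,0,0.0175],0],
  [[0,0,0.0219],0],
  [[0,0,0.0263],0],
  [[0,0,0.0306],0],
  [[0,0,0.0306],0],
  [[0,0,0.0306],0],
])

```text
t: 39.85
ee_pos: [563.3, -40.1, 171.9]
orientation: [[-0.992, 0.124, -0.0], [0.124, 0.992, 0.0], [0.0, 0.0, -1.0]]
ft_force: [0.2, -0.8, 0.3]
opening: 18.0
```

```bash
python3 - <<'E'
from h import *
st(); held('w19'); rodin(); zoom('w19',220,105,280,165,10)
E
```

```text
t 39.85 pos [563.3 -40.1 171.9] cmd [563.3 -40.  172.  172.9] yaw 172.9 F [ 0.2 -0.8  0.3] open 18.0 q [-12.  23. -14.  53.   0.  -4.]
cand 0.72 [250. 159.] 11498 [ 52.9   0.5 -10.7]
tool normal [ 0.09  -0.121 -0.989] ctr [ 48.9   0.8 -11. ] nholes 1
hole px [249.8 135.3] tool xyz [64.4  1.  -9.6] area 864.5
tipcloud 203 [64.8  0.9  8.3]
0.65 [252.3 133.9] [501.8 -30.1 164. ] tool [62.4  2.3  8.2]
```

View pics/w19z.png

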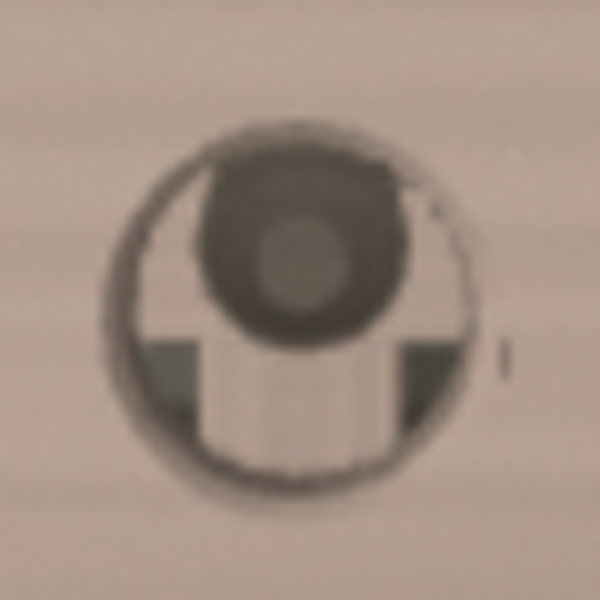

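```bash
python3 - <<'E'
from h import *
tmove(0.5,0.1,142,9); tmove(0,0,90,9); tmove(0,0,54,9)
E
```

```text
[[[0.0001,0.0,0.0044],-0.0],[[0.0001,0.0,0.0089],-0.0],[[0.0002,0.0,0.0133],-0.0],[[0.0003,0.0001,0.0178],-0.0],[[0.0004,0.0001,0.0222],-0.0],[[0.0004,0.0001,0.0267],-0.0],[[0.0005,0.0001,0.0311],-0.0],[[0.0006,0.0001,0.0356],-0.0],[[0.0007,0.0001,0.04],-0.0],[[0.0007,0.0001,0.04],-0.0]]
[[[0.0,0.0,0.0077],-0.0],[[0.0,0.0,0.0154],-0.0],[[0.0,0.0,0.0231],-0.0],[[0.0,0.0,0.0308],-0.0],[[0.0,0.0,0.0385],-0.0],[[0.0,0.0,0.0462],-0.0],[[0.0,0.0,0.054],-0.0],[[0.0,0.0,0.0617],-0.0],[[0.0,0.0,0.0694],-0.0],[[0.0,0.0,0.0694],-0.0]]
[[[0.0,0.0,0.0053],-0.0],[[0.0,0.0,0.0107],-0.0],[[0.0,0.0,0.016],-0.0],[[0.0,0.0,0.0213],-0.0],[[0.0,0.0,0.0267],-0.0],[[0.0,0.0,0.032],-0.0],[[0.0,0.0,0.0373],-0.0],[[0.0,0.0,0.0426],-0.0],[[0.0,0.0,0.048],-0.0],[[0.0,0.0,0.048],-0.0]]
```

>>> arm_command([
  [[0.0007,0.0001,0.004],0],
  [[0.0007,0.0001,0.008],0],
  [[0.0007,0.0001,0.012],0],
  [[0.0007,0.0001,0.016],0],
  [[0.0007,0.0001,0.02],0],
  [[0.0007,0.0001,0.025],0],
  [[0.0007,0.0001,0.03],0],
  [[0.0007,0.0001,0.035],0],
  [[0.0007,0.0001,0.04],0],
  [[0.0007,0.0001,0.04],0],
])

```text
t: 41.05
ee_pos: [562.4, -39.8, 141.3]
orientation: [[-0.992, 0.123, -0.001], [0.123, 0.992, 0.0], [0.001, 0.0, -1.0]]
ft_force: [-0.2, 0.2, -1.0]
opening: 18.0
```

```bash
python3 - <<'E'
from h import *
st(); held('w20'); zoom('w20',220,105,280,165,10)
E
```

```text
t 41.05 pos [562.4 -39.8 141.3] cmd [562.8 -39.9  54.  172.9] yaw 172.9 F [-0.2  0.2 -1. ] open 18.0 q [-12.  24. -16.  49.  -0.  -4.]
cand 0.97 [248. 160.] 11502 [ 53.1   0.6 -10.5]
tool normal [ 0.077  0.001 -0.997] ctr [ 49.    0.8 -10.9] nholes 1
hole px [249.9 135.5] tool xyz [64.4  1.  -9.7] area 909.0
```

View pics/w20z.png

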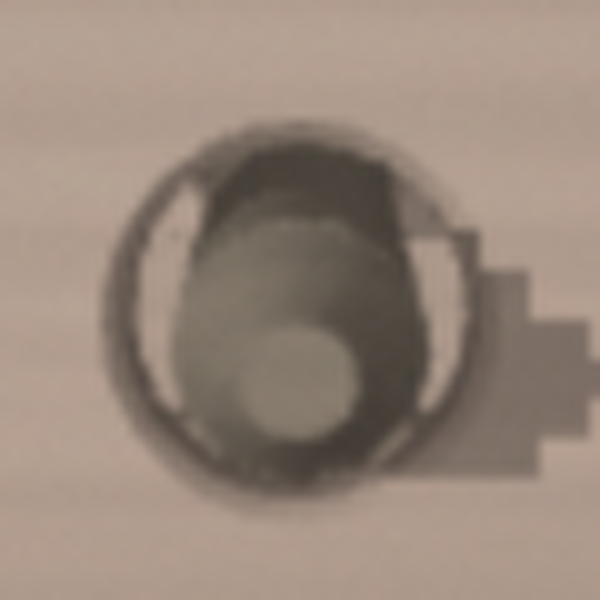

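The rod is through and centred. Down.

>>> arm_command([
  [[0,0,0.0077],0],
  [[0,0,0.0154],0],
  [[0,0,0.0231],0],
  [[0,0,0.0308],0],
  [[0,0,0.0385],0],
  [[0,0,0.0462],0],
  [[0,0,0.054],0],
  [[0,0,0.0617],0],
  [[0,0,0.0694],0],
  [[0,0,0.0694],0],
])

```text
t: 42.15
ee_pos: [562.2, -39.8, 89.0]
orientation: [[-0.992, 0.123, -0.001], [0.123, 0.992, 0.0], [0.001, 0.0, -1.0]]
ft_force: [0.4, 0.5, 0.3]
opening: 18.0
```

>>> arm_command([
  [[0,0,0.0053],0],
  [[0,0,0.0107],0],
  [[0,0,0.016],0],
  [[0,0,0.0213],0],
  [[0,0,0.0267],0],
  [[0,0,0.032],0],
  [[0,0,0.0373],0],
  [[0,0,0.0426],0],
  [[0,0,0.048],0],
  [[0,0,0.048],0],
])

```text
t: 43.15
ee_pos: [562.3, -39.8, 53.2]
orientation: [[-0.992, 0.124, -0.001], [0.124, 0.992, 0.0], [0.001, 0.0, -1.0]]
ft_force: [0.8, 0.0, 0.1]
opening: 17.8
```

```bash
python3 - <<'E'
from h import *
st(); cap('wrist','w21'); tmove(0,0,48,7)
E
```

```text
t 43.15 pos [562.3 -39.8  53.2] cmd [562.8 -39.9  54.  172.9] yaw 172.9 F [0.8 0.  0.1] open 17.8 q [-12.  30. -22.  38.   0.  -4.]
[[[0.0,0.0,0.0011],-0.0],[[0.0,0.0,0.0023],-0.0],[[0.0,0.0,0.0034],-0.0],[[0.0,0.0,0.0046],-0.0],[[0.0,0.0,0.0057],-0.0],[[0.0,0.0,0.0068],-0.0],[[0.0,0.0,0.008],-0.0],[[0.0,0.0,0.008],-0.0],[[0.0,0.0,0.008],-0.0],[[0.0,0.0,0.008],-0.0]]
```

View pics/w21.png

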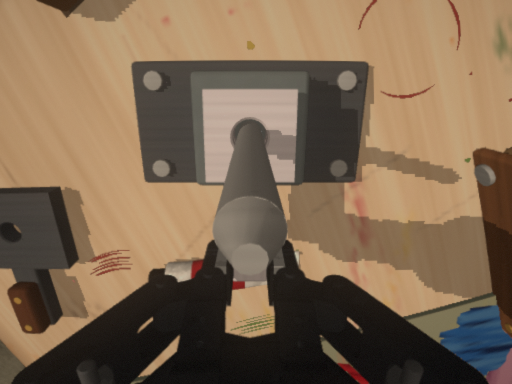

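>>> arm_command([
  [[0,0,0.0011],0],
  [[0,0,0.0023],0],
  [[0,0,0.0033],0],
  [[0,0,0.0033],0],
  [[0,0,0.0033],0],
  [[0,0,0.0033],0],
  [[0,0,0.0033],0],
  [[0,0,0.0033],0],
  [[0,0,0.0033],0],
  [[0,0,0.0033],0],
], grip_force=25)

```text
t: 44.2
ee_pos: [563.2, -40.0, 51.6]
orientation: [[-0.992, 0.124, 0.001], [0.124, 0.992, -0.0], [-0.001, -0.0, -1.0]]
ft_force: [1.3, -0.5, 2.6]
opening: 17.7
```

```bash
python3 - <<'E'
from h import *
st()
c=getc(); c[2]=54-.0033*750; json.dump(c,open(CF,'w')); print(c)
E
```

```text
t 44.2 pos [563.2 -40.   51.6] cmd [562.8 -39.9  48.  172.9] yaw 172.9 F [ 1.3 -0.5  2.6] open 17.7 q [-12.  31. -22.  38.   0.  -4.]
[562.8128040462983, -39.89691081930939, 51.525, 172.906]
```

>>> arm_command([
  [[0,0,0],0],
  [[0,0,0],0],
  [[0,0,0],0],
  [[0,0,0],0],
  [[0,0,0],0],
  [[0,0,0],0],
  [[0,0,0],0],
  [[0,0,0],0],
  [[0,0,0],0],
  [[0,0,0],0],
], jaw=-0.2)

```text
t: 45.2
ee_pos: [562.8, -39.9, 51.5]
orientation: [[-0.992, 0.123, 0.0], [0.123, 0.992, -0.0], [-0.0, -0.0, -1.0]]
ft_force: [-1.2, -0.1, -0.2]
opening: 34.0
```

```bash
python3 - <<'E'
from h import *
st()
tmove(0,0,200,6)
plan((*cab(49,40,270),196.5,9))
E
```

```text
t 45.2 pos [562.8 -39.9  51.5] cmd [562.8 -39.9  51.5 172.9] yaw 172.9 F [-1.2 -0.1 -0.2] open 34.0 q [-12.  31. -22.  38.   0.  -4.]
[[[0.0,0.0,-0.033],-0.0],[[0.0,0.0,-0.066],-0.0],[[0.0,0.0,-0.099],-0.0],[[0.0,0.0,-0.132],-0.0],[[0.0,0.0,-0.165],-0.0],[[0.0,0.0,-0.198],-0.0],[[0.0,0.0,-0.198],-0.0],[[0.0,0.0,-0.198],-0.0],[[0.0,0.0,-0.198],-0.0],[[0.0,0.0,-0.198],-0.0]]
[[[0.0079,0.0493,-0.0104],-0.0146],[[0.0158,0.0986,-0.0207],-0.0291],[[0.0236,0.1479,-0.0311],-0.0437],[[0.0315,0.1972,-0.0415],-0.0583],[[0.0394,0.2465,-0.0518],-0.0728],[[0.0473,0.2958,-0.0622],-0.0874],[[0.0552,0.3451,-0.0726],-0.1019],[[0.063,0.3944,-0.0829],-0.1165],[[0.0709,0.4437,-0.0933],-0.1311],[[0.0709,0.4437,-0.0933],-0.1311]]
```

>>> arm_command([
  [[0,0,-0.02],0],
  [[0,0,-0.055],0],
  [[0,0,-0.095],0],
  [[0,0,-0.132],0],
  [[0,0,-0.165],0],
  [[0,0,-0.198],0],
  [[0,0,-0.198],0],
  [[0,0,-0.198],0],
  [[0,0,-0.198],0],
  [[0,0,-0.198],0],
])

```text
t: 46.2
ee_pos: [561.9, -39.7, 198.5]
orientation: [[-0.992, 0.124, -0.002], [0.124, 0.992, 0.001], [0.003, 0.0, -1.0]]
ft_force: [0.1, -0.3, 0.3]
opening: 34.2
```

```bash
python3 - <<'E'
from h import *
st(); cap('wrist','w22'); cap('side','s22',(190,170,310,290),5)
E
```

```text
t 46.2 pos [561.9 -39.7 198.5] cmd [551.1 296.9 270.  196.5] yaw 172.9 F [ 0.1 -0.3  0.3] open 34.2 q [-12.  22. -12.  57.   0.  -4.]
```

View pics/s22.png

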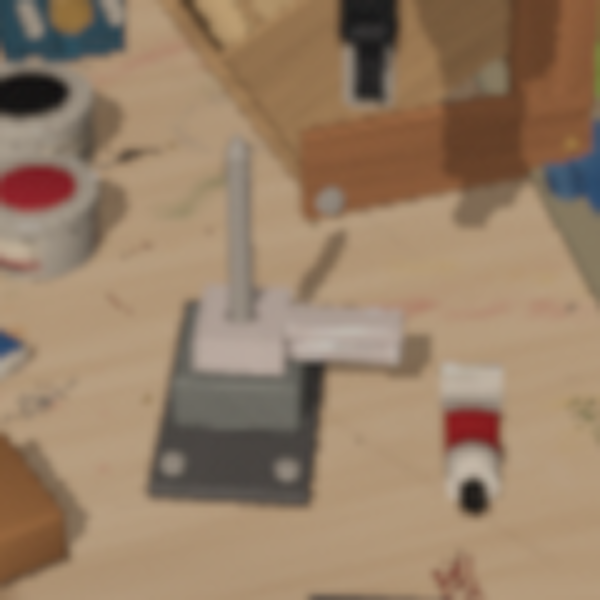

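View pics/w22.png

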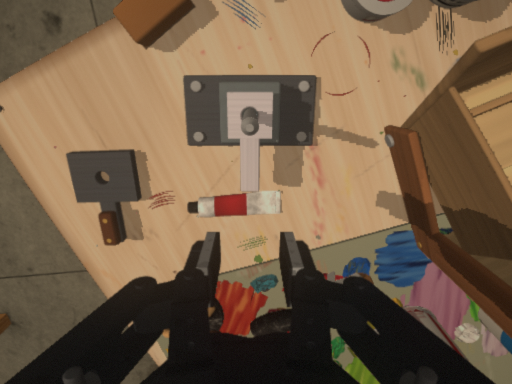

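Two plates are stacked flat and aligned. The platen has been knocked aside, from about (108,145) to (103,175), so I'll re-measure it later. Going for the third plate.

>>> arm_command([
  [[0.0079,0.0493,-0.02],-0.0146],
  [[0.0158,0.0986,-0.04],-0.0291],
  [[0.0236,0.1479,-0.06],-0.0437],
  [[0.0315,0.1972,-0.08],-0.0583],
  [[0.0394,0.2465,-0.0933],-0.0728],
  [[0.0473,0.2958,-0.0933],-0.0874],
  [[0.0552,0.3451,-0.0933],-0.1019],
  [[0.063,0.3944,-0.0933],-0.1165],
  [[0.0709,0.4437,-0.0933],-0.1311],
  [[0.0709,0.4437,-0.0933],-0.1311],
], jaw=-0.06)

```text
t: 47.3
ee_pos: [550.2, 301.0, 268.8]
orientation: [[-0.957, -0.29, -0.001], [-0.29, 0.957, 0.001], [0.001, 0.001, -1.0]]
ft_force: [0.4, -0.9, -0.3]
opening: 40.2
```

>>> arm_command([
  [[0,0,0],0],
  [[0,0,0],0],
  [[0,0,0],0],
  [[0,0,0],0],
  [[0,0,0],0],
  [[0,0,0],0],
  [[0,0,0],0],
  [[0,0,0],0],
  [[0,0,0],0],
  [[0,0,0],0],
])

```text
t: 48.3
ee_pos: [551.1, 297.0, 269.9]
orientation: [[-0.959, -0.284, -0.0], [-0.284, 0.959, -0.0], [0.0, -0.0, -1.0]]
ft_force: [-0.5, -0.2, 0.2]
opening: 40.3
```

```bash
python3 - <<'E'
from h import *
st()
p,d,I=cap('wrist','w23')
for x in models.silhouettes('wrist','packing_0')[:3]:
    P,uv=cloud('wrist',d,x['mask'],I); C=tocab(P)
    c=C.mean(0); u,s,v=np.linalg.svd(C-np.median(C,0),full_matrices=False); print(round(x['confidence'],2),np.round(x['at']),len(C),'med',np.median(C,0).round(1),'n',v[2].round(2),'ax',v[0].round(2),'min',np.percentile(C,2,axis=0).round(1),'max',np.percentile(C,98,axis=0).round(1))
    t=C[C[:,0]>np.percentile(C[:,0],60)]; print(' tab', t.mean(0).round(1), np.percentile(t[:,1],[3,97]).round(1))
plan((*cab(46,57.2,210),196.5,4),(*cab(46,57.2,151),196.5,5))
E
```

```text
t 48.3 pos [551.1 297.  269.9] cmd [551.1 296.9 270.  196.5] yaw -163.5 F [-0.5 -0.2  0.2] open 40.3 q [22. 26.  5. 70. -0.  5.]
0.98 [270. 137.] 3177 med [  6.1  58.3 141.6] n [ 0.49  0.02 -0.87] ax [0.87 0.   0.49] min [-26.8  37.6 123.1] max [ 58.8  79.3 171.4]
 tab [ 36.7  58.2 158.9] [48.7 68.3]
0.86 [13. 74.] 534 med [ -67.9 -248.5   47.2] n [ 0.23  0.41 -0.88] ax [ 0.84 -0.55 -0.03] min [-113.2 -282.9   40. ] max [ -19.8 -231.1   53.3]
 tab [ -38.7 -274.1   46. ] [-298.2 -264.2]
0.6 [ 9. 51.] 1016 med [ -82.6 -248.2   60.2] n [-0.08 -0.05 -1.  ] ax [ 0.89 -0.45 -0.05] min [-110.9 -277.2   51.2] max [ -28.8 -232.5   62.5]
 tab [ -59.8 -260.2   58.1] [-279.1 -243.9]
[[[0.001,0.0057,0.02],0.0],[[0.002,0.0115,0.04],0.0],[[0.003,0.0172,0.06],0.0],[[0.004,0.0229,0.08],0.0],[[0.004,0.0229,0.0957],0.0],[[0.004,0.0229,0.1115],0.0],[[0.004,0.0229,0.1272],0.0],[[0.004,0.0229,0.1429],0.0],[[0.004,0.0229,0.1587],0.0],[[0.004,0.0229,0.1587],0.0]]
```

View pics/w23.png

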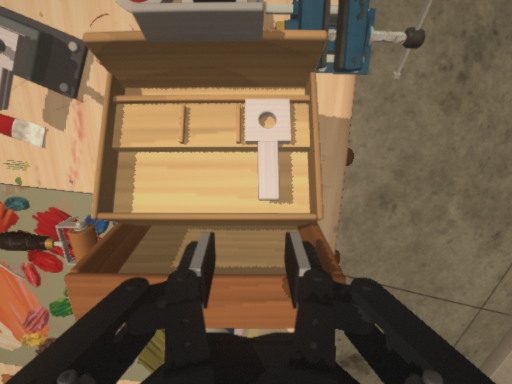

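>>> arm_command([
  [[0.001,0.0057,0.02],0],
  [[0.002,0.0115,0.04],0],
  [[0.003,0.0172,0.06],0],
  [[0.004,0.0229,0.08],0],
  [[0.004,0.0229,0.0957],0],
  [[0.004,0.0229,0.1115],0],
  [[0.004,0.0229,0.1272],0],
  [[0.004,0.0229,0.1429],0],
  [[0.004,0.0229,0.1587],0],
  [[0.004,0.0229,0.1587],0],
])

```text
t: 49.4
ee_pos: [542.3, 311.9, 148.8]
orientation: [[-0.959, -0.284, -0.003], [-0.284, 0.959, -0.001], [0.003, -0.0, -1.0]]
ft_force: [0.6, -0.6, 0.4]
opening: 40.0
```

>>> arm_command([
  [[0,0,0],0],
  [[0,0,0],0],
  [[0,0,0],0],
  [[0,0,0],0],
  [[0,0,0],0],
  [[0,0,0],0],
  [[0,0,0],0],
  [[0,0,0],0],
  [[0,0,0],0],
  [[0,0,0],0],
], jaw=-1, grip_force=35)

```text
t: 50.4
ee_pos: [543.7, 312.6, 151.2]
orientation: [[-0.959, -0.284, 0.001], [-0.284, 0.959, 0.0], [-0.001, 0.0, -1.0]]
ft_force: [-0.6, 0.9, 1.5]
opening: 18.9
```

```bash
python3 - <<'E'
from h import *
st()
plan((*cab(46-20,57.2,150+35),196.5,4),(*cab(20,57.2,270),196.5,5))
E
```

```text
t 50.4 pos [543.7 312.6 151.2] cmd [543.4 312.5 151.  196.5] yaw -163.5 F [-0.6  0.9  1.5] open 18.9 q [23. 30. -5. 54.  0.  7.]
[[[0.0067,0.0,-0.0113],0.0],[[0.0134,0.0,-0.0227],0.0],[[0.02,0.0,-0.034],0.0],[[0.0267,0.0,-0.0454],0.0],[[0.0283,0.0,-0.068],0.0],[[0.0299,0.0,-0.0907],0.0],[[0.0315,0.0,-0.1134],0.0],[[0.0331,0.0,-0.136],0.0],[[0.0347,0.0,-0.1587],0.0],[[0.0347,0.0,-0.1587],0.0]]
```

>>> arm_command([
  [[0.0067,0,-0.0113],0],
  [[0.0134,0,-0.0227],0],
  [[0.02,0,-0.034],0],
  [[0.0267,0,-0.0454],0],
  [[0.0283,0,-0.068],0],
  [[0.0299,0,-0.0907],0],
  [[0.0315,0,-0.1134],0],
  [[0.0331,0,-0.136],0],
  [[0.0347,0,-0.1587],0],
  [[0.0347,0,-0.1587],0],
])

```text
t: 51.4
ee_pos: [519.1, 305.5, 272.9]
orientation: [[-0.959, -0.284, 0.004], [-0.284, 0.959, 0.002], [-0.004, 0.001, -1.0]]
ft_force: [0.2, 0.7, -0.2]
opening: 19.2
```

```bash
python3 - <<'E'
from h import *
st(); p,d,I=cap('wrist','w24')
plan((600,125,270,180,9))
plan((635,55,100,172.9,8))
plan((635,55,45,172.9,8))
plan((635,55,20,172.9,9))
plan((635,55,1.5,172.9,8))
E
```

```text
t 51.4 pos [519.1 305.5 272.9] cmd [518.4 305.1 270.  196.5] yaw -163.5 F [ 0.2  0.7 -0.2] open 19.2 q [23. 23.  1. 68.  0.  7.]
[[[-0.004,-0.029,0.0],0.0102],[[-0.008,-0.058,0.0],0.0204],[[-0.012,-0.0871,0.0],0.0306],[[-0.016,-0.1161,0.0],0.0408],[[-0.02,-0.1451,0.0],0.0509],[[-0.024,-0.1741,0.0],0.0611],[[-0.028,-0.2031,0.0],0.0713],[[-0.032,-0.2321,0.0],0.0815],[[-0.036,-0.2612,0.0],0.0917],[[-0.036,-0.2612,0.0],0.0917]]
[[[-0.0058,-0.0117,0.0283],0.0049],[[-0.0117,-0.0233,0.0567],0.0099],[[-0.0175,-0.035,0.085],0.0148],[[-0.0234,-0.0466,0.1133],0.0197],[[-0.0292,-0.0583,0.1417],0.0246],[[-0.035,-0.07,0.17],0.0296],[[-0.0409,-0.0816,0.1983],0.0345],[[-0.0467,-0.0933,0.2267],0.0394],[[-0.0467,-0.0933,0.2267],0.0394],[[-0.0467,-0.0933,0.2267],0.0394]]
[[[-0.0,0.0,0.0092],0.0],[[-0.0,0.0,0.0183],0.0],[[-0.0,0.0,0.0275],0.0],[[-0.0,0.0,0.0366],0.0],[[-0.0,0.0,0.0458],0.0],[[-0.0,0.0,0.055],0.0],[[-0.0,0.0,0.0641],0.0],[[-0.0,0.0,0.0733],0.0],[[-0.0,0.0,0.0733],0.0],[[-0.0,0.0,0.0733],0.0]]
[[[-0.0,0.0,0.0037],0.0],[[-0.0,0.0,0.0074],0.0],[[-0.0,0.0,0.0111],0.0],[[-0.0,0.0,0.0148],0.0],[[-0.0,0.0,0.0185],0.0],[[-0.0,0.0,0.0222],0.0],[[-0.0,0.0,0.0259],0.0],[[-0.0,0.0,0.0296],0.0],[[-0.0,0.0,0.0333],0.0],[[-0.0,0.0,0.0333],0.0]]
[[[-0.0,0.0,0.0031],0.0],[[-0.0,0.0,0.0062],0.0],[[-0.0,0.0,0.0093],0.0],[[-0.0,0.0,0.0123],0.0],[[-0.0,0.0,0.0154],0.0],[[-0.0,0.0,0.0185],0.0],[[-0.0,0.0,0.0216],0.0],[[-0.0,0.0,0.0247],0.0],[[-0.0,0.0,0.0247],0.0],[[-0.0,0.0,0.0247],0.0]]
```

View pics/w24.png

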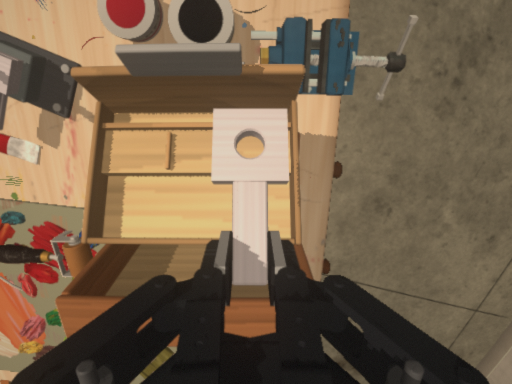

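The last plate is held and the bin is empty. Flattening it now.

>>> arm_command([
  [[-0.004,-0.029,0],0.0102],
  [[-0.008,-0.058,0],0.0204],
  [[-0.012,-0.0871,0],0.0306],
  [[-0.016,-0.1161,0],0.0408],
  [[-0.02,-0.1451,0],0.0509],
  [[-0.024,-0.1741,0],0.0611],
  [[-0.028,-0.2031,0],0.0713],
  [[-0.032,-0.2321,0],0.0815],
  [[-0.036,-0.2612,0],0.0917],
  [[-0.036,-0.2612,0],0.0917],
])

```text
t: 52.45
ee_pos: [600.2, 122.5, 268.4]
orientation: [[-1.0, 0.004, -0.002], [0.004, 1.0, -0.001], [0.002, -0.001, -1.0]]
ft_force: [-1.1, -0.1, -0.5]
opening: 19.1
```

>>> arm_command([
  [[-0.0058,-0.0117,0.0283],0.0049],
  [[-0.0117,-0.0233,0.0567],0.0099],
  [[-0.0175,-0.035,0.085],0.0148],
  [[-0.0234,-0.0466,0.1133],0.0197],
  [[-0.0292,-0.0583,0.1417],0.0246],
  [[-0.035,-0.07,0.17],0.0296],
  [[-0.0409,-0.0816,0.1983],0.0345],
  [[-0.0467,-0.0933,0.2267],0.0394],
  [[-0.0467,-0.0933,0.2267],0.0394],
  [[-0.0467,-0.0933,0.2267],0.0394],
])

```text
t: 53.45
ee_pos: [634.0, 55.6, 99.3]
orientation: [[-0.992, 0.123, -0.002], [0.123, 0.992, 0.001], [0.002, 0.0, -1.0]]
ft_force: [-0.4, 0.0, -0.9]
opening: 19.0
```

>>> arm_command([
  [[0,0,0.0092],0],
  [[0,0,0.0183],0],
  [[0,0,0.0275],0],
  [[0,0,0.0366],0],
  [[0,0,0.0458],0],
  [[0,0,0.055],0],
  [[0,0,0.0641],0],
  [[0,0,0.0733],0],
  [[0,0,0.0733],0],
  [[0,0,0.0733],0],
], grip_force=25)

```text
t: 54.45
ee_pos: [634.9, 55.0, 44.7]
orientation: [[-0.992, 0.124, -0.0], [0.124, 0.992, 0.0], [0.0, -0.0, -1.0]]
ft_force: [-0.4, 0.2, -0.7]
opening: 19.1
```

>>> arm_command([
  [[0,0,0.0037],0],
  [[0,0,0.0074],0],
  [[0,0,0.0111],0],
  [[0,0,0.0148],0],
  [[0,0,0.0185],0],
  [[0,0,0.0222],0],
  [[0,0,0.0259],0],
  [[0,0,0.0296],0],
  [[0,0,0.0333],0],
  [[0,0,0.0333],0],
])

```text
t: 55.45
ee_pos: [636.9, 54.8, 21.0]
orientation: [[-0.992, 0.124, 0.004], [0.124, 0.992, -0.0], [-0.004, 0.0, -1.0]]
ft_force: [2.5, -0.3, 4.6]
opening: 19.0
```

>>> arm_command([
  [[0,0,0.0031],0],
  [[0,0,0.0062],0],
  [[0,0,0.0093],0],
  [[0,0,0.0123],0],
  [[0,0,0.0154],0],
  [[0,0,0.0185],0],
  [[0,0,0.0216],0],
  [[0,0,0.0247],0],
  [[0,0,0.0247],0],
  [[0,0,0.0247],0],
])

```text
t: 56.45
ee_pos: [634.5, 55.0, 1.1]
orientation: [[-0.992, 0.123, -0.001], [0.123, 0.992, -0.0], [0.001, -0.0, -1.0]]
ft_force: [1.5, -1.2, 3.0]
opening: 18.5
```

```bash
python3 - <<'E'
from h import *
st(); held('w25')
plan((635,55,60,172.9,9))
plan((635,55,195,172.9,4),(562.8,-39.9,195,172.9,5))
plan((562.8,-39.9,172,172.9,7))
E
```

```text
t 56.45 pos [634.5  55.    1.1] cmd [635.   55.    1.5 172.9] yaw 172.9 F [ 1.5 -1.2  3. ] open 18.5 q [ -2.  40. -12.  38.  -0.   5.]
cand 0.95 [  6. 154.] 1574 [ 64.6 -91.7 -44.3]
cand 0.89 [248. 160.] 11682 [ 54.    0.5 -12. ]
tool normal [ 0.057 -0.002 -0.998] ctr [ 49.3   0.8 -12.3] nholes 1
hole px [249.7 133.9] tool xyz [ 65.2   0.9 -11.4] area 910.5
[[[-0.0,0.0,-0.0087],0.0],[[-0.0,0.0,-0.0173],0.0],[[-0.0,0.0,-0.026],0.0],[[-0.0,0.0,-0.0347],0.0],[[-0.0,0.0,-0.0433],0.0],[[-0.0,0.0,-0.052],0.0],[[-0.0,0.0,-0.0607],0.0],[[-0.0,0.0,-0.0693],0.0],[[-0.0,0.0,-0.078],0.0],[[-0.0,0.0,-0.078],0.0]]
[[[-0.0,0.0,-0.045],0.0],[[-0.0,0.0,-0.09],0.0],[[-0.0,0.0,-0.135],0.0],[[-0.0,0.0,-0.18],0.0],[[0.016,-0.0275,-0.18],0.0],[[0.032,-0.055,-0.18],0.0],[[0.0479,-0.0825,-0.18],0.0],[[0.0639,-0.1099,-0.18],0.0],[[0.0799,-0.1374,-0.18],0.0],[[0.0799,-0.1374,-0.18],0.0]]
[[[-0.0,-0.0,0.0044],0.0],[[-0.0,-0.0,0.0088],0.0],[[-0.0,-0.0,0.0131],0.0],[[-0.0,-0.0,0.0175],0.0],[[-0.0,-0.0,0.0219],0.0],[[-0.0,-0.0,0.0263],0.0],[[-0.0,-0.0,0.0307],0.0],[[-0.0,-0.0,0.0307],0.0],[[-0.0,-0.0,0.0307],0.0],[[-0.0,-0.0,0.0307],0.0]]
```

View pics/w25.png

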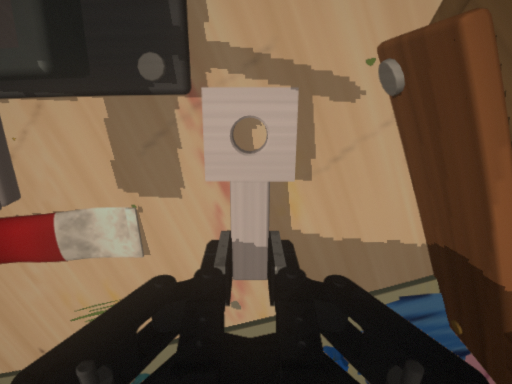

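>>> arm_command([
  [[0,0,0],0],
  [[0,0,-0.0087],0],
  [[0,0,-0.0173],0],
  [[0,0,-0.026],0],
  [[0,0,-0.0347],0],
  [[0,0,-0.0433],0],
  [[0,0,-0.052],0],
  [[0,0,-0.0607],0],
  [[0,0,-0.0694],0],
  [[0,0,-0.078],0],
], grip_force=70)

```text
t: 57.55
ee_pos: [635.0, 55.0, 60.5]
orientation: [[-0.992, 0.123, 0.0], [0.123, 0.992, 0.0], [-0.0, 0.0, -1.0]]
ft_force: [0.3, 0.0, -0.2]
opening: 18.2
```

>>> arm_command([
  [[0,0,-0.045],0],
  [[0,0,-0.09],0],
  [[0,0,-0.135],0],
  [[0,0,-0.18],0],
  [[0.016,-0.0275,-0.18],0],
  [[0.032,-0.055,-0.18],0],
  [[0.0479,-0.0825,-0.18],0],
  [[0.0639,-0.1099,-0.18],0],
  [[0.0799,-0.1374,-0.18],0],
  [[0.0799,-0.1374,-0.18],0],
])

```text
t: 58.55
ee_pos: [561.1, -41.6, 195.3]
orientation: [[-0.992, 0.126, -0.001], [0.126, 0.992, -0.001], [0.001, -0.001, -1.0]]
ft_force: [-0.5, 0.3, -0.2]
opening: 17.5
```

>>> arm_command([
  [[0,0,0],0],
  [[0,0,0.0044],0],
  [[0,0,0.0088],0],
  [[0,0,0.0131],0],
  [[0,0,0.0175],0],
  [[0,0,0.0219],0],
  [[0,0,0.0263],0],
  [[0,0,0.0307],0],
  [[0,0,0.0307],0],
  [[0,0,0.0307],0],
])

```text
t: 59.55
ee_pos: [562.8, -39.9, 171.8]
orientation: [[-0.992, 0.124, -0.0], [0.124, 0.992, 0.0], [0.0, 0.0, -1.0]]
ft_force: [1.0, -0.7, -1.2]
opening: 18.1
```

```bash
python3 - <<'E'
from h import *
st(); held('w26'); rodin(); zoom('w26',220,105,280,165,10)
E
```

```text
t 59.55 pos [562.8 -39.9 171.8] cmd [562.8 -39.9 172.  172.9] yaw 172.9 F [ 1.  -0.7 -1.2] open 18.1 q [-12.  23. -14.  53.   0.  -4.]
cand 0.97 [250. 158.] 11203 [ 54.1   0.5 -10.9]
tool normal [ 0.074 -0.    -0.997] ctr [ 49.6   0.7 -11.2] nholes 1
hole px [249.5 133.7] tool xyz [ 65.2   0.8 -10. ] area 938.0
tipcloud 206 [64.2  0.8  8.2]
0.83 [249.8 130.4] [499.3 -31.1 164. ] tool [64.3  0.9  8.1]
```

View pics/w26z.png

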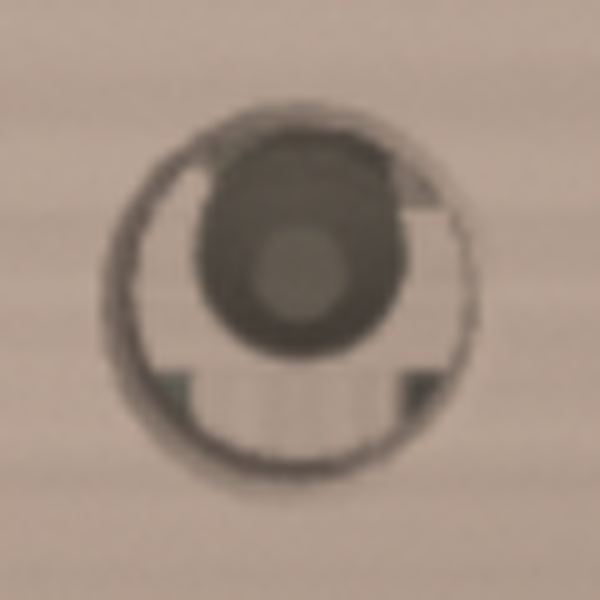

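```bash
python3 - <<'E'
from h import *
tmove(0,0,142,9); tmove(0,0,96,9); tmove(0,0,61.5,10)
E
```

```text
[[[0.0,0.0,0.0044],-0.0],[[0.0,0.0,0.0089],-0.0],[[0.0,0.0,0.0133],-0.0],[[0.0,0.0,0.0178],-0.0],[[0.0,0.0,0.0222],-0.0],[[0.0,0.0,0.0266],-0.0],[[0.0,0.0,0.0311],-0.0],[[0.0,0.0,0.0355],-0.0],[[0.0,0.0,0.04],-0.0],[[0.0,0.0,0.04],-0.0]]
[[[0.0,0.0,0.0068],-0.0],[[0.0,0.0,0.0136],-0.0],[[0.0,0.0,0.0204],-0.0],[[0.0,0.0,0.0272],-0.0],[[0.0,0.0,0.0341],-0.0],[[0.0,0.0,0.0409],-0.0],[[0.0,0.0,0.0477],-0.0],[[0.0,0.0,0.0545],-0.0],[[0.0,0.0,0.0613],-0.0],[[0.0,0.0,0.0613],-0.0]]
[[[0.0,0.0,0.0046],-0.0],[[0.0,0.0,0.0092],-0.0],[[0.0,0.0,0.0138],-0.0],[[0.0,0.0,0.0184],-0.0],[[0.0,0.0,0.023],-0.0],[[0.0,0.0,0.0276],-0.0],[[0.0,0.0,0.0322],-0.0],[[0.0,0.0,0.0368],-0.0],[[0.0,0.0,0.0414],-0.0],[[0.0,0.0,0.046],-0.0]]
```

>>> arm_command([
  [[0,0,0.004],0],
  [[0,0,0.008],0],
  [[0,0,0.012],0],
  [[0,0,0.016],0],
  [[0,0,0.02],0],
  [[0,0,0.025],0],
  [[0,0,0.03],0],
  [[0,0,0.035],0],
  [[0,0,0.04],0],
  [[0,0,0.04],0],
])

```text
t: 60.75
ee_pos: [562.4, -39.8, 141.2]
orientation: [[-0.992, 0.124, -0.001], [0.124, 0.992, 0.0], [0.001, 0.0, -1.0]]
ft_force: [-0.7, 0.1, -0.8]
opening: 17.7
```

```bash
python3 - <<'E'
from h import *
st(); held('w27'); zoom('w27',220,105,280,165,10)
E
```

```text
t 60.75 pos [562.4 -39.8 141.2] cmd [562.8 -39.9  61.5 172.9] yaw 172.9 F [-0.7  0.1 -0.8] open 17.7 q [-12.  24. -16.  49.  -0.  -4.]
cand 0.57 [248. 159.] 11382 [ 53.8   1.  -10.7]
tool normal [ 0.074 -0.001 -0.997] ctr [ 49.6   0.7 -11. ] nholes 1
hole px [249.5 134.4] tool xyz [65.   0.8 -9.9] area 973.0
```

View pics/w27z.png

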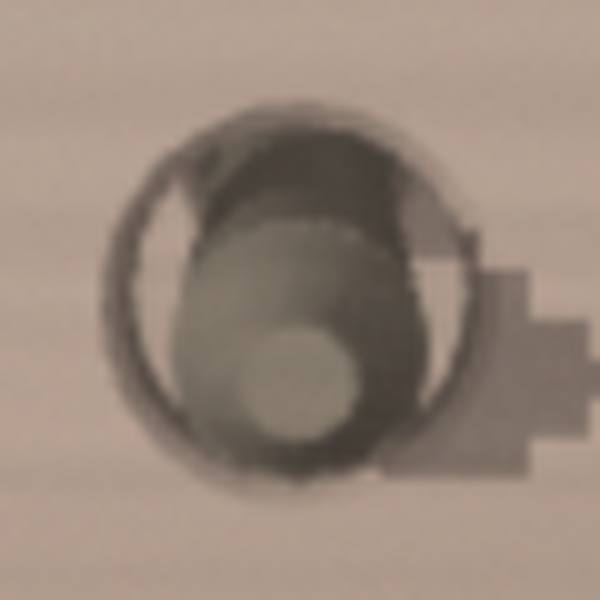

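The rod is through the third plate. Lowering it.

>>> arm_command([
  [[0,0,0.0068],0],
  [[0,0,0.0136],0],
  [[0,0,0.0204],0],
  [[0,0,0.0272],0],
  [[0,0,0.0341],0],
  [[0,0,0.0409],0],
  [[0,0,0.0477],0],
  [[0,0,0.0545],0],
  [[0,0,0.0613],0],
  [[0,0,0.0613],0],
])

```text
t: 61.85
ee_pos: [562.2, -39.8, 95.0]
orientation: [[-0.992, 0.124, -0.001], [0.124, 0.992, 0.0], [0.001, 0.0, -1.0]]
ft_force: [0.9, 0.3, -0.6]
opening: 18.1
```

>>> arm_command([
  [[0,0,0.0046],0],
  [[0,0,0.0092],0],
  [[0,0,0.0138],0],
  [[0,0,0.0184],0],
  [[0,0,0.023],0],
  [[0,0,0.0276],0],
  [[0,0,0.0322],0],
  [[0,0,0.0368],0],
  [[0,0,0.0414],0],
  [[0,0,0.046],0],
])

```text
t: 62.85
ee_pos: [563.0, -39.9, 61.2]
orientation: [[-0.992, 0.124, 0.0], [0.124, 0.992, -0.0], [-0.0, -0.0, -1.0]]
ft_force: [0.1, -0.7, 2.6]
opening: 17.6
```

>>> arm_command([
  [[0,0,0],0],
  [[0,0,0],0],
  [[0,0,0],0],
  [[0,0,0],0],
  [[0,0,0],0],
  [[0,0,0],0],
  [[0,0,0],0],
  [[0,0,0],0],
  [[0,0,0],0],
  [[0,0,0],0],
], jaw=-0.2, grip_force=25)

```text
t: 63.85
ee_pos: [562.8, -39.8, 61.4]
orientation: [[-0.992, 0.123, -0.0], [0.123, 0.992, 0.0], [0.0, 0.0, -1.0]]
ft_force: [0.1, -0.2, 0.5]
opening: 34.2
```

```bash
python3 - <<'E'
from h import *
st()
tmove(0,0,230,8)
E
```

```text
t 63.85 pos [562.8 -39.8  61.4] cmd [562.8 -39.9  61.5 172.9] yaw 172.9 F [ 0.1 -0.2  0.5] open 34.2 q [-12.  30. -21.  39.   0.  -4.]
[[[0.0,0.0,-0.0281],-0.0],[[0.0,0.0,-0.0562],-0.0],[[0.0,0.0,-0.0842],-0.0],[[0.0,0.0,-0.1123],-0.0],[[0.0,0.0,-0.1404],-0.0],[[0.0,0.0,-0.1685],-0.0],[[0.0,0.0,-0.1966],-0.0],[[0.0,0.0,-0.2247],-0.0],[[0.0,0.0,-0.2247],-0.0],[[0.0,0.0,-0.2247],-0.0]]
```

>>> arm_command([
  [[0,0,-0.02],0],
  [[0,0,-0.05],0],
  [[0,0,-0.08],0],
  [[0,0,-0.1123],0],
  [[0,0,-0.1404],0],
  [[0,0,-0.1685],0],
  [[0,0,-0.1966],0],
  [[0,0,-0.2247],0],
  [[0,0,-0.2247],0],
  [[0,0,-0.2247],0],
])

```text
t: 64.85
ee_pos: [562.9, -39.9, 229.9]
orientation: [[-0.992, 0.124, 0.001], [0.124, 0.992, -0.0], [-0.001, -0.0, -1.0]]
ft_force: [0.2, 0.0, -0.3]
opening: 34.1
```

>>> arm_command([
  [[0,0,0],0],
  [[0,0,0],0],
  [[0,0,0],0],
  [[0,0,0],0],
  [[0,0,0],0],
  [[0,0,0],0],
  [[0,0,0],0],
  [[0,0,0],0],
  [[0,0,0],0],
  [[0,0,0],0],
])

```text
t: 65.85
ee_pos: [562.8, -39.9, 230.0]
orientation: [[-0.992, 0.123, 0.0], [0.123, 0.992, -0.0], [-0.0, -0.0, -1.0]]
ft_force: [-0.0, -0.0, -0.2]
opening: 34.2
```

```bash
cat >> h.py <<'E'
def platen():
  for n in ['wrist','top','side']:
    p,d,I=cap(n)
    for x in models.silhouettes(n,'platen')[:1]:
        P,uv=cloud(n,d,x['mask'],I)
        h=P[(P[:,2]>22)&(P[:,2]<32)]; b=P[(P[:,2]>9)&(P[:,2]<18)]
        for nm,Q in [('handle',h),('plate',b)]:
            if len(Q)>20:
                q=cv2.minAreaRect(Q[:,:2].astype(np.float32)); print(n,round(x['confidence'],2),nm,len(Q),np.round(q[0],1),np.round(q[1],1),round(q[2],1),np.median(Q[:,2]).round(1))
    for x in models.mark_of(n,'platen')[:1]: print(n,'mark',round(x['confidence'],2),np.round(x['at'],1),atz(n,x['at'],14,I)[0].round(1))
E
python3 - <<'E'
from h import *
st(); cap('wrist','w28'); cap('side','s28',(190,170,310,290),5); platen()
d=optics.capture('side')[1]; P,_=cloud('side',d); m=(abs(P[:,0]-498)<20)&(abs(P[:,1]+33)<20)&(P[:,2]<80)&(P[:,2]>60); print('stack top z',np.median(P[m,2]),m.sum())
E
```

```text
t 65.85 pos [562.8 -39.9 230. ] cmd [562.8 -39.9 230.  172.9] yaw 172.9 F [-0.  -0.  -0.2] open 34.2 q [-12.  20.  -9.  61.  -0.  -4.]
wrist 0.9 handle 420 [ 619.3 -228.3] [18.9 44.5] 84.3 27.6
wrist 0.9 plate 2972 [ 582.1 -225. ] [ 81.6 121.6] 83.6 15.1
wrist mark 0.81 [118.8 166.9] [ 551.6 -214.1   14. ]
top 0.54 plate 63 [ 550.  -259.1] [12.5 59.8] 75.3 14.7
top mark 0.49 [339.7 191.3] [ 553.5 -231.3   14. ]
side 0.72 handle 165 [ 619.3 -230.3] [21.9 45. ] 84.7 26.6
side 0.72 plate 959 [ 582.9 -227.2] [ 83.  124.8] 82.4 14.2
side mark 0.76 [266.3 308. ] [ 556.1 -238.8   14. ]
stack top z 69.91068230501344 153
```

View pics/s28.png

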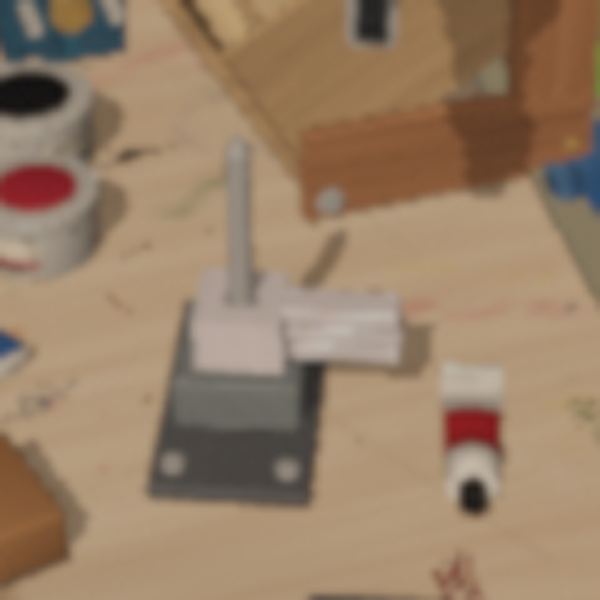

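View pics/w28.png

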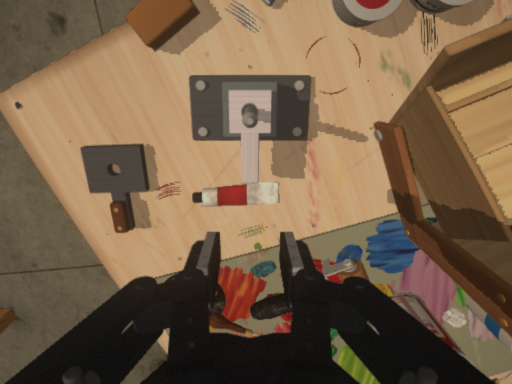

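All three plates are stacked, with the stack top at z = 69.9 (expected 70). The platen is now at about (554,-223) with yaw about -6°. Going to its handle.

```bash
python3 - <<'E'
from h import *
plan((623.3,-229.7,200,173.7,7))
c=getc(); plan((*c[:3],c[3],2),(*c[:2],60,173.7,6))
E
```

```text
[[[-0.0159,-0.0345,0.0057],-0.0006],[[-0.0318,-0.0689,0.0114],-0.0013],[[-0.0477,-0.1034,0.0172],-0.0019],[[-0.0636,-0.1378,0.0229],-0.0025],[[-0.0795,-0.1723,0.0286],-0.0032],[[-0.0954,-0.2067,0.0343],-0.0038],[[-0.1113,-0.2412,0.04],-0.0044],[[-0.1113,-0.2412,0.04],-0.0044],[[-0.1113,-0.2412,0.04],-0.0044],[[-0.1113,-0.2412,0.04],-0.0044]]
[[[0.0,0.0,0.0],0.0],[[0.0,0.0,0.0],0.0],[[0.0,0.0,0.0311],-0.0],[[0.0,0.0,0.0622],-0.0],[[0.0,0.0,0.0934],-0.0],[[0.0,0.0,0.1245],-0.0],[[0.0,0.0,0.1556],-0.0],[[0.0,0.0,0.1867],-0.0],[[0.0,0.0,0.1867],-0.0],[[0.0,0.0,0.1867],-0.0]]
```

>>> arm_command([
  [[-0.0159,-0.0345,0.0057],-0.0006],
  [[-0.0318,-0.0689,0.0114],-0.0013],
  [[-0.0477,-0.1034,0.0172],-0.0019],
  [[-0.0636,-0.1378,0.0229],-0.0025],
  [[-0.0795,-0.1723,0.0286],-0.0032],
  [[-0.0954,-0.2067,0.0343],-0.0038],
  [[-0.1113,-0.2412,0.04],-0.0044],
  [[-0.1113,-0.2412,0.04],-0.0044],
  [[-0.1113,-0.2412,0.04],-0.0044],
  [[-0.1113,-0.2412,0.04],-0.0044],
], jaw=0)

```text
t: 67.45
ee_pos: [623.1, -228.8, 200.0]
orientation: [[-0.994, 0.109, -0.0], [0.109, 0.994, 0.001], [0.0, 0.0, -1.0]]
ft_force: [0.5, -0.4, -0.6]
opening: 42.5
```

>>> arm_command([
  [[0,0,0],0],
  [[0,0,0],0],
  [[0,0,0.0311],0],
  [[0,0,0.0622],0],
  [[0,0,0.0934],0],
  [[0,0,0.1245],0],
  [[0,0,0.1556],0],
  [[0,0,0.1867],0],
  [[0,0,0.1867],0],
  [[0,0,0.1867],0],
])

```text
t: 68.45
ee_pos: [623.2, -229.3, 60.3]
orientation: [[-0.994, 0.109, -0.0], [0.109, 0.994, 0.0], [0.0, 0.0, -1.0]]
ft_force: [0.2, 0.5, 1.1]
opening: 43.0
```

```bash
python3 - <<'E'
from h import *
st(); p,d,I=cap('wrist','w29'); s=r.sense()
P,uv=cloud('wrist',d,None,I); C=(P-s['ee_pos'])@s['orientation']
m=(P[:,2]>23)&(P[:,2]<32)&(abs(C[:,1])<30)&(C[:,0]<45)&(C[:,0]>-25); Q=C[m]; q=cv2.minAreaRect(Q[:,:2].astype(np.float32)); print('handle tool',len(Q),q, Q.mean(0))
m=(P[:,2]>9)&(P[:,2]<18)&(abs(C[:,1])<60)&(C[:,0]>0); Q=C[m]; q=cv2.minAreaRect(Q[:,:2].astype(np.float32)); print('plate tool',q)
for x in models.mark_of('wrist','platen')[:1]:
    w=atz('wrist',x['at'],14,I)[0]; print(x,((w-s['ee_pos'])@s['orientation']).round(1))
E
```

```text
t 68.45 pos [ 623.2 -229.3   60.3] cmd [ 623.3 -229.7   60.   173.7] yaw 173.7 F [0.2 0.5 1.1] open 43.0 q [-27.  39.  -4.  47.   0. -20.]
handle tool 1704 ((4.219327926635742, 0.10690689086914062), (19.60402488708496, 45.71482467651367), 89.34212493896484) [ 5.96310559  0.28026495 33.32217077]
plate tool ((51.14183807373047, -0.13509368896484375), (80.91305541992188, 101.61663818359375), 89.32878875732422)
{'at': [250.6, 112.7], 'confidence': 0.87} [71.8  1.9 47.1]
```

View pics/w29.png

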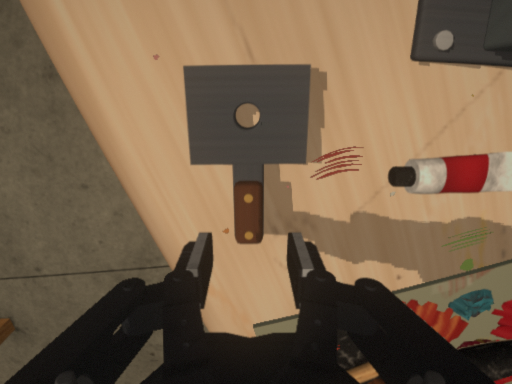

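The jaws are aligned with the handle (offset 0.2 mm, 0.7°). Descending and gripping.

```bash
python3 - <<'E'
from h import *
tmove(0,0,15,7)
E
```

```text
[[[0.0,0.0,0.0086],-0.0],[[0.0,0.0,0.0171],-0.0],[[0.0,0.0,0.0257],-0.0],[[0.0,0.0,0.0343],0.0],[[0.0,0.0,0.0429],0.0],[[0.0,0.0,0.0514],0.0],[[0.0,0.0,0.06],0.0],[[0.0,0.0,0.06],0.0],[[0.0,0.0,0.06],0.0],[[0.0,0.0,0.06],0.0]]
```

>>> arm_command([
  [[0,0,0.01],0],
  [[0,0,0.02],0],
  [[0,0,0.03],0],
  [[0,0,0.04],0],
  [[0,0,0.048],0],
  [[0,0,0.054],0],
  [[0,0,0.06],0],
  [[0,0,0.06],0],
  [[0,0,0.06],0],
  [[0,0,0.06],0],
])

```text
t: 69.55
ee_pos: [623.6, -229.8, 15.3]
orientation: [[-0.994, 0.11, 0.001], [0.11, 0.994, -0.0], [-0.001, -0.0, -1.0]]
ft_force: [-0.5, -1.5, 0.4]
opening: 42.8
```

>>> arm_command([
  [[0,0,0],0],
  [[0,0,0],0],
  [[0,0,0],0],
  [[0,0,0],0],
  [[0,0,0],0],
  [[0,0,0],0],
  [[0,0,0],0],
  [[0,0,0],0],
  [[0,0,0],0],
  [[0,0,0],0],
], jaw=-1, grip_force=90)

```text
t: 70.55
ee_pos: [623.7, -230.1, 15.7]
orientation: [[-0.994, 0.11, 0.001], [0.11, 0.994, -0.001], [-0.001, -0.001, -1.0]]
ft_force: [-0.0, 0.1, 4.6]
opening: 17.6
```

```bash
python3 - <<'E'
from h import *
st()
tmove(0,0,60,9)
E
```

```text
t 70.55 pos [ 623.7 -230.1   15.7] cmd [ 623.3 -229.7   15.   173.7] yaw 173.7 F [-0.   0.1  4.6] open 17.6 q [-27.  42.  -6.  42.  -0. -20.]
[[[0.0,0.0,-0.0067],-0.0],[[0.0,0.0,-0.0133],-0.0],[[0.0,0.0,-0.02],-0.0],[[0.0,0.0,-0.0267],-0.0],[[0.0,0.0,-0.0333],0.0],[[0.0,0.0,-0.04],0.0],[[0.0,0.0,-0.0467],0.0],[[0.0,0.0,-0.0533],0.0],[[0.0,0.0,-0.06],0.0],[[0.0,0.0,-0.06],0.0]]
```

>>> arm_command([
  [[0,0,-0.003],0],
  [[0,0,-0.01],0],
  [[0,0,-0.018],0],
  [[0,0,-0.0267],0],
  [[0,0,-0.0333],0],
  [[0,0,-0.04],0],
  [[0,0,-0.0467],0],
  [[0,0,-0.0533],0],
  [[0,0,-0.06],0],
  [[0,0,-0.06],0],
])

```text
t: 71.55
ee_pos: [623.9, -230.0, 60.9]
orientation: [[-0.994, 0.11, 0.001], [0.11, 0.994, -0.001], [-0.001, -0.001, -1.0]]
ft_force: [-0.3, 0.3, -1.8]
opening: 17.2
```

```bash
python3 - <<'E'
from h import *
st(); held('w30','platen')
E
```

```text
t 71.55 pos [ 623.9 -230.    60.9] cmd [ 623.3 -229.7   60.   173.7] yaw 173.7 F [-0.3  0.3 -1.8] open 17.2 q [-27.  39.  -4.  47.   0. -20.]
cand 0.68 [248. 140.] 22871 [65.3  0.4 -0. ]
tool normal [ 0.02  -0.001 -1.   ] ctr [69.3  0.4  0. ] nholes 1
hole px [248.7 119.8] tool xyz [70.3  0.2  0.1] area 804.5
```

View pics/w30.png

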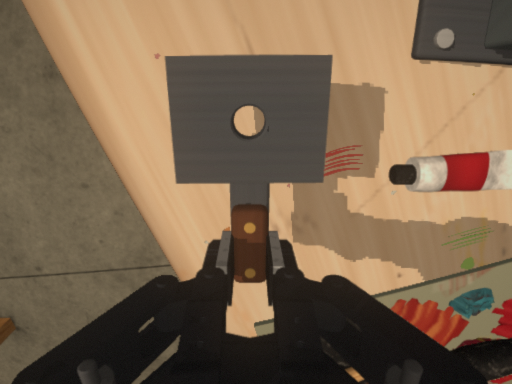

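```bash
python3 - <<'E'
from h import *
tmove(0,0,205,8)
plan((568.5,-39.6,205,173.2,9))
c=getc(); plan((*c[:3],c[3],2),(*c[:2],184,173.2,6))
E
```

```text
[[[0.0,0.0,-0.0242],-0.0],[[0.0,0.0,-0.0483],-0.0],[[0.0,0.0,-0.0725],-0.0],[[0.0,0.0,-0.0967],0.0],[[0.0,0.0,-0.1208],0.0],[[0.0,0.0,-0.145],0.0],[[0.0,0.0,-0.1692],0.0],[[0.0,0.0,-0.1933],0.0],[[0.0,0.0,-0.1933],0.0],[[0.0,0.0,-0.1933],0.0]]
[[[0.0112,0.0271,-0.0],0.0003],[[0.0223,0.0542,-0.0],0.0006],[[0.0335,0.0813,-0.0],0.0009],[[0.0446,0.1084,-0.0],0.0012],[[0.0558,0.1355,-0.0],0.0015],[[0.067,0.1626,-0.0],0.0018],[[0.0781,0.1897,-0.0],0.0022],[[0.0893,0.2168,-0.0],0.0025],[[0.1004,0.2439,-0.0],0.0028],[[0.1004,0.2439,-0.0],0.0028]]
[[[0.0,0.0,0.0],-0.0],[[0.0,0.0,0.0],-0.0],[[0.0,0.0,0.0047],-0.0],[[0.0,0.0,0.0093],-0.0],[[0.0,0.0,0.014],-0.0],[[0.0,0.0,0.0186],-0.0],[[0.0,0.0,0.0233],-0.0],[[0.0,0.0,0.028],-0.0],[[0.0,0.0,0.028],-0.0],[[0.0,0.0,0.028],-0.0]]
```

>>> arm_command([
  [[0,0,-0.0242],0],
  [[0,0,-0.0483],0],
  [[0,0,-0.0725],0],
  [[0,0,-0.0967],0],
  [[0,0,-0.1208],0],
  [[0,0,-0.145],0],
  [[0,0,-0.1692],0],
  [[0,0,-0.1933],0],
  [[0,0,-0.1933],0],
  [[0,0,-0.1933],0],
])

```text
t: 72.65
ee_pos: [623.2, -229.7, 204.4]
orientation: [[-0.994, 0.11, -0.0], [0.11, 0.994, 0.0], [0.0, 0.0, -1.0]]
ft_force: [-0.2, -0.4, -2.6]
opening: 17.4
```

>>> arm_command([
  [[0.0112,0.0271,0],0.0003],
  [[0.0223,0.0542,0],0.0006],
  [[0.0335,0.0813,0],0.0009],
  [[0.0446,0.1084,0],0.0012],
  [[0.0558,0.1355,0],0.0015],
  [[0.067,0.1626,0],0.0018],
  [[0.0781,0.1897,0],0.0022],
  [[0.0893,0.2168,0],0.0025],
  [[0.1004,0.2439,0],0.0028],
  [[0.1004,0.2439,0],0.0028],
])

```text
t: 73.65
ee_pos: [566.5, -37.1, 203.2]
orientation: [[-0.993, 0.116, -0.004], [0.116, 0.993, 0.002], [0.004, 0.001, -1.0]]
ft_force: [-0.3, -0.6, -1.8]
opening: 17.1
```

>>> arm_command([
  [[0,0,0],0],
  [[0,0,0],0],
  [[0,0,0.0047],0],
  [[0,0,0.0093],0],
  [[0,0,0.014],0],
  [[0,0,0.0186],0],
  [[0,0,0.0233],0],
  [[0,0,0.028],0],
  [[0,0,0.028],0],
  [[0,0,0.028],0],
])

```text
t: 74.65
ee_pos: [568.5, -39.6, 183.8]
orientation: [[-0.993, 0.118, -0.0], [0.118, 0.993, 0.0], [0.0, 0.0, -1.0]]
ft_force: [-0.3, 0.1, -1.5]
opening: 17.7
```

```bash
python3 - <<'E'
from h import *
st(); held('w31','platen'); rodin(); zoom('w31',220,90,280,150,10)
E
```

```text
t 74.65 pos [568.5 -39.6 183.8] cmd [568.5 -39.6 184.  173.2] yaw 173.2 F [-0.3  0.1 -1.5] open 17.7 q [-11.  23. -12.  55.   0.  -5.]
cand 0.62 [248. 140.] 22670 [66.1  0.5  0.5]
tool normal [ 0.079 -0.002 -0.997] ctr [69.4  0.4  0.5] nholes 1
hole px [248.8 120.7] tool xyz [70.2  0.4  0.6] area 811.0
tipcloud 185 [69.8  0.2 20.2]
0.93 [249.3 119.6] [500.4 -30.8 164. ] tool [68.9  0.7 20.1]
```

View pics/w31z.png

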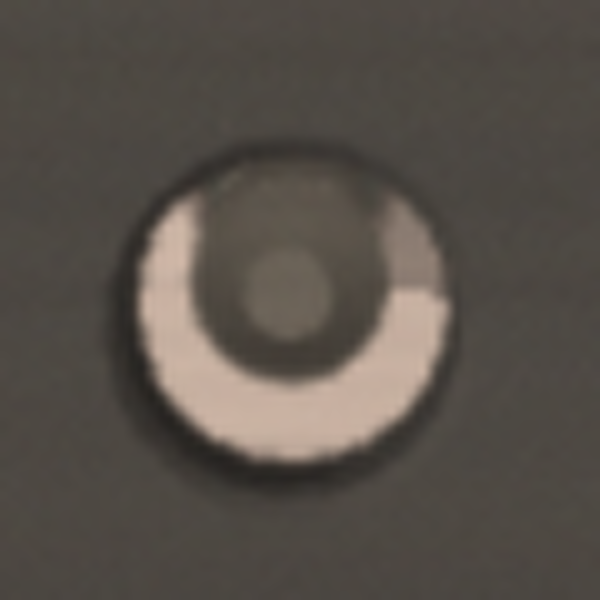

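View pics/w31.png

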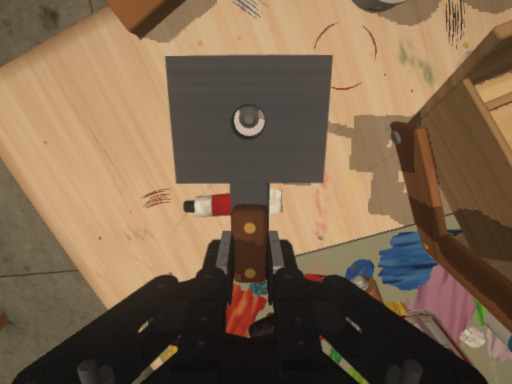

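The tip at (249,119) is aligned with the platen hole. Lowering.

```bash
python3 - <<'E'
from h import *
tmove(0,0,154,9); tmove(0,0,112,9); 
E
```

```text
[[[0.0,0.0,0.0044],-0.0],[[0.0,0.0,0.0089],-0.0],[[0.0,0.0,0.0133],-0.0],[[0.0,0.0,0.0178],-0.0],[[0.0,0.0,0.0222],-0.0],[[0.0,0.0,0.0266],-0.0],[[0.0,0.0,0.0311],-0.0],[[0.0,0.0,0.0355],-0.0],[[0.0,0.0,0.04],-0.0],[[0.0,0.0,0.04],-0.0]]
[[[0.0,0.0,0.0062],-0.0],[[0.0,0.0,0.0124],-0.0],[[0.0,0.0,0.0187],-0.0],[[0.0,0.0,0.0249],-0.0],[[0.0,0.0,0.0311],-0.0],[[0.0,0.0,0.0373],-0.0],[[0.0,0.0,0.0435],-0.0],[[0.0,0.0,0.0497],-0.0],[[0.0,0.0,0.056],-0.0],[[0.0,0.0,0.056],-0.0]]
```

>>> arm_command([
  [[0,0,0.004],0],
  [[0,0,0.008],0],
  [[0,0,0.012],0],
  [[0,0,0.016],0],
  [[0,0,0.02],0],
  [[0,0,0.025],0],
  [[0,0,0.03],0],
  [[0,0,0.035],0],
  [[0,0,0.04],0],
  [[0,0,0.04],0],
])

```text
t: 75.85
ee_pos: [568.1, -39.6, 153.2]
orientation: [[-0.993, 0.119, -0.001], [0.119, 0.993, 0.0], [0.001, 0.0, -1.0]]
ft_force: [0.2, -0.7, -1.9]
opening: 17.0
```

```bash
python3 - <<'E'
from h import *
st(); held('w32','platen'); zoom('w32',220,90,280,150,10)
E
```

```text
t 75.85 pos [568.1 -39.6 153.2] cmd [568.5 -39.6 112.  173.2] yaw 173.2 F [ 0.2 -0.7 -1.9] open 17.0 q [-11.  24. -15.  51.  -0.  -5.]
cand 0.97 [249. 140.] 22723 [65.9  0.5  0.7]
tool normal [ 0.081 -0.002 -0.997] ctr [69.3  0.5  0.7] nholes 1
hole px [248.8 120.9] tool xyz [70.3  0.4  0.8] area 858.0
```

View pics/w32z.png

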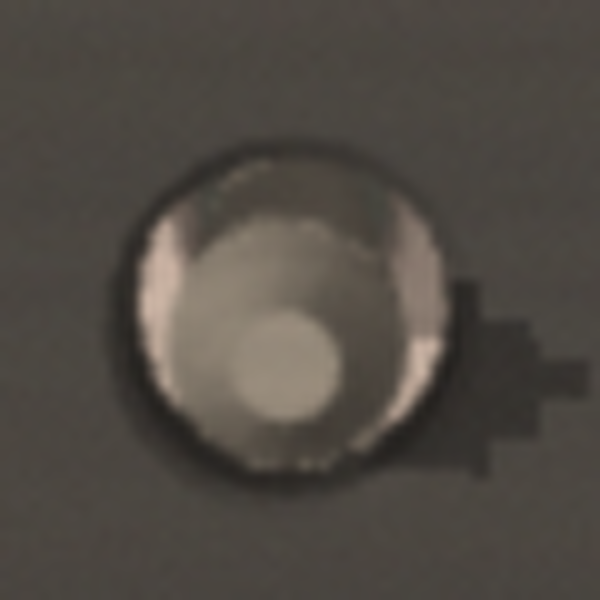

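>>> arm_command([
  [[0,0,0.0062],0],
  [[0,0,0.0124],0],
  [[0,0,0.0187],0],
  [[0,0,0.0249],0],
  [[0,0,0.0311],0],
  [[0,0,0.0373],0],
  [[0,0,0.0435],0],
  [[0,0,0.0497],0],
  [[0,0,0.056],0],
  [[0,0,0.056],0],
])

```text
t: 76.95
ee_pos: [568.0, -39.5, 111.1]
orientation: [[-0.993, 0.119, -0.001], [0.119, 0.993, 0.0], [0.001, 0.0, -1.0]]
ft_force: [-0.9, 0.2, -1.6]
opening: 17.5
```

```bash
python3 - <<'E'
from h import *
st(); held('w33','platen'); tmove(0,0,89,9)
E
```

```text
t 76.95 pos [568.  -39.5 111.1] cmd [568.5 -39.6 112.  173.2] yaw 173.2 F [-0.9  0.2 -1.6] open 17.5 q [-11.  27. -18.  46.  -0.  -5.]
cand 0.9 [264. 129.] 22676 [66.9  0.5  0.8]
cand 0.28 [498. 144.] 3852 [ 50.3 177.5  47.3]
tool normal [ 0.083 -0.002 -0.997] ctr [69.4  0.4  0.7] nholes 1
hole px [248.  130.3] tool xyz [65.6 -0.   0.4] area 1362.0
[[[0.0,0.0,0.0034],-0.0],[[0.0,0.0,0.0068],-0.0],[[0.0,0.0,0.0102],-0.0],[[0.0,0.0,0.0136],-0.0],[[0.0,0.0,0.017],-0.0],[[0.0,0.0,0.0204],-0.0],[[0.0,0.0,0.0238],-0.0],[[0.0,0.0,0.0272],-0.0],[[0.0,0.0,0.0306],-0.0],[[0.0,0.0,0.0306],-0.0]]
```

View pics/w33.png

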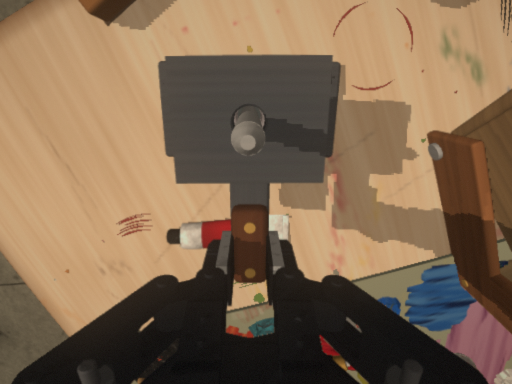

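>>> arm_command([
  [[0,0,0.0034],0],
  [[0,0,0.0068],0],
  [[0,0,0.0102],0],
  [[0,0,0.0136],0],
  [[0,0,0.017],0],
  [[0,0,0.0204],0],
  [[0,0,0.0238],0],
  [[0,0,0.0272],0],
  [[0,0,0.0306],0],
  [[0,0,0.0306],0],
])

```text
t: 78.05
ee_pos: [568.2, -39.6, 88.5]
orientation: [[-0.993, 0.119, -0.001], [0.119, 0.993, 0.0], [0.001, 0.0, -1.0]]
ft_force: [-0.8, -0.2, -1.1]
opening: 17.3
```

```bash
python3 - <<'E'
from h import *
st(); tmove(0,0,86,6)
E
```

```text
t 78.05 pos [568.2 -39.6  88.5] cmd [568.5 -39.6  89.  173.2] yaw 173.2 F [-0.8 -0.2 -1.1] open 17.3 q [-11.  28. -19.  43.   0.  -5.]
[[[0.0,0.0,0.0007],-0.0],[[0.0,0.0,0.0013],-0.0],[[0.0,0.0,0.002],-0.0],[[0.0,0.0,0.0027],-0.0],[[0.0,0.0,0.0034],-0.0],[[0.0,0.0,0.004],-0.0],[[0.0,0.0,0.004],-0.0],[[0.0,0.0,0.004],-0.0],[[0.0,0.0,0.004],-0.0],[[0.0,0.0,0.004],-0.0]]
```

>>> arm_command([
  [[0,0,0.0007],0],
  [[0,0,0.0013],0],
  [[0,0,0.002],0],
  [[0,0,0.0027],0],
  [[0,0,0.0033],0],
  [[0,0,0.004],0],
  [[0,0,0.004],0],
  [[0,0,0.004],0],
  [[0,0,0.004],0],
  [[0,0,0.004],0],
], grip_force=30)

```text
t: 79.05
ee_pos: [568.5, -39.6, 85.9]
orientation: [[-0.993, 0.119, -0.0], [0.119, 0.993, -0.0], [0.0, -0.0, -1.0]]
ft_force: [-0.4, -0.3, -1.1]
opening: 17.8
```

```bash
python3 - <<'E'
from h import *
st()
E
```

```text
t 79.05 pos [568.5 -39.6  85.9] cmd [568.5 -39.6  86.  173.2] yaw 173.2 F [-0.4 -0.3 -1.1] open 17.8 q [-11.  28. -19.  42.  -0.  -5.]
```

>>> arm_command([
  [[0,0,0.0007],0],
  [[0,0,0.0013],0],
  [[0,0,0.002],0],
  [[0,0,0.0027],0],
  [[0,0,0.0033],0],
  [[0,0,0.004],0],
  [[0,0,0.004],0],
  [[0,0,0.004],0],
  [[0,0,0.004],0],
  [[0,0,0.004],0],
])

```text
t: 80.05
ee_pos: [569.7, -39.8, 84.7]
orientation: [[-0.993, 0.118, 0.003], [0.118, 0.993, -0.0], [-0.003, -0.0, -1.0]]
ft_force: [-1.2, -0.1, 10.4]
opening: 17.2
```

```bash
python3 - <<'E'
from h import *
c=getc(); c[2]=83; json.dump(c,open(CF,'w'))
st(); cap('wrist','w34'); cap('side','s34',(190,170,310,290),5)
E
```

```text
t 80.05 pos [569.7 -39.8  84.7] cmd [568.5 -39.6  83.  173.2] yaw 173.2 F [-1.2 -0.1 10.4] open 17.2 q [-11.  29. -19.  42.   0.  -5.]
```

View pics/s34.png

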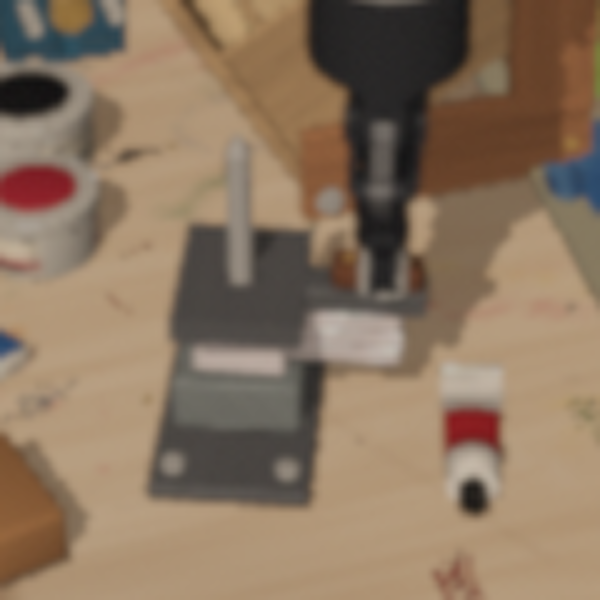

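Contact at 10 N with the platen seated on the stack. Releasing.

>>> arm_command([
  [[0,0,0],0],
  [[0,0,0],0],
  [[0,0,-0.001],0],
  [[0,0,-0.001],0],
  [[0,0,-0.001],0],
  [[0,0,-0.001],0],
  [[0,0,-0.001],0],
  [[0,0,-0.001],0],
  [[0,0,-0.001],0],
  [[0,0,-0.001],0],
], jaw=-0.1)

```text
t: 81.15
ee_pos: [568.5, -39.7, 83.7]
orientation: [[-0.993, 0.119, 0.0], [0.119, 0.993, -0.0], [-0.0, -0.0, -1.0]]
ft_force: [0.0, -0.1, -1.2]
opening: 38.1
```

```bash
python3 - <<'E'
from h import *
c=getc(); c[2]=83.75; json.dump(c,open(CF,'w'))
st(); tmove(0,0,240,9)
E
```

```text
t 81.15 pos [568.5 -39.7  83.7] cmd [568.5 -39.6  83.8 173.2] yaw 173.2 F [ 0.  -0.1 -1.2] open 38.1 q [-11.  29. -19.  42.  -0.  -5.]
[[[0.0,0.0,-0.0231],-0.0],[[0.0,0.0,-0.0463],-0.0],[[0.0,0.0,-0.0694],-0.0],[[0.0,0.0,-0.0926],-0.0],[[0.0,0.0,-0.1157],-0.0],[[0.0,0.0,-0.1389],-0.0],[[0.0,0.0,-0.162],-0.0],[[0.0,0.0,-0.1852],-0.0],[[0.0,0.0,-0.2083],-0.0],[[0.0,0.0,-0.2083],-0.0]]
```

>>> arm_command([
  [[0,0,-0.0231],0],
  [[0,0,-0.0463],0],
  [[0,0,-0.0694],0],
  [[0,0,-0.0926],0],
  [[0,0,-0.1157],0],
  [[0,0,-0.1389],0],
  [[0,0,-0.162],0],
  [[0,0,-0.1852],0],
  [[0,0,-0.2083],0],
  [[0,0,-0.2083],0],
])

```text
t: 82.15
ee_pos: [570.0, -39.9, 242.3]
orientation: [[-0.993, 0.118, 0.004], [0.118, 0.993, -0.001], [-0.004, -0.0, -1.0]]
ft_force: [0.4, 0.1, 0.4]
opening: 38.2
```

```bash
python3 - <<'E'
from h import *
st(); cap('wrist','w35'); p,d,I=cap('side','s35',(190,170,310,290),5)
P,uv=cloud('side',d,None,I); m=(abs(P[:,0]-498)<28)&(abs(P[:,1]+33)<36)&(P[:,2]>76)&(P[:,2]<95)&(np.hypot(P[:,0]-498.5,P[:,1]+33)>11); Q=P[m]; A=np.c_[Q[:,:2]-Q[:,:2].mean(0),np.ones(len(Q))]; print('platen top',len(Q),np.linalg.lstsq(A,Q[:,2],rcond=None)[0])
q=cv2.minAreaRect(P[(abs(P[:,0]-498)<50)&(abs(P[:,1]+33)<60)&(abs(P[:,2]-84)<4)][:,:2].astype(np.float32)); print(q)
E
```

```text
t 82.15 pos [570.  -39.9 242.3] cmd [568.5 -39.6 240.  173.2] yaw 173.2 F [0.4 0.1 0.4] open 38.2 q [-11.  20.  -7.  62.   0.  -5.]
platen top 347 [1.07084691e-02 5.31937824e-03 8.40216822e+01]
((507.35400390625, -32.753814697265625), (83.9453125, 83.79660034179688), 84.20507049560547)
```

View pics/s35.png

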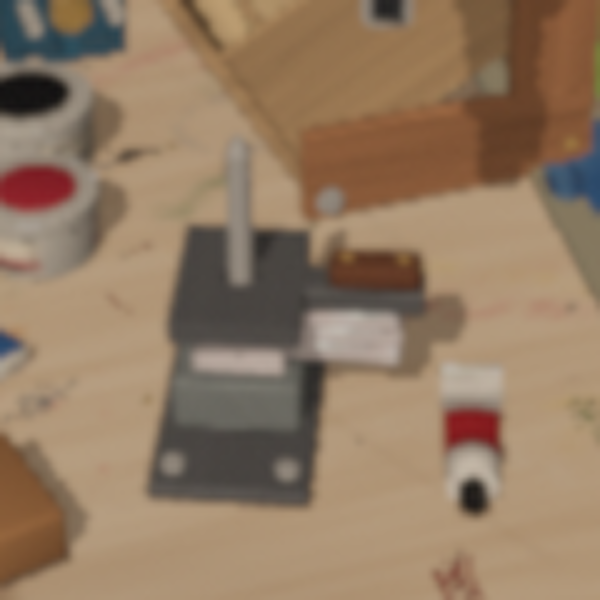

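View pics/w35.png

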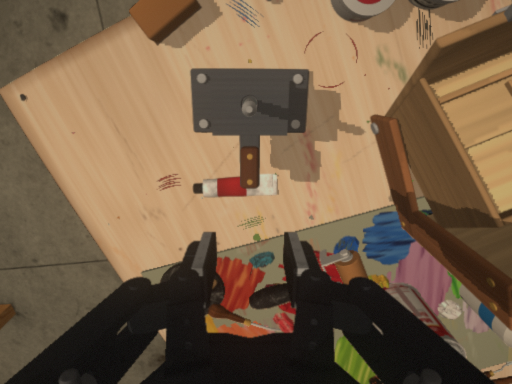

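The platen lies flat at z = 84.0 top (expected 84) with a slope of about 0.01, square and handle up. Now pushing the bin home.

```bash
python3 - <<'E'
from h import *
plan((*cab(-140,0,250),196.5,10))
plan((*cab(-140,0,250),196.5,2),(*cab(-140,0,160),196.5,6))
p,d,I=cap('top','t36',(110,110,370,290),3)
P,uv=cloud('top',d,None,I); C=tocab(P)
m=(C[:,0]<-95)&(C[:,0]>-190)&(abs(C[:,1])<70); print('max z in front',np.percentile(C[m,2],[50,95,99.5]))
m=(C[:,0]<-40)&(C[:,0]>-130)&(abs(C[:,1])<45)&(C[:,2]>160); print('lip',C[m].mean(0),C[m].min(0),C[m].max(0))
E
```

```text
[[[0.0287,0.0294,-0.0013],-0.0129],[[0.0573,0.0588,-0.0027],-0.0259],[[0.086,0.0882,-0.004],-0.0388],[[0.1146,0.1176,-0.0053],-0.0518],[[0.1433,0.147,-0.0067],-0.0647],[[0.1719,0.1764,-0.008],-0.0777],[[0.2006,0.2058,-0.0094],-0.0906],[[0.2292,0.2352,-0.0107],-0.1036],[[0.2579,0.2646,-0.012],-0.1165],[[0.2866,0.294,-0.0134],-0.1295]]
[[[-0.0,0.0,0.0],0.0],[[-0.0001,0.0,0.0],0.0],[[-0.0001,0.0,0.02],0.0],[[-0.0001,0.0,0.04],0.0],[[-0.0001,0.0,0.06],0.0],[[-0.0001,0.0,0.08],0.0],[[-0.0001,0.0,0.1],0.0],[[-0.0001,0.0,0.12],0.0],[[-0.0001,0.0,0.12],0.0],[[-0.0001,0.0,0.12],0.0]]
max z in front [  8.35584161 172.12922018 179.0977564 ]
lip [-91.83951945  -0.84245639 172.46926001] [-100.0347606   -44.76052343  160.00790706] [-82.58854065  44.77137045 182.29997073]
```

View pics/t36.png

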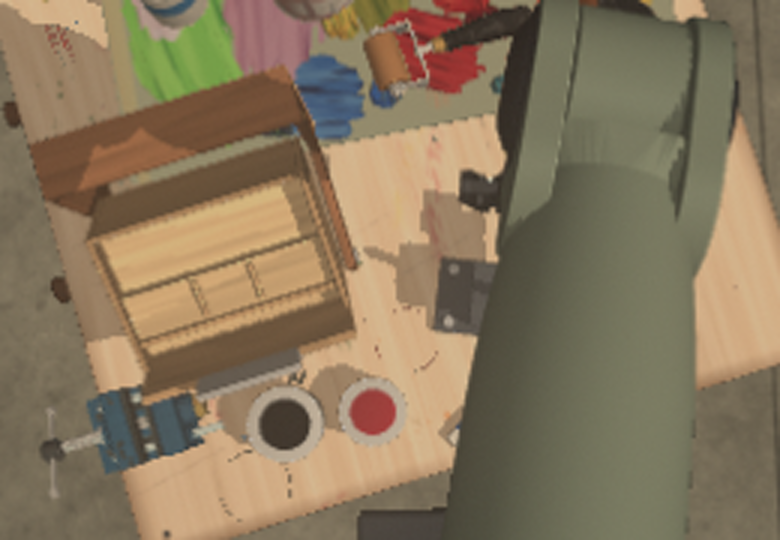

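>>> arm_command([
  [[0.0287,0.0294,-0.0013],-0.0129],
  [[0.0573,0.0588,-0.0027],-0.0259],
  [[0.086,0.0882,-0.004],-0.0388],
  [[0.1146,0.1176,-0.0053],-0.0518],
  [[0.1433,0.147,-0.0067],-0.0647],
  [[0.1719,0.1764,-0.008],-0.0777],
  [[0.2006,0.2058,-0.0094],-0.0906],
  [[0.2292,0.2352,-0.0107],-0.1036],
  [[0.2579,0.2646,-0.012],-0.1165],
  [[0.2866,0.294,-0.0134],-0.1295],
], jaw=-1)

```text
t: 83.3
ee_pos: [379.6, 205.4, 248.8]
orientation: [[-0.958, -0.285, -0.002], [-0.285, 0.958, -0.001], [0.002, -0.0, -1.0]]
ft_force: [-0.5, -0.0, 0.1]
opening: 0.5
```

>>> arm_command([
  [[0,0,0],0],
  [[0,0,0],0],
  [[0,0,0.02],0],
  [[0,0,0.04],0],
  [[0,0,0.06],0],
  [[0,0,0.08],0],
  [[0,0,0.1],0],
  [[0,0,0.12],0],
  [[0,0,0.12],0],
  [[0,0,0.12],0],
])

```text
t: 84.3
ee_pos: [381.5, 204.1, 159.7]
orientation: [[-0.959, -0.283, -0.001], [-0.283, 0.959, -0.001], [0.001, -0.0, -1.0]]
ft_force: [0.8, 0.8, 0.1]
opening: 0.5
```

```bash
python3 - <<'E'
from h import *
st(); cap('wrist','w37')
def w(th): 
    x=-8*np.cos(th)-192*np.sin(th); z=12+192*np.cos(th)-8*np.sin(th); return (*cab(x-11,0,z-14),196.5)
plan((*w(0.52),2),*[(*w(t),1) for t in np.linspace(.52,.3,8)[1:]])
plan(*[(*w(t),1) for t in np.linspace(.3,.1,9)[1:]])
plan(*[(*w(t),1) for t in np.linspace(.1,-0.03,10)[1:]])
E
```

```text
t 84.3 pos [381.5 204.1 159.7] cmd [381.3 204.8 160.  196.5] yaw -163.6 F [0.8 0.8 0.1] open 0.5 q [ 18.  10. -34.  46.  -0.   2.]
[[[-0.0178,0.0,-0.0004],0.0],[[-0.0355,0.0,-0.0008],0.0],[[-0.0424,0.0,-0.005],0.0],[[-0.0494,0.0,-0.009],0.0],[[-0.0565,0.0,-0.0127],0.0],[[-0.0638,0.0,-0.0162],0.0],[[-0.0711,0.0,-0.0195],0.0],[[-0.0786,0.0,-0.0226],0.0],[[-0.0861,0.0,-0.0254],0.0],[[-0.0861,0.0,-0.0254],0.0]]
[[[-0.0061,0.0,-0.0021],0.0],[[-0.0122,0.0,-0.004],0.0],[[-0.0183,0.0,-0.0057],0.0],[[-0.0245,0.0,-0.0073],0.0],[[-0.0308,0.0,-0.0088],0.0],[[-0.0371,0.0,-0.0101],0.0],[[-0.0434,0.0,-0.0112],0.0],[[-0.0497,0.0,-0.0122],0.0],[[-0.0497,0.0,-0.0122],0.0],[[-0.0497,0.0,-0.0122],0.0]]
[[[-0.0037,0.0,-0.0005],0.0],[[-0.0073,0.0,-0.001],0.0],[[-0.011,0.0,-0.0014],0.0],[[-0.0147,0.0,-0.0017],0.0],[[-0.0184,0.0,-0.002],0.0],[[-0.0221,0.0,-0.0022],0.0],[[-0.0258,0.0,-0.0024],0.0],[[-0.0295,0.0,-0.0025],0.0],[[-0.0332,0.0,-0.0026],0.0],[[-0.0332,0.0,-0.0026],0.0]]
```

View pics/w37.png

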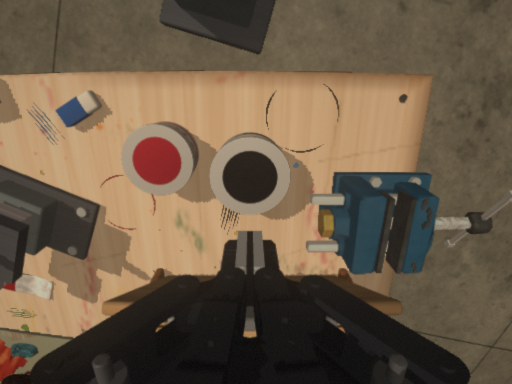

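The fingers are in front of the lip. Pushing gently.

>>> arm_command([
  [[-0.0178,0,-0.0004],0],
  [[-0.03,0,-0.0008],0],
  [[-0.0394,0,-0.004],0],
  [[-0.0474,0,-0.009],0],
  [[-0.0555,0,-0.0127],0],
  [[-0.0638,0,-0.0162],0],
  [[-0.0711,0,-0.0195],0],
  [[-0.0786,0,-0.0226],0],
  [[-0.0861,0,-0.0254],0],
  [[-0.0861,0,-0.0254],0],
])

```text
t: 85.35
ee_pos: [444.7, 223.7, 179.5]
orientation: [[-0.959, -0.284, 0.002], [-0.284, 0.959, 0.001], [-0.002, 0.0, -1.0]]
ft_force: [0.5, 0.2, 0.6]
opening: -0.1
```

>>> arm_command([
  [[-0.0061,0,-0.0021],0],
  [[-0.0122,0,-0.004],0],
  [[-0.0183,0,-0.0057],0],
  [[-0.0245,0,-0.0073],0],
  [[-0.0308,0,-0.0088],0],
  [[-0.0371,0,-0.0101],0],
  [[-0.0434,0,-0.0112],0],
  [[-0.0497,0,-0.0122],0],
  [[-0.0497,0,-0.0122],0],
  [[-0.0497,0,-0.0122],0],
])

```text
t: 86.35
ee_pos: [479.1, 233.8, 188.1]
orientation: [[-0.959, -0.284, 0.0], [-0.284, 0.959, -0.0], [-0.0, -0.0, -1.0]]
ft_force: [-0.4, -0.4, -0.2]
opening: -0.1
```

>>> arm_command([
  [[-0.0037,0,-0.0005],0],
  [[-0.0073,0,-0.001],0],
  [[-0.011,0,-0.0014],0],
  [[-0.0147,0,-0.0017],0],
  [[-0.0184,0,-0.002],0],
  [[-0.0221,0,-0.0022],0],
  [[-0.0258,0,-0.0024],0],
  [[-0.0295,0,-0.0025],0],
  [[-0.0332,0,-0.0026],0],
  [[-0.0332,0,-0.0026],0],
])

```text
t: 87.35
ee_pos: [499.2, 239.8, 189.6]
orientation: [[-0.959, -0.284, -0.007], [-0.284, 0.959, -0.002], [0.008, -0.0, -1.0]]
ft_force: [-9.4, -3.7, 7.0]
opening: -0.2
```

```bash
python3 - <<'E'
from h import *
st(); s=r.sense(); print(tocab(s['ee_pos'][None]))
p,d,I=cap('side','s38',(150,90,350,330),2.4)
E
```

```text
t 87.35 pos [499.2 239.8 189.6] cmd [502.8 240.8 190.2 196.5] yaw -163.5 F [-9.4 -3.7  7. ] open -0.2 q [ 18.  21. -14.  55.  -0.   2.]
[[-1.69563605e+01  1.85642147e-02  1.89631724e+02]]
```

View pics/s38.png

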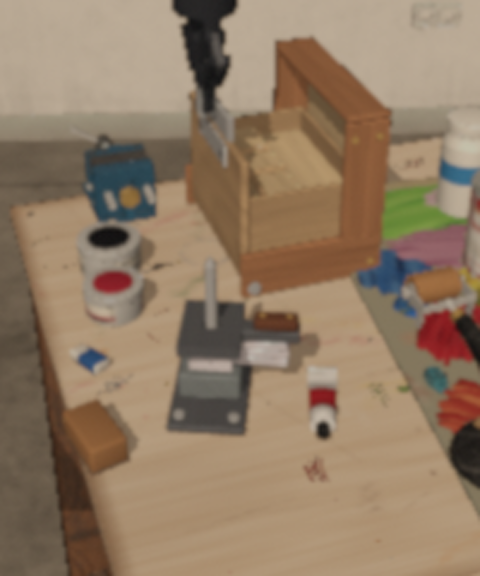

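The bin is against its home stop, pushing about 10 N. Backing off and checking.

```bash
python3 - <<'E'
from h import *
plan((*cab(-60,0,192),196.5,4),(*cab(-100,0,300),196.5,6))
E
```

```text
[[[0.0156,0.0,-0.0006],0.0],[[0.0312,0.0,-0.0012],0.0],[[0.0468,0.0,-0.0018],0.0],[[0.0624,0.0,-0.0024],0.0],[[0.0713,0.0,-0.0264],0.0],[[0.0802,0.0,-0.0504],0.0],[[0.089,0.0,-0.0744],0.0],[[0.0979,0.0,-0.0984],0.0],[[0.1068,0.0,-0.1224],0.0],[[0.1157,0.0,-0.1464],0.0]]
```

>>> arm_command([
  [[0.0139,0,-0.0006],0],
  [[0.028,0,-0.0012],0],
  [[0.042,0,-0.0018],0],
  [[0.056,0,-0.0024],0],
  [[0.065,0,-0.026],0],
  [[0.074,0,-0.05],0],
  [[0.083,0,-0.074],0],
  [[0.092,0,-0.098],0],
  [[0.1,0,-0.12],0],
  [[0.1,0,-0.12],0],
])

```text
t: 88.4
ee_pos: [431.2, 219.7, 282.4]
orientation: [[-0.959, -0.284, 0.004], [-0.284, 0.959, 0.001], [-0.004, 0.0, -1.0]]
ft_force: [0.2, 0.7, 0.5]
opening: -0.3
```

```bash
python3 - <<'E'
from h import *
st()
for n in ['top','side']:
    p,d,I=cap(n,n+'40',(150,90,350,330) if n=='side' else (110,110,370,290),2.4 if n=='side' else 3)
    P,uv=cloud(n,d,None,I); C=tocab(P)
    m=(abs(C[:,0]+4)<40)&(abs(C[:,1])<48)&(C[:,2]>195)&(C[:,2]<212); print(n,'lip',m.sum(),C[m].mean(0).round(1) if m.any() else '')
    rr=np.hypot(P[:,0]-498.5,P[:,1]+33)
    m=(abs(P[:,0]-498)<27)&(abs(P[:,1]+33)<36)&(P[:,2]>76)&(P[:,2]<95)&(rr>11); Q=P[m]
    if len(Q)>20:
        A=np.c_[Q[:,:2]-Q[:,:2].mean(0),np.ones(len(Q))]; print('platen plane',np.linalg.lstsq(A,Q[:,2],rcond=None)[0].round(3),len(Q))
    m=(P[:,2]>79)&(P[:,2]<90)&(rr<110); q=cv2.minAreaRect(P[m][:,:2].astype(np.float32)); print('platen rect',q)
    m=(P[:,2]>92)&(P[:,2]<102)&(rr<110)&(rr>20); Q=P[m]; print('handle',len(Q),cv2.minAreaRect(Q[:,:2].astype(np.float32)) if len(Q)>5 else '')
E
```

```text
t 88.4 pos [431.2 219.7 282.4] cmd [419.6 216.2 300.  196.5] yaw -163.5 F [0.2 0.7 0.5] open -0.3 q [ 18.  10. -15.  65.   0.   2.]
top lip 108 [ -2.8  -3.4 203.6]
platen plane [-0.00e+00 -6.00e-03  8.44e+01] 382
platen rect ((528.6070556640625, -36.20439529418945), (80.14469146728516, 122.59053039550781), 83.03022003173828)
handle 98 ((565.1140747070312, -40.458526611328125), (19.857275009155273, 46.497718811035156), 81.71136474609375)
side lip 68 [ -6.1  -3.4 201.6]
platen plane [-2.0000e-03  1.2000e-02  8.3978e+01] 324
platen rect ((525.772705078125, -38.01594924926758), (84.20077514648438, 124.98387145996094), 79.88420104980469)
handle 112 ((562.7799072265625, -42.14342498779297), (21.680830001831055, 43.91838073730469), 87.24556732177734)
```

View pics/top40.png

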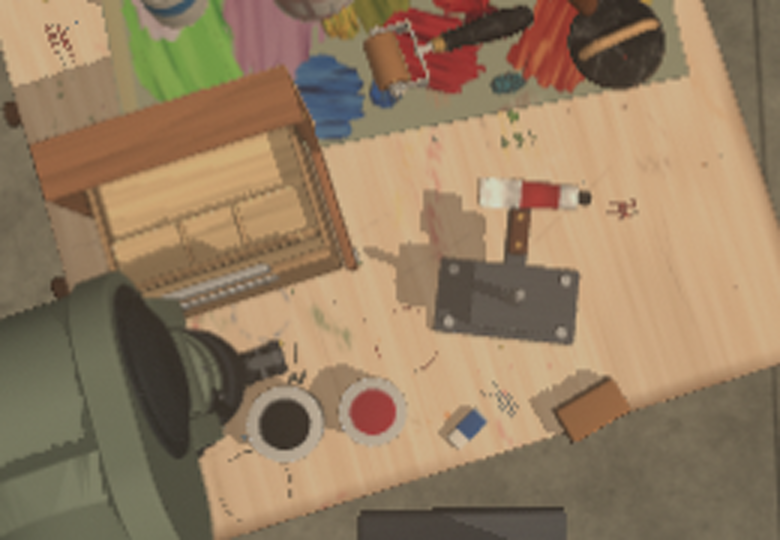

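View pics/side40.png

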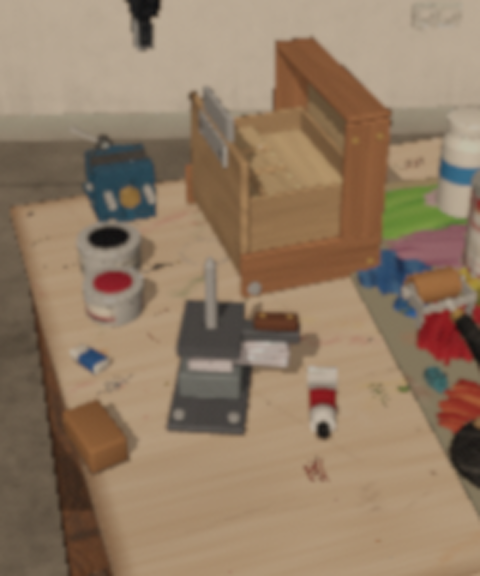

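The lip is back at its starting reading (within about 1 mm, where 0.05 rad would be 10 mm). The platen is flat and square. One settling call, then I hand in.

>>> arm_command([
  [[0,0,0],0],
  [[0,0,0],0],
  [[0,0,0],0],
  [[0,0,0],0],
  [[0,0,0],0],
  [[0,0,0],0],
  [[0,0,0],0],
  [[0,0,0],0],
  [[0,0,0],0],
  [[0,0,0],0],
])

```text
t: 89.5
ee_pos: [430.8, 219.5, 280.1]
orientation: [[-0.959, -0.284, 0.0], [-0.284, 0.959, 0.0], [-0.0, 0.0, -1.0]]
ft_force: [-0.2, 0.3, 0.1]
opening: 0.2
```

```bash
python3 - <<'E'
from h import *
d0=np.load('top_d0.npy'); p,d,I=cap('top')
for D in (d0,d):
    P,_=cloud('top',D,None,I); C=tocab(P); m=(abs(C[:,0]+4)<40)&(abs(C[:,1])<48)&(C[:,2]>195)&(C[:,2]<212); print(C[m].mean(0).round(1))
st(); print(order.job_done())
E
```

```text
[ -2.9  -0.4 203.5]
[ -2.8  -4.1 203.6]
t 89.55 pos [430.8 219.5 280.1] cmd [419.6 216.2 300.  196.5] yaw -163.5 F [-0.4 -0.4 -0.2] open -0.1 q [ 18.  10. -15.  65.   0.   2.]
the job is handed in; nothing more can be done
None
```

I set up the press and handed the job in at about 90 s of the 210 s allowed; the hand-in gave no verdict.

**What I did**
- I hooked the bin's lip and pulled it forward to its stop.
- I took out all three packing plates. Each was tilted 30° in the jaws, so I pressed it nearly flat against the table, then lowered it over the rod.
- The platen was knocked aside during the run, so I measured it again, then lowered it onto the plates, handle up.
- I pushed the bin home gently against its stop, with about 10 N, and backed the arm off.

**Last checks**
- **Plates:** the stack top measured 69.9 mm before the platen went on; 70 mm was expected.
- **Platen:** its top is at about 84.0–84.4 mm (84 expected) and it slopes about 0.01 rad. The tab lies within a few degrees of square across the foot.
- **Bin:** the lip is back to within about 0.1 mm of its starting depth and height in the top camera.
- **Arm:** it is clear of everything, with force readings near zero.

**What disagreed**
- The cameras and networks differed by 1–3 mm on the rod and by more on some points. I therefore aligned each part by the wrist camera's view of rod tip and hole.
- I did not measure how far each plate sits from the rod's axis. The 17 mm holes on the 12 mm rod limit it to about 2.5 mm.

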